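# Load the tube mixer and set out the test cassettes

## Robot

A 7-joint arm with a two-finger parallel gripper is mounted at the origin on the work surface. World frame = base frame: x ahead of the robot, y to its left, z up, the work surface at z = 0. Lengths are in m, angles in degrees, forces in N, time in s.
With the tool pointing down it reaches from about 0.4 to 0.875 m from the base axis. Payload 4.4 kg.
Tool frame: the origin (TCP) lies on the centre line of the jaws, within the pads' length; the fingertips stand 14 mm ahead of it and the grasp point (between the pads) lies 5 mm behind it (env.tip_reach is the distance from the TCP to the fingertips, in m); z points along the fingers, y is the direction in which the jaws open and shut (so a half turn about z gives the same grasp; the last joint's range is limited). The gripper opens to 85 mm and grips with 20 to 120 N. Pads are 22 mm wide; open, the fingers measure 114 mm over their backs; the gripper's body (76 mm by 85 mm) begins 54 mm behind the grasp point. The pads swing forward as they close: fully open they stand 13 mm farther back than shut.
Start: joints at [-73.27, 36.005, 2.206, 86.941, -1.547, 57.084, -1.146], TCP at [0.228, 0.609, 0.245] pointing down, gripper open.
Joint ranges: [-175.42, 175.42], [-21.48, 121.26], [-71.46, 75.88], [10.55, 141.38], [-63.04, 243.04], [13.31, 113.54], [-168.57, 168.57]. Speed limits (degrees/s): [147.25, 147.25, 180, 180, 180, 180, 180].

## Interface

Orientations are given as a 3x3 rotation matrix whose columns are the frame's x, y, z axes.
In Python, from station import env gives the robot as it stands.
- The arm moves only by the shell command python3 -m crank 'ROWS'. ROWS is JSON, a list of rows, each a list of 3 entries, a list of its own where there are three numbers: the turn, a rotation vector about the tool's x, y, z in rad, then the shift along the tool's x, y, z in m, then the opening in per cent of the stroke, from 0 (shut) to 100 (fully open). In form: [[[rx, ry, rz], [x, y, z], gripper], ...]. A call has exactly 8 rows; each row shifts and turns the pose as measured when the row begins, along the tool's axes as they then stand; what a row does not reach is not made up. A row lasts 1/12 s, in which the tool goes at most 41.7 mm and 7.16 degrees, less where a joint would pass 70% of its speed; a pose out of reach is approached as far as the arm can. A call is refused whole if a number of a shift passes 0.0417 or a number of a turn 0.125, either way. A call with a gripper value outside its range is refused whole. The fingers move at their own pace and stop on an object; the grip force is fixed at half the most. Time passes only in rows, so rows that do not move let the fingers close, or fill a call up. It gives the time, the measured TCP pose, the force and the opening at its end, in the units of the state.
- env.read_state(): the state, without advancing time (a new reading comes with each control period).
- env.grab_frame(name): name is "scene" or "top" or "wrist"; returns the picture (400x640x3 uint8, red, green, blue); there is no depth.
- env.calibration(name): a dict with "mtx" (3x3 intrinsics, pixels), "R" (3x3) and "t" (3): a world point X has camera coordinates R X + t. Camera axes: x right, y down, z forward; pixel columns grow to the right and rows downward; lengths in m; the calibration is good to about 2 mm. A picture is of the moment at which its call begins: read the wrist's pose just before it. calibration takes no time and is no camera call; for the wrist camera it gives the pose at the moment of the call.
- env.job_done(): hands the job in, once; it reports no verdict.
The state is a dict: "t": time; "joint_positions": joint angles; "qvel": joint speeds; "joint_efforts": joint torques, N m; "position": TCP position; "orientation": TCP orientation; "ft_force": force on the tool from outside, world axes, zero at the start; "wrist_torque": the same for the moment, N m; "grip_width": finger opening in m.
Only numpy, scipy, OpenCV 4.12 (cv2) and the standard library are available. Lean on these libraries where they do the work, as an engineer would, in place of code of your own. Each camera call takes 0.05 s, during which the arm holds its last target.

## Task

Get the next batch at the test station ready: first switch the tube mixer off, slide every sample tube on the desk fully home into a socket of its own, and only when all of them are in switch the mixer back on. Also lay every test cassette flat and face up on the tray, each neatly inside one of the printed outlines. Keep the tubes upright and do not disturb the other things on the desk.

Things in the scene. Friction and masses are not known exactly. Their poses are not given: they have to be found in the camera images.
- tube1: sample tube standing upright on the desk, 120 mm tall: round clear-white body of 30 mm diameter whose foot tapers to 24 mm over the lowest 8 mm (so it finds its own way into a socket), and a ribbed white cap of 35 mm diameter over its top 40 mm (80 to 120 mm above the foot). Origin: centre of the underside; z up along the tube. 70 g or so; it tips over easily. May be absent (None) from the start
- tube2: sample tube standing upright on the desk, 120 mm tall: round clear-white body of 30 mm diameter whose foot tapers to 24 mm over the lowest 8 mm (so it finds its own way into a socket), and a ribbed white cap of 35 mm diameter over its top 40 mm (80 to 120 mm above the foot). Origin: centre of the underside; z up along the tube. 70 g or so; it tips over easily. May be absent (None) from the start
- tube3: sample tube standing upright on the desk, 120 mm tall: round clear-white body of 30 mm diameter whose foot tapers to 24 mm over the lowest 8 mm (so it finds its own way into a socket), and a ribbed white cap of 35 mm diameter over its top 40 mm (80 to 120 mm above the foot). Origin: centre of the underside; z up along the tube. 70 g or so; it tips over easily. May be absent (None) from the start
- cassette1: flat white plastic test cassette lying face up on the desk, 66 x 28 x 8 mm, with a small window on its face. Origin: centre of the underside; x along its 66 mm length, z up through the face. About 30 g. May be absent (None) from the start
- cassette2: flat white plastic test cassette lying face up on the desk, 66 x 28 x 8 mm, with a small window on its face. Origin: centre of the underside; x along its 66 mm length, z up through the face. About 30 g. May be absent (None) from the start
- cassette3: flat white plastic test cassette lying face up on the desk, 66 x 28 x 8 mm, with a small window on its face. Origin: centre of the underside; x along its 66 mm length, z up through the face. About 30 g. May be absent (None) from the start
- cassette4: flat white plastic test cassette lying face up on the desk, 66 x 28 x 8 mm, with a small window on its face. Origin: centre of the underside; x along its 66 mm length, z up through the face. About 30 g. May be absent (None) from the start
- mixer: the tube mixer, a white block fixed to the desk, 95 (x) x 260 (y) x 80 mm high, with a panel on the -x side, three round sockets in its top in a row along y at y = -90, -30 and 30 mm, and a toggle switch on top at y = 100 mm. Origin: centre of the underside; z up. It may stand left or right, turned a little
- socket1 (a point): centre of the mouth of a round socket in the mixer's top, 80 mm above the desk: 32 mm wide with a 2 mm bevel, 62 mm deep with a flat floor, so a tube that is home stands 58 mm out of it. Axes as the mixer's
- socket2 (a point): centre of the mouth of a round socket in the mixer's top, 80 mm above the desk: 32 mm wide with a 2 mm bevel, 62 mm deep with a flat floor, so a tube that is home stands 58 mm out of it. Axes as the mixer's
- socket3 (a point): centre of the mouth of a round socket in the mixer's top, 80 mm above the desk: 32 mm wide with a 2 mm bevel, 62 mm deep with a flat floor, so a tube that is home stands 58 mm out of it. Axes as the mixer's
- switch (a joint): angle of the mixer's toggle switch: 0 = off (handle leans 29 degrees to the mixer's -x side, where the panel is), 1.0 = on (leans 29 degrees to the +x side). It is weighted over its centre (0.5): pushed past upright, it falls to the nearer stop and stays there; a push of under 1 N at the tip turns it
- switch_tip (a point): centre of the black ball (24 mm diameter) on the end of the switch's handle, a 10 mm rod. The handle turns about a pivot along the mixer's y axis at mixer x = 0, y = 100, z = 100 mm; the ball's centre is 60 mm from it, thus at x = -29 mm (off) or +29 mm (on), 153 mm above the desk. The grey pedestal under it rises to 98 mm
- tray: low grey tray fixed to the desk, 140 (x) x 290 (y) mm, floor 6 mm and lip 10 mm above the desk, with four white outlines printed side by side along y, 60 mm apart, their length along x. Origin: centre of the underside. It may stand left or right, turned a little
- place1 (a point): centre of a printed outline (68 x 30 mm inside, the size of a cassette) on the tray's floor; x along the outline's length, z up
- place2 (a point): centre of a printed outline (68 x 30 mm inside, the size of a cassette) on the tray's floor; x along the outline's length, z up
- place3 (a point): centre of a printed outline (68 x 30 mm inside, the size of a cassette) on the tray's floor; x along the outline's length, z up
- place4 (a point): centre of a printed outline (68 x 30 mm inside, the size of a cassette) on the tray's floor; x along the outline's length, z up
- jar: bystander: lidded jar, 50 mm diameter, 60 mm high; origin under its centre
- pen: bystander: black marker lying on the desk, 130 mm long along its x, 12 mm thick; origin under its centre
- swab_box: bystander: cardboard box 60 (x) x 85 (y) x 35 mm; origin under its centre
- sanitizer: bystander: bottle, 60 mm diameter, 130 mm high, behind the work; origin under its centre
There are look-alikes about, which are no part of the job. Leave any blue or red look-alike of the cassette2 alone.

How it is judged (in metres and radians):
On the way, in this order (a step that is already met when the one before it is completed fails the run):
1. the mixer is switched off while the tubes still stand on the desk (value of joint switch below 0.15 rad and height (world z) of each of tube1, tube2, tube3 below 0.012 m), for 0.2 s.
2. every tube is fully home in a socket, with the mixer off (value of joint switch below 0.15 rad and (horizontal distance between tube1 and socket1 below 0.004 m or horizontal distance between tube1 and socket2 below 0.004 m or horizontal distance between tube1 and socket3 below 0.004 m) and z of tube1 in the frame of mixer between 0.012 and 0.024 m and angle between each of tube1, tube2, tube3's own z axis and vertical below 0.1 rad and (horizontal distance between tube2 and socket1 below 0.004 m or horizontal distance between tube2 and socket2 below 0.004 m or horizontal distance between tube2 and socket3 below 0.004 m) and z of tube2 in the frame of mixer between 0.012 and 0.024 m and (horizontal distance between tube3 and socket1 below 0.004 m or horizontal distance between tube3 and socket2 below 0.004 m or horizontal distance between tube3 and socket3 below 0.004 m) and z of tube3 in the frame of mixer between 0.012 and 0.024 m), for 0.2 s.
3. the mixer is switched on again (value of joint switch above 0.85 rad), for 0.2 s.
At the end, for the whole second after the job is handed in: Switch on (over 0.85 rad); each tube upright in a socket: within 4 mm of its axis, 6 mm of its floor, 0.1 rad of vertical; each cassette flat, face up and at rest on the tray floor, within 10 mm of an outline's centre and 0.2 rad of its direction, either way round. Absent things are passed over (value of joint switch above 0.85 rad and (horizontal distance between tube1 and socket1 below 0.004 m or horizontal distance between tube1 and socket2 below 0.004 m or horizontal distance between tube1 and socket3 below 0.004 m) and z of tube1 in the frame of mixer between 0.012 and 0.024 m and angle between each of tube1, tube2, tube3, cassette1, cassette2, cassette3, cassette4's own z axis and vertical below 0.1 rad and (horizontal distance between tube2 and socket1 below 0.004 m or horizontal distance between tube2 and socket2 below 0.004 m or horizontal distance between tube2 and socket3 below 0.004 m) and z of tube2 in the frame of mixer between 0.012 and 0.024 m and (horizontal distance between tube3 and socket1 below 0.004 m or horizontal distance between tube3 and socket2 below 0.004 m or horizontal distance between tube3 and socket3 below 0.004 m) and z of tube3 in the frame of mixer between 0.012 and 0.024 m and ((horizontal distance between cassette1 and place1 below 0.01 m and angle between the x axis of cassette1 and the x axis of place1, either way round below 0.2 rad) or (horizontal distance between cassette1 and place2 below 0.01 m and angle between the x axis of cassette1 and the x axis of place2, either way round below 0.2 rad) or (horizontal distance between cassette1 and place3 below 0.01 m and angle between the x axis of cassette1 and the x axis of place3, either way round below 0.2 rad) or (horizontal distance between cassette1 and place4 below 0.01 m and angle between the x axis of cassette1 and the x axis of place4, either way round below 0.2 rad)) and z of each of cassette1, cassette2, cassette3, cassette4 in the frame of tray below 0.01 m and linear speed of each of cassette1, cassette2, cassette3, cassette4 below 0.02 m/s and ((horizontal distance between cassette2 and place1 below 0.01 m and angle between the x axis of cassette2 and the x axis of place1, either way round below 0.2 rad) or (horizontal distance between cassette2 and place2 below 0.01 m and angle between the x axis of cassette2 and the x axis of place2, either way round below 0.2 rad) or (horizontal distance between cassette2 and place3 below 0.01 m and angle between the x axis of cassette2 and the x axis of place3, either way round below 0.2 rad) or (horizontal distance between cassette2 and place4 below 0.01 m and angle between the x axis of cassette2 and the x axis of place4, either way round below 0.2 rad)) and ((horizontal distance between cassette3 and place1 below 0.01 m and angle between the x axis of cassette3 and the x axis of place1, either way round below 0.2 rad) or (horizontal distance between cassette3 and place2 below 0.01 m and angle between the x axis of cassette3 and the x axis of place2, either way round below 0.2 rad) or (horizontal distance between cassette3 and place3 below 0.01 m and angle between the x axis of cassette3 and the x axis of place3, either way round below 0.2 rad) or (horizontal distance between cassette3 and place4 below 0.01 m and angle between the x axis of cassette3 and the x axis of place4, either way round below 0.2 rad)) and ((horizontal distance between cassette4 and place1 below 0.01 m and angle between the x axis of cassette4 and the x axis of place1, either way round below 0.2 rad) or (horizontal distance between cassette4 and place2 below 0.01 m and angle between the x axis of cassette4 and the x axis of place2, either way round below 0.2 rad) or (horizontal distance between cassette4 and place3 below 0.01 m and angle between the x axis of cassette4 and the x axis of place3, either way round below 0.2 rad) or (horizontal distance between cassette4 and place4 below 0.01 m and angle between the x axis of cassette4 and the x axis of place4, either way round below 0.2 rad))); the robot touches nothing.
It fails at once if a tube is tipped more than 0.6 rad (angle between any of tube1, tube2, tube3's own z axis and vertical above 0.6 rad).
It fails at once if the mixer is switched on with some tubes in and some still on the desk (value of joint switch above 0.85 rad and (((horizontal distance between tube1 and socket1 below 0.004 m or horizontal distance between tube1 and socket2 below 0.004 m or horizontal distance between tube1 and socket3 below 0.004 m) and z of tube1 in the frame of mixer between 0.012 and 0.024 m and angle between tube1's own z axis and vertical below 0.1 rad) or ((horizontal distance between tube2 and socket1 below 0.004 m or horizontal distance between tube2 and socket2 below 0.004 m or horizontal distance between tube2 and socket3 below 0.004 m) and z of tube2 in the frame of mixer between 0.012 and 0.024 m and angle between tube2's own z axis and vertical below 0.1 rad) or ((horizontal distance between tube3 and socket1 below 0.004 m or horizontal distance between tube3 and socket2 below 0.004 m or horizontal distance between tube3 and socket3 below 0.004 m) and z of tube3 in the frame of mixer between 0.012 and 0.024 m and angle between tube3's own z axis and vertical below 0.1 rad)) and height (world z) of any of tube1, tube2, tube3 below 0.012 m).
It fails at once if a bystander is moved more than 40 mm (distance of any of jar, pen, swab_box, sanitizer from where it was at the start of the episode above 0.04 m).
Of tube1, tube2, tube3 only 2 to 3 are there at a start; the rules pass over those that are not, and their reading is None.
Of cassette1, cassette2, cassette3, cassette4 only 3 to 4 are there at a start; the rules pass over those that are not, and their reading is None.
At some moment in a run one of cassette1, cassette2, cassette3, cassette4 may be knocked a few centimetres aside while the robot is not near it.
It also fails if it takes over 210 s, if anything falls off the work surface, if the arm or the gripper's body presses on something with over 40 N, if the wrist force passes 120 N, or if a joint passes its speed limit or range.

## Working session

There is one attempt and no reset: what is moved stays moved. The work goes in short steps, Python scripts to look and compute and a shell command to move; the robot and the scene stay as the last step left them, time stands still between calls to the robot, and variables do not carry over. Pictures are saved under pics/ and viewed, and the job is handed in when it is done.

```bash
ls; mkdir -p pics
python3 - <<'E'
from station import env
import cv2
s=env.read_state(); print(s)
for n in ("scene","top","wrist"):
    f=env.grab_frame(n); cv2.imwrite(f"pics/{n}0.png",f[:,:,::-1])
    c=env.calibration(n); print(n,c)
print(env.tip_reach)
E
```

```text
pics
{'t': 0.0, 'joint_positions': array([-73.27162107,  36.05974446,   2.2035187 ,  86.99599033,
        -1.54802222,  57.08286111,  -1.1469651 ]), 'qvel': array([ 0.01513702, -0.00944348, -0.06694352, -0.13348481, -0.03093164,
        0.01413482,  0.06625708]), 'joint_efforts': array([ 6.48657096e-04, -5.63399649e+01,  1.22680161e+00, -1.93431598e+01,
        1.10458047e-02,  1.06858570e-02, -2.42192391e-05]), 'position': array([0.22738692, 0.60829507, 0.24438004]), 'orientation': array([[-9.36667142e-01,  3.50220285e-01, -6.46371426e-04],
       [ 3.50220881e-01,  9.36665437e-01, -1.78723003e-03],
       [-2.04904374e-05, -1.90041242e-03, -9.99998194e-01]]), 'ft_force': array([ 0.41409232,  1.65299532, -0.00726453]), 'wrist_torque': array([-0.03451796, -0.00792054,  0.02067068]), 'grip_width': 0.08500595368291582}
scene {'mtx': array([[414.6521602 ,   0.        , 312.415394  ],
       [  0.        , 414.6521602 , 208.34918932],
       [  0.        ,   0.        ,   1.        ]]), 'R': array([[-0.60370248,  0.79710633,  0.01283813],
       [ 0.51386994,  0.40139939, -0.75816635],
 
[... 151 characters left out ...]
18.59924214],
       [  0.        , 373.39634078, 206.79418923],
       [  0.        ,   0.        ,   1.        ]]), 'R': array([[-0.00189332, -0.99999581,  0.00219067],
       [-0.98177714,  0.00144253, -0.19003046],
       [ 0.1900265 , -0.00251054, -0.98177575]]), 't': array([-0.13268636,  0.56815973,  1.14465523])}
wrist {'mtx': array([[359.81599095,   0.        , 322.31078854],
       [  0.        , 359.81599095, 198.49128471],
       [  0.        ,   0.        ,   1.        ]]), 'R': array([[ 0.35126641,  0.93627347, -0.00197229],
       [ 0.89364012, -0.33464152,  0.29903576],
       [ 0.27931924, -0.10680374, -0.95423987]]), 't': array([-0.64801377, -0.03888699,  0.38005504])}
0.014
```

View pics/scene0.png

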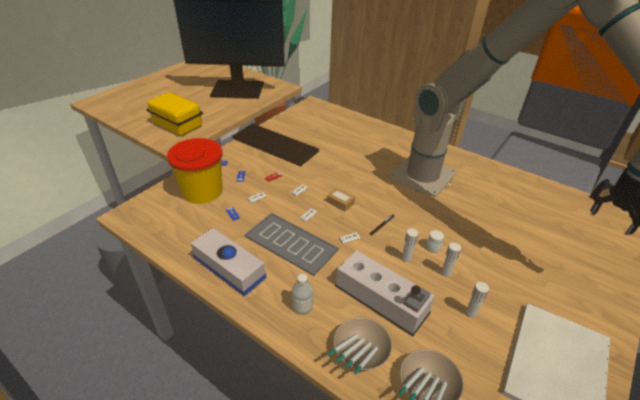

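View pics/top0.png

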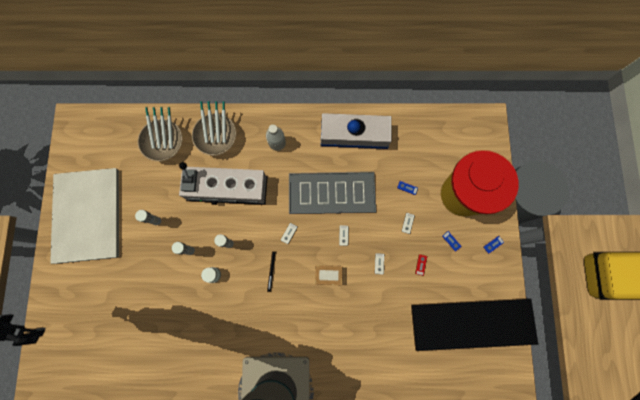

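View pics/wrist0.png

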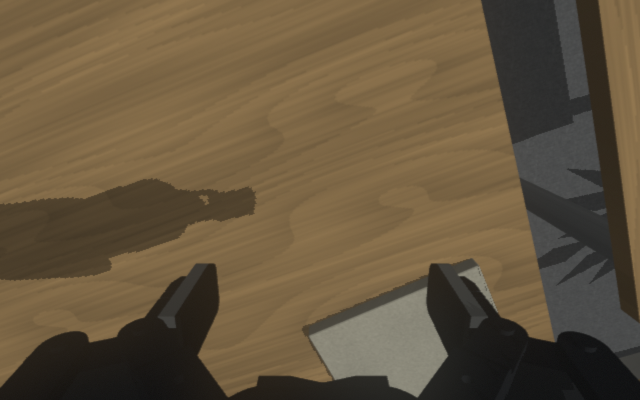

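Top view: three white caps at (145,217), (182,248) and (224,241). The white lidded thing at (211,274) is shorter, so it's the jar. There are four white cassettes at (289,233), (343,235), (408,223) and (380,264). The blue ones at (407,187), (452,240) and (493,244) and the red one at (421,264) are look-alikes. The mixer is at (225,185) and the tray at (333,193). Next I'll check this in a close crop.

```bash
cat > h.py <<'E'
import numpy as np, cv2, time
from station import env
def ray(n,uv,z,cal=None):
    c=cal or env.calibration(n); R=np.array(c["R"]);t=np.array(c["t"]);K=np.array(c["mtx"])
    d=R.T@np.linalg.inv(K)@np.array([uv[0],uv[1],1.]); o=-R.T@t
    return (o+d*(z-o[2])/d[2])
def proj(n,X,cal=None):
    c=cal or env.calibration(n); p=np.array(c["mtx"])@(np.array(c["R"])@np.array(X)+c["t"]); return p[:2]/p[2]
def grab(n,name):
    cal=env.calibration(n); f=env.grab_frame(n)[:,:,::-1].copy(); cv2.imwrite(f"pics/{name}.png",f); return f,cal
E
python3 - <<'E'
from h import *
f=cv2.imread("pics/top0.png"); 
a=f[150:290,125:265]; b=f[165:285,265:445]
cv2.imwrite("pics/c1.png",cv2.resize(a,None,fx=4,fy=4,interpolation=cv2.INTER_CUBIC))
cv2.imwrite("pics/c2.png",cv2.resize(b,None,fx=4,fy=4,interpolation=cv2.INTER_CUBIC))
g=cv2.imread("pics/scene0.png")[215:335,325:500]
cv2.imwrite("pics/c3.png",cv2.resize(g,None,fx=4,fy=4,interpolation=cv2.INTER_CUBIC))
E
```

```text
(no output)
```

View pics/c1.png

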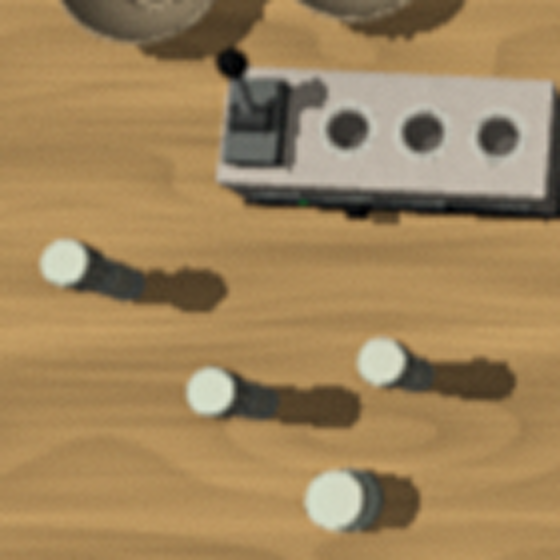

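View pics/c2.png

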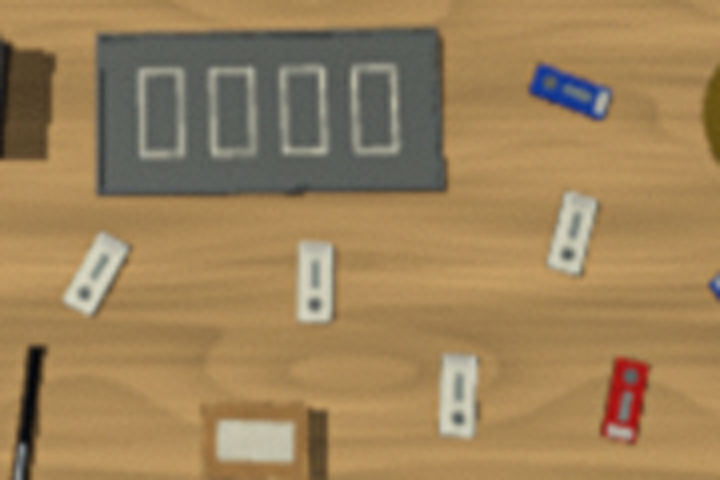

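View pics/c3.png

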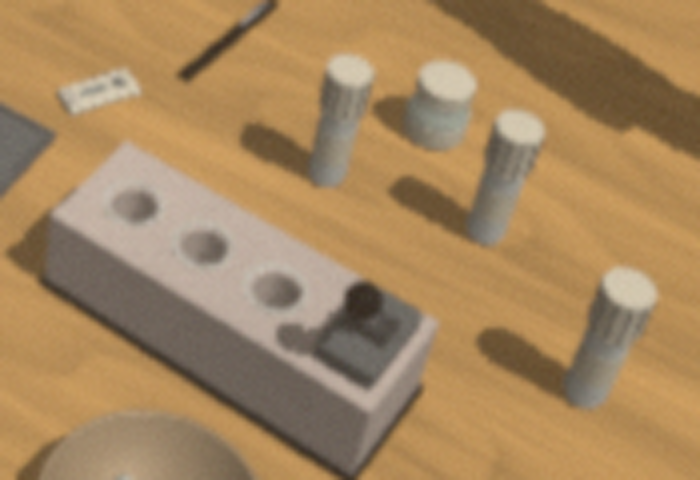

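The crops show three tubes with 35 mm ribbed caps, a wider and shorter jar, four white cassettes, and the switch ball leaning to +x (on). Next I'll measure poses.

```bash
cat > m.py <<'E'
from h import *
def measure(f,cal,verbose=True):
    hsv=cv2.cvtColor(f,cv2.COLOR_BGR2HSV)
    m=((hsv[...,1]<60)&(hsv[...,2]>165)).astype(np.uint8)*255
    cs,_=cv2.findContours(m,cv2.RETR_EXTERNAL,cv2.CHAIN_APPROX_NONE)
    for c in cs:
        a=cv2.contourArea(c)
        if a<40 or a>6000: continue
        (u,v),wh,an=cv2.minAreaRect(c)
        if not (100<v<300 and 120<u<445): continue
        M=cv2.moments(c); u,v=M['m10']/M['m00'],M['m01']/M['m00']
        r=max(wh)/max(min(wh),1)
        if 1.5<r<4 and a<400:
            bx=cv2.boxPoints(cv2.minAreaRect(c)); P=np.array([ray("top",b,0.008,cal) for b in bx])
            e1=P[1]-P[0]; e2=P[2]-P[1]; e=e1 if np.linalg.norm(e1)>np.linalg.norm(e2) else e2
            print("cass",(round(u),round(v)),ray("top",(u,v),0.008,cal)[:2].round(4),"yaw",round(np.degrees(np.arctan2(e[1],e[0]))%180,1),np.linalg.norm(e1).round(3),np.linalg.norm(e2).round(3))
        else: print("other",(round(u,1),round(v,1)),"a",a,"z.12:",ray("top",(u,v),0.12,cal)[:2].round(4))
E
python3 - <<'E'
from m import *
f=cv2.imread("pics/top0.png"); cal=env.calibration("top")
measure(f,cal)
hsv=cv2.cvtColor(f,cv2.COLOR_BGR2HSV); 
print(hsv[185,245],hsv[185,221],hsv[193,300], hsv[165,183])
# sockets
d=(hsv[...,2]<110).astype(np.uint8)[165:205,200:268]
n,l,st,ce=cv2.connectedComponentsWithStats(d)
for i in range(1,n):
    if st[i,4]>30: print("dark",ce[i]+[200,165],st[i],ray("top",ce[i]+[200,165],0.08,cal)[:2].round(4))
w=((hsv[...,1]<50)&(hsv[...,2]>120)).astype(np.uint8)
w[:, :]=w; n,l,st,ce=cv2.connectedComponentsWithStats(w)
for i in range(1,n):
    if st[i,4]>600: print("big",ce[i],st[i])
print("ball",ray("top",(183,165.5),0.153,cal))
# tray
t=((hsv[...,2]<125)&(hsv[...,1]<70)).astype(np.uint8)*255
cs,_=cv2.findContours(t,cv2.RETR_EXTERNAL,2)
for c in cs:
    r=cv2.minAreaRect(c)
    if cv2.contourArea(c)>1500 and 160<r[0][1]<230: print("dark",r,[ray("top",b,0.01,cal)[:2].round(4) for b in cv2.boxPoints(r)],ray("top",r[0],0.01,cal)[:2])
E
```

```text
cass (328, 275) [ 0.3533 -0.1646] yaw 89.9 0.055 0.029
other (207.9, 274.6) a 139.0 z.12: [0.3535 0.1912]
cass (379, 263) [ 0.3895 -0.3291] yaw 178.0 0.026 0.061
other (176.9, 247.3) a 86.0 z.12: [0.4334 0.2874]
other (219.7, 239.9) a 86.5 z.12: [0.4552 0.1616]
cass (343, 235) [ 0.4814 -0.2148] yaw 179.1 0.026 0.063
cass (288, 233) [ 0.489  -0.0338] yaw 151.0 0.065 0.026
cass (408, 223) [ 0.5224 -0.4283] yaw 163.7 0.065 0.027
other (140.2, 215.1) a 83.0 z.12: [0.5304 0.4047]
other (229.9, 183.1) a 1684.5 z.12: [0.6297 0.1387]
other (356.0, 126.9) a 1624.0 z.12: [ 0.8127 -0.2524]
[21 33 78] [ 17  31 187] [ 28  26 159] [90 28  9]
dark [202.59459459 173.16216216] [ 0  5  7  7 37] [0.6731 0.237 ]
dark [240.91871456 197.24385633] [  0   8  68  32 529] [0.5941 0.1116]
dark [211.41428571 181.97142857] [ 7 13 10  9 70] [0.644  0.2073]
dark [230.14084507 182.83098592] [26 14 10  9 71] [0.6411 0.1476]
dark [248.875    183.734375] [45 15  9  9 64] [0.638 0.088]
big [634.10701956 112.73072497] [624  74  16 102 869]
big [355.90672885 127.37308461] [ 321  114   70   28 1501]
big [228.0278436  183.80390995] [ 179  167   84   33 1688]
big [ 83.68369873 215.97224187] [  51  169   65   94 5656]
ball [0.67590146 0.2738965  0.153     ]
dark ((331.7420654296875, 192.53895568847656), (40.51123046875, 86.14238739013672), 89.01223754882812) [array([ 0.6934, -0.0313]), array([ 0.6983, -0.3237]), array([ 0.5585, -0.3218]), array([ 0.5539, -0.0355])] [ 0.62527515 -0.17799103]
dark ((319.49993896484375, 227.99996948242188), (638.9998779296875, 341.99993896484375), 0.0) [array([-0.0145,  0.8315]), array([1.1286, 1.0143]), array([ 1.1274, -1.2952]), array([-0.0194, -1.1056])] [ 0.50534889 -0.13659171]
```

```bash
cat > plan.py <<'E'
from h import *
import sys
# plan x y z yaw(tool x dir in world, deg) nrows : work out per-row tool steps
def yaw(R): return np.degrees(np.arctan2(R[1,0],R[0,0]))
def plan(P,Y,n):
    s=env.read_state(); p=np.array(s["position"]);R=np.array(s["orientation"]); y0=yaw(R)
    P=np.array(P); dy=(Y-y0+180)%360-180
    print("t",round(s["t"],2),"pos",p.round(4),"yaw",round(y0,2),"tilt",R[:2,2].round(4),"need d",(P-p).round(4),"dyaw",round(dy,2),"F",s["ft_force"].round(1),"w",round(s["grip_width"],4))
    for i in range(n):
        a=np.radians(y0+dy*i/n); d=(P-p)/n
        print(i,"rz %.4f"%np.radians(-dy/n),"x %.4f y %.4f z %.4f"%(d[0]*np.cos(a)+d[1]*np.sin(a), d[0]*np.sin(a)-d[1]*np.cos(a), -d[2]))
    rem=np.array([R[2,1]*-1,R[2,0],0])
    print("level rx,ry approx", (R.T@np.cross(R[:,2],[0,0,-1])).round(4))
if __name__=="__main__":
    a=list(map(float,sys.argv[1:])); plan(a[:3],a[3],int(a[4]))
E
python3 plan.py 0.725 0.276 0.244 87.1 16
```

```text
t 0.15 pos [0.2274 0.6084 0.2446] yaw 159.5 tilt [-0.0005 -0.0014] need d [ 0.4976 -0.3324 -0.0006] dyaw -72.4 F [ 0.1 -0.6 -0. ] w 0.085
0 rz 0.0790 x -0.0364 y -0.0086 z 0.0000
1 rz 0.0790 x -0.0370 y -0.0057 z 0.0000
2 rz 0.0790 x -0.0373 y -0.0027 z 0.0000
3 rz 0.0790 x -0.0374 y 0.0002 z 0.0000
4 rz 0.0790 x -0.0373 y 0.0032 z 0.0000
5 rz 0.0790 x -0.0369 y 0.0061 z 0.0000
6 rz 0.0790 x -0.0363 y 0.0090 z 0.0000
7 rz 0.0790 x -0.0355 y 0.0118 z 0.0000
8 rz 0.0790 x -0.0344 y 0.0146 z 0.0000
9 rz 0.0790 x -0.0332 y 0.0173 z 0.0000
10 rz 0.0790 x -0.0317 y 0.0198 z 0.0000
11 rz 0.0790 x -0.0301 y 0.0223 z 0.0000
12 rz 0.0790 x -0.0282 y 0.0246 z 0.0000
13 rz 0.0790 x -0.0262 y 0.0267 z 0.0000
14 rz 0.0790 x -0.0240 y 0.0287 z 0.0000
15 rz 0.0790 x -0.0217 y 0.0305 z 0.0000
level rx,ry approx [-0.0015 -0.     -0.    ]
```

```bash
python3 -m crank '[[[0,0,0.08],[-0.036,-0.009,0],0],[[0,0,0.08],[-0.037,-0.006,0],0],[[0,0,0.08],[-0.037,-0.003,0],0],[[0,0,0.08],[-0.037,0,0],0],[[0,0,0.08],[-0.037,0.003,0],0],[[0,0,0.08],[-0.037,0.006,0],0],[[0,0,0.08],[-0.036,0.009,0],0],[[0,0,0.08],[-0.035,0.012,0],0]]'; python3 plan.py 0.725 0.276 0.244 87.1 8
```

```text
t: 0.82
position: [0.4682, 0.4427, 0.2393]
orientation: [[-0.538, 0.843, -0.012], [0.843, 0.538, 0.001], [0.008, -0.01, -1.0]]
ft_force: [-0.7, 1.3, -0.6]
grip_width: 0.0004
t 0.82 pos [0.4682 0.4427 0.2393] yaw 122.53 tilt [-0.0124  0.0012] need d [ 0.2568 -0.1667  0.0047] dyaw -35.43 F [-0.7  1.3 -0.6] w 0.0004
0 rz 0.0773 x -0.0348 y 0.0159 z -0.0006
1 rz 0.0773 x -0.0335 y 0.0185 z -0.0006
2 rz 0.0773 x -0.0320 y 0.0210 z -0.0006
3 rz 0.0773 x -0.0302 y 0.0234 z -0.0006
4 rz 0.0773 x -0.0283 y 0.0257 z -0.0006
5 rz 0.0773 x -0.0263 y 0.0278 z -0.0006
6 rz 0.0773 x -0.0241 y 0.0298 z -0.0006
7 rz 0.0773 x -0.0217 y 0.0315 z -0.0006
level rx,ry approx [-0.0098 -0.0077 -0.    ]
```

```bash
python3 -m crank '[[[-0.002,-0.001,0.078],[-0.035,0.016,0],0],[[-0.002,-0.001,0.078],[-0.034,0.019,-0.001],0],[[-0.002,-0.001,0.078],[-0.032,0.021,-0.001],0],[[-0.001,-0.001,0.078],[-0.030,0.023,0],0],[[-0.001,-0.001,0.078],[-0.028,0.026,0],0],[[-0.001,-0.001,0.078],[-0.026,0.028,0],0],[[0,0,0.078],[-0.024,0.030,0],0],[[0,0,0.078],[-0.022,0.031,0],0]]'; python3 plan.py 0.725 0.276 0.154 87.1 4
```

```text
t: 1.48
position: [0.7316, 0.2628, 0.2367]
orientation: [[0.086, 0.996, -0.007], [0.996, -0.086, -0.002], [-0.003, -0.007, -1.0]]
ft_force: [0.6, 0.7, -0.4]
grip_width: -0.0003
t 1.48 pos [0.7316 0.2628 0.2367] yaw 85.08 tilt [-0.0072 -0.0022] need d [-0.0066  0.0132 -0.0827] dyaw 2.02 F [ 0.6  0.7 -0.4] w -0.0003
0 rz -0.0088 x 0.0031 y -0.0019 z 0.0207
1 rz -0.0088 x 0.0032 y -0.0019 z 0.0207
2 rz -0.0088 x 0.0032 y -0.0019 z 0.0207
3 rz -0.0088 x 0.0032 y -0.0018 z 0.0207
level rx,ry approx [-0.0069  0.0028  0.    ]
```

Run:
```python
from h import *
for n in("top","wrist"): grab(n,n+"1")
c=env.calibration("wrist");print(env.read_state()["position"],c)
```

```text
[0.73526261 0.25429867 0.2353124 ] {'mtx': array([[359.81599095,   0.        , 322.31078854],
       [  0.        , 359.81599095, 198.49128471],
       [  0.        ,   0.        ,   1.        ]]), 'R': array([[ 0.99550817, -0.09457766, -0.00430675],
       [-0.08858486, -0.94655215,  0.31014796],
       [-0.03340963, -0.30837332, -0.95067854]]), 't': array([-0.70734211,  0.26638709,  0.4718885 ])}
```

View pics/wrist1.png

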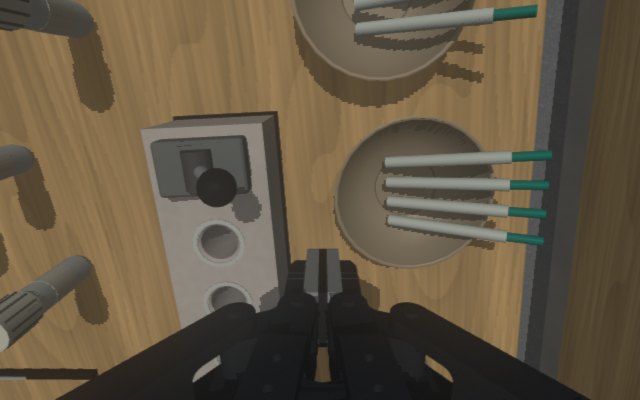

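View pics/top1.png

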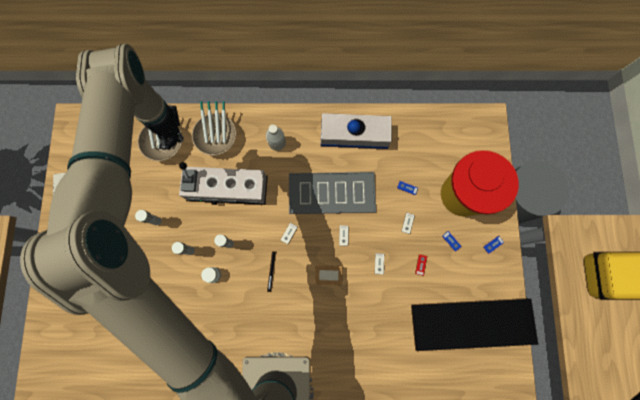

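The wrist view shows the ball at (217,187), on the on side. Socket3's mouth is at (219,242) and socket2's at (228,300). A bowl lies to the right.

```bash
python3 - <<'E'
from h import *
print(env.read_state()["position"])
print(ray("wrist",(217,187),.153),ray("wrist",(219,243),.08),ray("wrist",(228,303),.08))
E
python3 plan.py 0.725 0.276 0.154 87.1 4
```

```text
[0.73526261 0.25429867 0.2353124 ]
[0.67307036 0.27595439 0.153     ] [0.64098016 0.20706875 0.08      ] [0.63815678 0.146899   0.08      ]
t 1.58 pos [0.7353 0.2543 0.2353] yaw 84.64 tilt [-0.0042 -0.01  ] need d [-0.0103  0.0217 -0.0813] dyaw 2.46 F [-0.3 -0.9 -0.9] w -0.0
0 rz -0.0107 x 0.0052 y -0.0031 z 0.0203
1 rz -0.0107 x 0.0052 y -0.0030 z 0.0203
2 rz -0.0107 x 0.0052 y -0.0029 z 0.0203
3 rz -0.0107 x 0.0053 y -0.0029 z 0.0203
level rx,ry approx [-0.0032  0.0104  0.    ]
```

```bash
python3 -m crank '[[[-0.002,0.005,-0.01],[0.005,-0.001,0.02],0],[[-0.002,0.005,-0.01],[0.005,-0.001,0.02],0],[[0,0,-0.01],[0.005,-0.001,0.02],0],[[0,0,-0.01],[0.005,-0.001,0.020],0],[[0,0,0],[0,0,0.001],0],[[0,0,0],[0,0,0],0],[[0,0,0],[0,0,0],0],[[0,0,0],[0,0,0],0]]'; python3 plan.py 0.66 0.276 0.154 87.1 5
```

```text
t: 2.25
position: [0.7345, 0.2695, 0.1495]
orientation: [[0.057, 0.998, -0.0], [0.998, -0.057, -0.003], [-0.003, -0.0, -1.0]]
ft_force: [-1.0, 0.1, -0.5]
grip_width: -0.0003
t 2.25 pos [0.7345 0.2695 0.1495] yaw 86.73 tilt [-0.0003 -0.0034] need d [-0.0745  0.0065  0.0045] dyaw 0.37 F [-1.   0.1 -0.5] w -0.0003
0 rz -0.0013 x 0.0004 y -0.0149 z -0.0009
1 rz -0.0013 x 0.0005 y -0.0149 z -0.0009
2 rz -0.0013 x 0.0005 y -0.0149 z -0.0009
3 rz -0.0013 x 0.0005 y -0.0149 z -0.0009
4 rz -0.0013 x 0.0005 y -0.0149 z -0.0009
level rx,ry approx [-0.0001  0.0034  0.    ]
```

```bash
python3 -m crank '[[[0,0,0],[0.004,-0.015,-0.002],0],[[0,0,0],[0.003,-0.015,-0.002],0],[[0,0,0],[0,-0.014,0],0],[[0,0,0],[0,-0.014,0],0],[[0,0,0],[0,-0.012,0],0],[[0,0,0],[0,-0.005,0],0],[[0,0,0],[0,0,0],0],[[0,0,0],[0,0,0],0]]'; python3 plan.py 0.66 0.276 0.154 87.1 1;  python3 - <<'E'
from h import *
f,c=grab("scene","scene2");cv2.imwrite("pics/s2c.png",cv2.resize(f[215:335,325:500],None,fx=4,fy=4,interpolation=cv2.INTER_CUBIC))
f,c=grab("wrist","wrist2")
E
```

```text
t: 2.92
position: [0.6658, 0.2801, 0.1666]
orientation: [[0.06, 0.998, 0.023], [0.998, -0.06, 0.002], [0.004, 0.022, -1.0]]
ft_force: [0.3, -0.5, -0.0]
grip_width: 0.0002
t 2.92 pos [0.6658 0.2801 0.1666] yaw 86.57 tilt [0.0226 0.0022] need d [-0.0058 -0.0041 -0.0126] dyaw 0.53 F [ 0.3 -0.5 -0. ] w 0.0002
0 rz -0.0093 x -0.0044 y -0.0055 z 0.0126
level rx,ry approx [ 0.0224 -0.0036 -0.    ]
```

View pics/s2c.png

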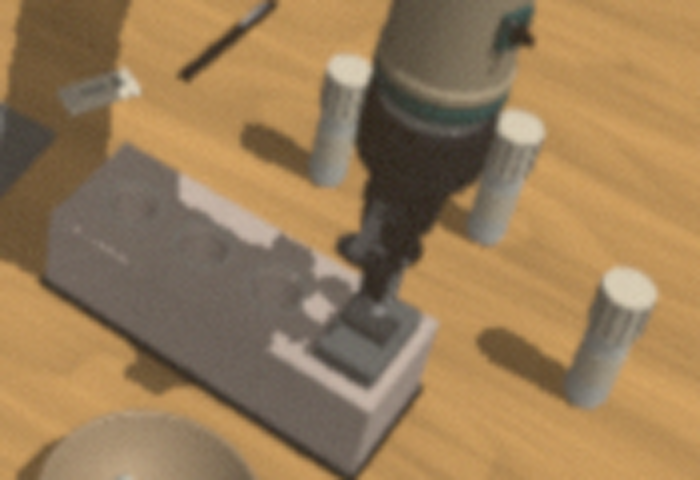

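View pics/wrist2.png

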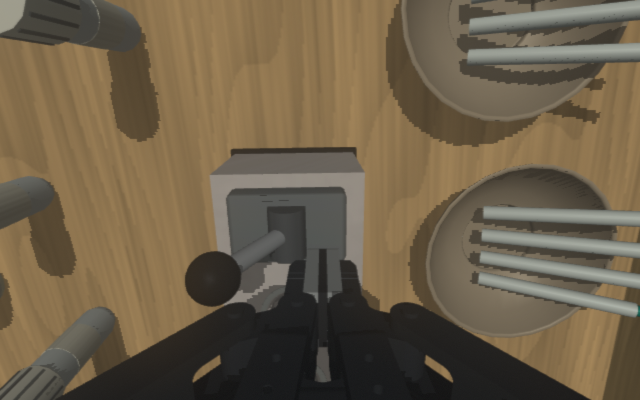

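The wrist view now has the ball at (213,278), left of the pedestal, so the mixer is off. Next I'll lift and go look at the tubes.

```bash
python3 -m crank '[[[0.005,-0.001,0],[0.003,0.004,-0.025],0],[[0.005,-0.001,0],[0.003,0.004,-0.03],0],[[0.005,-0.001,0],[0,0,-0.03],0],[[0.005,0,0],[-0.01,-0.01,-0.005],50],[[0,0,0],[-0.025,-0.03,0],50],[[0,0,0],[-0.025,-0.035,0],50],[[0,0,0],[-0.025,-0.035,0],50],[[0,0,0],[-0.025,-0.035,0],50]]'; python3 plan.py 0.455 0.12 0.25 87.1 6
```

```text
t: 3.68
position: [0.5305, 0.1841, 0.2558]
orientation: [[0.059, 0.998, 0.012], [0.998, -0.059, -0.001], [-0.001, 0.012, -1.0]]
ft_force: [1.7, -0.4, -0.2]
grip_width: 0.0428
t 3.68 pos [0.5305 0.1841 0.2558] yaw 86.61 tilt [ 0.0121 -0.0014] need d [-0.0755 -0.0641 -0.0058] dyaw 0.49 F [ 1.7 -0.4 -0.2] w 0.0428
0 rz -0.0014 x -0.0114 y -0.0119 z 0.0010
1 rz -0.0014 x -0.0114 y -0.0120 z 0.0010
2 rz -0.0014 x -0.0114 y -0.0120 z 0.0010
3 rz -0.0014 x -0.0114 y -0.0120 z 0.0010
4 rz -0.0014 x -0.0113 y -0.0120 z 0.0010
5 rz -0.0014 x -0.0113 y -0.0120 z 0.0010
level rx,ry approx [ 0.0121  0.0007 -0.    ]
```

```bash
python3 -m crank '[[[0.003,0,0],[-0.012,-0.010,0.001],75],[[0.003,0,0],[-0.012,-0.010,0.001],75],[[0.003,0,0],[-0.011,-0.01,0.001],75],[[0.003,0,0],[-0.010,-0.010,0.001],75],[[0,0,0],[-0.010,-0.008,0.001],75],[[0,0,0],[0,0,0],75],[[0,0,0],[0,0,0],75],[[0,0,0],[0,0,0],75]]'; python3 plan.py 0.455 0.162 0.25 87.1 1;  python3 - <<'E'
from h import *
f,c=grab("wrist","wrist3")
import pickle; pickle.dump(c,open("c3.pkl","wb"))
E
```

```text
t: 4.35
position: [0.4736, 0.1214, 0.2524]
orientation: [[0.071, 0.997, -0.002], [0.997, -0.071, -0.002], [-0.003, -0.002, -1.0]]
ft_force: [0.7, -0.2, -0.2]
grip_width: 0.0638
t 4.35 pos [0.4736 0.1214 0.2524] yaw 85.91 tilt [-0.0024 -0.0025] need d [-0.0186  0.0406 -0.0024] dyaw 1.19 F [ 0.7 -0.2 -0.2] w 0.0638
0 rz -0.0208 x 0.0392 y -0.0215 z 0.0024
level rx,ry approx [-0.0022  0.0027  0.    ]
```

View pics/wrist3.png

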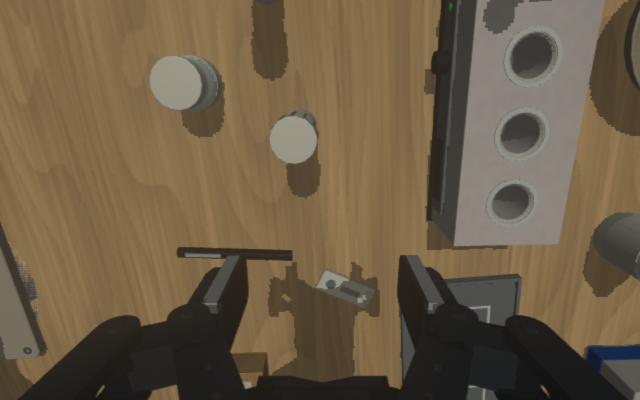

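Wrist view: tube A's cap is at (293,139), the jar at (178,83), and the socket rings at (532,55), (521,133) and (511,202).

```bash
cat > det.py <<'E'
from h import *
def circ(f,cal,uv,z,r,n="wrist",kind="cap",R=45):
    """blob near uv: cap = bright desaturated; hole = dark ; returns world xy of ellipse centre"""
    u,v=map(int,uv); x0,y0=max(u-R,0),max(v-R,0); c=f[y0:v+R,x0:u+R]; hsv=cv2.cvtColor(c,cv2.COLOR_BGR2HSV)
    g=c.max(2)
    if kind=="cap": m=((hsv[...,1]<60)&(hsv[...,2]>165)).astype(np.uint8)
    else:
        t,_=cv2.threshold(g,0,1,cv2.THRESH_OTSU); m=(g<t).astype(np.uint8)
    n_,l,st,ce=cv2.connectedComponentsWithStats(m)
    i=min([k for k in range(1,n_) if st[k,4]>60],key=lambda k:np.hypot(*(ce[k]+[x0,y0]-uv)))
    cs,_=cv2.findContours((l==i).astype(np.uint8),cv2.RETR_EXTERNAL,cv2.CHAIN_APPROX_NONE)
    h=cv2.convexHull(max(cs,key=cv2.contourArea)); pts=h[:,0,:]+[x0,y0]
    W=np.array([ray("wrist",p,z,cal)[:2] for p in pts]); (e,d,a)=cv2.fitEllipse((W*1000).astype(np.float32)) if len(W)>5 else (None,)*3
    return np.round(e,1),np.round(d,1),st[i]
E
python3 - <<'E'
from det import *
import pickle
c=pickle.load(open("c3.pkl","rb")); f=cv2.imread("pics/wrist3.png")
print(circ(f,c,(293,139),.12,.0175))
for p in [(532,55),(521,133),(511,202)]: print(circ(f,c,p,.08,.016,kind="hole",R=34))
a=f[20:235,440:600]; cv2.imwrite("pics/c4.png",cv2.resize(a,None,fx=2.7,fy=2.7,interpolation=cv2.INTER_CUBIC))
hsv=cv2.cvtColor(f,cv2.COLOR_BGR2HSV); print(hsv[133,490:560:2,2],hsv[133,490:560:2,1])
E
```

```text
Traceback (most recent call last):
  File "det.py", line 10, in circ
    i=min([k for k in range(1,n_) if st[k,4]>60],key=lambda k:np.hypot(*(ce[k]+[x0,y0]-uv)))
ValueError: min() iterable argument is empty
```

```bash
sed -i 's/if kind=="cap": m=.*/if kind=="cap":\n        t,_=cv2.threshold(c[...,0],0,1,cv2.THRESH_OTSU); m=(c[...,0]>t).astype(np.uint8)/' det.py
python3 - <<'E'
from det import *
import pickle
c=pickle.load(open("c3.pkl","rb")); f=cv2.imread("pics/wrist3.png")
print(circ(f,c,(293,139),.12,.0175))
for p in [(532,55),(521,133),(511,202)]: print(circ(f,c,p,.08,.016,kind="hole",R=34))
a=f[20:235,440:600]; cv2.imwrite("pics/c4.png",cv2.resize(a,None,fx=2.7,fy=2.7,interpolation=cv2.INTER_CUBIC))
hsv=cv2.cvtColor(f,cv2.COLOR_BGR2HSV); print(hsv[133,490:560:2,2],hsv[133,490:560:2,1]); print(f[139,260:330:3,0])
E
```

```text
(array([454.8, 160.6]), array([34. , 34.4]), array([  21,   22,   48,   48, 1759], dtype=int32))
(array([642.8, 206.8]), array([32.1, 34.1]), array([  13,   11,   44,   47, 1526], dtype=int32))
(array([639.8, 147.1]), array([32. , 33.5]), array([  14,   14,   41,   40, 1245], dtype=int32))
(array([637.1,  87.5]), array([31.7, 33.3]), array([  16,   16,   39,   35, 1031], dtype=int32))
[140 140 122 140 142 127  79  65  63  63  63  63  63  63  63  62  61  62
  61  61  61  60  60  60  61 110 113 113 142 142 138 138 138 138 139] [27 27 21 13 14 22 26 24 24 24 20 24 24 24 24 21 25 25 25 25 25 21 26 21
 25 25 25 18 13 14 24 28 28 26 26]
[ 76  77  69 106 134 134 134 135 135 135 135 134 135 135 135 135 135 134
 135  82  79  80  79  81]
```

View pics/c4.png

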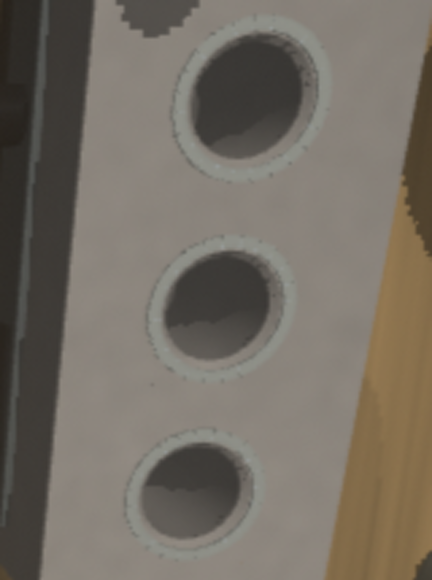

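```bash
python3 -m crank '[[[0,0.001,-0.01],[0.015,-0.008,0],75],[[0,0.001,-0.01],[0.015,-0.008,0],75],[[0,0,0],[0.010,-0.004,0],75],[[0,0,0],[0,0,0],75],[[0,0,0],[0,0,0.02],75],[[0,0,0],[0,0,0.03],75],[[0,0,0],[0,0,0],75],[[0,0,0],[0,0,0],75]]'; python3 plan.py 0.4548 0.1606 0.099 87.1 4
```

```text
t: 5.07
position: [0.4637, 0.168, 0.2024]
orientation: [[0.047, 0.999, 0.008], [0.999, -0.047, 0.0], [0.001, 0.008, -1.0]]
ft_force: [1.3, 0.4, 0.4]
grip_width: 0.0643
t 5.07 pos [0.4637 0.168  0.2024] yaw 87.3 tilt [0.0078 0.0005] need d [-0.0089 -0.0074 -0.1034] dyaw -0.2 F [1.3 0.4 0.4] w 0.0643
0 rz 0.0009 x -0.0019 y -0.0021 z 0.0258
1 rz 0.0009 x -0.0019 y -0.0021 z 0.0258
2 rz 0.0009 x -0.0019 y -0.0021 z 0.0258
3 rz 0.0009 x -0.0020 y -0.0021 z 0.0258
level rx,ry approx [ 0.0077 -0.0009  0.    ]
```

```bash
python3 -m crank '[[[0.003,0,0],[-0.003,-0.003,0.02],75],[[0.003,0,0],[-0.003,-0.003,0.02],75],[[0,0,0],[-0.002,-0.002,0.01],75],[[0,0,0],[0,0,0],75],[[0,0,0],[0,0,0],75],[[0,0,0],[0,0,0],75],[[0,0,0],[0,0,0],75],[[0,0,0],[0,0,0],75]]'; python3 plan.py 0.4548 0.1606 0.099 87.1 4
```

```text
t: 5.73
position: [0.4639, 0.1607, 0.1594]
orientation: [[0.049, 0.999, 0.016], [0.999, -0.049, 0.005], [0.006, 0.015, -1.0]]
ft_force: [-0.2, -0.5, 0.4]
grip_width: 0.064
t 5.73 pos [0.4639 0.1607 0.1594] yaw 87.17 tilt [0.0156 0.005 ] need d [-0.0091 -0.0001 -0.0604] dyaw -0.07 F [-0.2 -0.5  0.4] w 0.064
0 rz 0.0003 x -0.0001 y -0.0023 z 0.0151
1 rz 0.0003 x -0.0001 y -0.0023 z 0.0151
2 rz 0.0003 x -0.0001 y -0.0023 z 0.0151
3 rz 0.0003 x -0.0001 y -0.0023 z 0.0151
level rx,ry approx [ 0.0153 -0.0057 -0.    ]
```

```bash
python3 -m crank '[[[0.004,-0.002,0],[0,-0.006,0.01],75],[[0.004,-0.002,0],[0,-0.006,0.01],75],[[0.004,-0.001,0],[0,-0.004,0.015],75],[[0.003,0,0],[0,-0.002,0.015],75],[[0,0,0],[0,0,0.010],75],[[0,0,0],[0,0,0],75],[[0,0,0],[0,0,0],75],[[0,0,0],[0,0,0],75]]'; python3 plan.py 0.4548 0.1606 0.099 87.1 4
```

```text
t: 6.4
position: [0.4519, 0.1649, 0.1033]
orientation: [[0.048, 0.999, 0.013], [0.999, -0.048, 0.007], [0.007, 0.013, -1.0]]
ft_force: [0.5, -0.4, -0.6]
grip_width: 0.0644
t 6.4 pos [0.4519 0.1649 0.1033] yaw 87.27 tilt [0.0133 0.0066] need d [ 0.0029 -0.0043 -0.0043] dyaw -0.17 F [ 0.5 -0.4 -0.6] w 0.0644
0 rz 0.0007 x -0.0010 y 0.0008 z 0.0011
1 rz 0.0007 x -0.0010 y 0.0008 z 0.0011
2 rz 0.0007 x -0.0010 y 0.0008 z 0.0011
3 rz 0.0007 x -0.0010 y 0.0008 z 0.0011
level rx,ry approx [ 0.013  -0.0073 -0.    ]
```

```bash
python3 -m crank '[[[0.008,-0.004,0],[-0.003,0.001,0.002],75],[[0.008,-0.004,0],[-0.002,0.001,0.002],75],[[0.002,0,0],[0,0,0],75],[[0,0,0],[0,0,0],0],[[0,0,0],[0,0,0],0],[[0,0,0],[0,0,0],0],[[0,0,0],[0,0,0],0],[[0,0,0],[0,0,0],0]]'; python3 plan.py 0.4548 0.1606 0.20 87.1 4
```

```text
t: 7.07
position: [0.456, 0.1599, 0.1021]
orientation: [[0.048, 0.999, -0.002], [0.999, -0.048, 0.001], [0.001, -0.002, -1.0]]
ft_force: [-0.2, 0.2, -1.4]
grip_width: 0.0333
t 7.07 pos [0.456  0.1599 0.1021] yaw 87.26 tilt [-0.0019  0.0008] need d [-0.0012  0.0007  0.0979] dyaw -0.16 F [-0.2  0.2 -1.4] w 0.0333
0 rz 0.0007 x 0.0002 y -0.0003 z -0.0245
1 rz 0.0007 x 0.0002 y -0.0003 z -0.0245
2 rz 0.0007 x 0.0002 y -0.0003 z -0.0245
3 rz 0.0007 x 0.0002 y -0.0003 z -0.0245
level rx,ry approx [-0.0019 -0.0008 -0.    ]
```

```bash
python3 -m crank '[[[0,0,0],[0,0,-0.012],0],[[0,0,0],[0,0,-0.02],0],[[0,0,0],[0,0,-0.025],0],[[0,0,0],[0,0,-0.025],0],[[0,0,0],[0,0,-0.02],0],[[0,0,0],[-0.01,0,-0.005],0],[[0,0,0],[-0.01,0.01,0],0],[[0,0,0],[-0.01,0.01,0],0]]'; python3 plan.py 0.637 0.0875 0.205 87.1 8
```

```text
t: 7.73
position: [0.4712, 0.1293, 0.2116]
orientation: [[0.041, 0.999, -0.009], [0.999, -0.041, -0.0], [-0.0, -0.009, -1.0]]
ft_force: [-0.2, 0.0, -0.8]
grip_width: 0.0336
t 7.73 pos [0.4712 0.1293 0.2116] yaw 87.63 tilt [-0.0086 -0.    ] need d [ 0.1658 -0.0418 -0.0066] dyaw -0.53 F [-0.2  0.  -0.8] w 0.0336
0 rz 0.0012 x -0.0044 y 0.0209 z 0.0008
1 rz 0.0012 x -0.0043 y 0.0209 z 0.0008
2 rz 0.0012 x -0.0043 y 0.0209 z 0.0008
3 rz 0.0012 x -0.0043 y 0.0209 z 0.0008
4 rz 0.0012 x -0.0043 y 0.0209 z 0.0008
5 rz 0.0012 x -0.0042 y 0.0209 z 0.0008
6 rz 0.0012 x -0.0042 y 0.0210 z 0.0008
7 rz 0.0012 x -0.0042 y 0.0210 z 0.0008
level rx,ry approx [-0.0086  0.0004  0.    ]
```

```bash
python3 -m crank '[[[-0.003,0,0.001],[-0.004,0.025,0],0],[[-0.003,0,0.001],[-0.004,0.027,0],0],[[-0.003,0,0.001],[-0.004,0.027,0],0],[[0,0,0.001],[-0.004,0.027,0],0],[[0,0,0.001],[-0.004,0.025,0],0],[[0,0,0.001],[-0.004,0.018,0],0],[[0,0,0.001],[-0.003,0.005,0],0],[[0,0,0],[0,0,0],0]]'; python3 plan.py 0.637 0.0875 0.205 87.1 2
python3 - <<'E'
from h import *
f,c=grab("wrist","wrist4")
E
```

```text
t: 8.4
position: [0.6257, 0.0833, 0.2029]
orientation: [[0.054, 0.998, -0.01], [0.999, -0.054, -0.005], [-0.005, -0.01, -1.0]]
ft_force: [-0.6, 0.0, -0.3]
grip_width: 0.0337
t 8.4 pos [0.6257 0.0833 0.2029] yaw 86.89 tilt [-0.0098 -0.0049] need d [0.0113 0.0042 0.0021] dyaw 0.21 F [-0.6  0.  -0.3] w 0.0337
0 rz -0.0018 x 0.0024 y 0.0055 z -0.0010
1 rz -0.0018 x 0.0024 y 0.0055 z -0.0010
level rx,ry approx [-0.0096  0.0054 -0.    ]
```

View pics/wrist4.png

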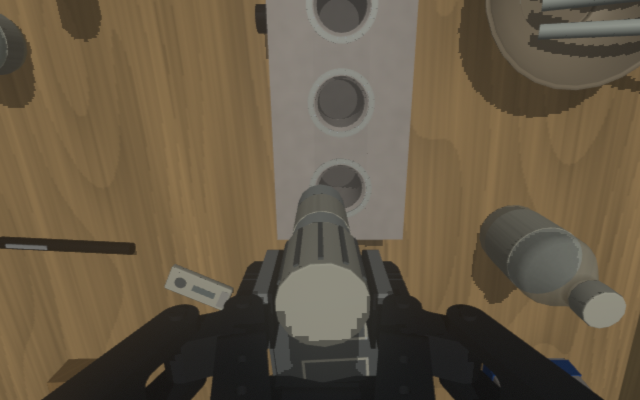

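The tube is held with its foot at about (322,200), just short of the socket1 mouth at (341,186). Next I'll measure the sockets from here.

```bash
python3 - <<'E'
from det import *
f=cv2.imread("pics/wrist4.png"); c=env.calibration("wrist")
print(circ(f,c,(341,102),.08,.016,kind="hole",R=30), env.read_state()["position"])
print("s3",circ(f,c,(342,14),.08,.016,kind="hole",R=30)) 
for X in [(.637,.0875),(.6398,.147),(.6428,.2068)]: print(proj("wrist",(*X,.08),c))
E
python3 plan.py 0.637 0.0875 0.205 87.1 2
```

```text
(array([639.7, 147.5]), array([33.1, 33.8]), array([   4,    4,   52,   51, 2017], dtype=int32)) [0.62484767 0.083529   0.20277686]
s3 (array([642.8, 208.8]), array([34.2, 37.7]), array([   2,    0,   56,   33, 1404], dtype=int32))
[340.21962579 187.0398766 ]
[340.83267413 101.9725335 ]
[341.84748298   2.5491432 ]
t 8.45 pos [0.6248 0.0835 0.2028] yaw 86.9 tilt [-0.0108 -0.0048] need d [0.0122 0.004  0.0022] dyaw 0.2 F [ 0.4 -0.6 -0.6] w 0.0333
0 rz -0.0017 x 0.0023 y 0.0060 z -0.0011
1 rz -0.0017 x 0.0023 y 0.0060 z -0.0011
level rx,ry approx [-0.0105  0.0054  0.    ]
```

```bash
python3 -m crank '[[[-0.004,0.002,0],[0.002,0.007,0],0],[[-0.004,0.002,0],[0.002,0.006,0],0],[[-0.003,0.002,0],[0,0.001,0],0],[[0,0,0],[0,0,0],0],[[0,0,0],[0,0,0],0],[[0,0,0],[0,0,0.01],0],[[0,0,0],[0,0,0.005],0],[[0,0,0],[0,0,0],0]]'; python3 plan.py 0.637 0.0875 0.12 87.1 4
```

```text
t: 9.12
position: [0.635, 0.0903, 0.1859]
orientation: [[0.05, 0.999, -0.003], [0.999, -0.05, 0.004], [0.004, -0.004, -1.0]]
ft_force: [-0.7, -0.3, -0.6]
grip_width: 0.0333
t 9.12 pos [0.635  0.0903 0.1859] yaw 87.12 tilt [-0.0033  0.0039] need d [ 0.002  -0.0028 -0.0659] dyaw -0.02 F [-0.7 -0.3 -0.6] w 0.0333
0 rz 0.0001 x -0.0007 y 0.0005 z 0.0165
1 rz 0.0001 x -0.0007 y 0.0005 z 0.0165
2 rz 0.0001 x -0.0007 y 0.0005 z 0.0165
3 rz 0.0001 x -0.0007 y 0.0005 z 0.0165
level rx,ry approx [-0.0035 -0.0037 -0.    ]
```

```bash
python3 -m crank '[[[-0.002,-0.003,0],[-0.003,0.002,0],0],[[0,-0.001,0],[-0.002,0.001,0],0],[[0,0,0],[0,0,0.008],0],[[0,0,0],[0,0,0.008],0],[[0,0,0],[0,0,0.008],0],[[0,0,0],[0,0,0],0],[[0,0,0],[0,0,0],0],[[0,0,0],[0,0,0],0]]'; python3 plan.py 0.637 0.0875 0.12 87.1 4
```

```text
t: 9.78
position: [0.6379, 0.0847, 0.1581]
orientation: [[0.051, 0.999, -0.002], [0.999, -0.051, -0.001], [-0.001, -0.002, -1.0]]
ft_force: [0.7, 1.2, -0.9]
grip_width: 0.0334
t 9.78 pos [0.6379 0.0847 0.1581] yaw 87.11 tilt [-0.002  -0.0006] need d [-0.0009  0.0028 -0.0381] dyaw -0.01 F [ 0.7  1.2 -0.9] w 0.0334
0 rz 0.0000 x 0.0007 y -0.0003 z 0.0095
1 rz 0.0000 x 0.0007 y -0.0003 z 0.0095
2 rz 0.0000 x 0.0007 y -0.0003 z 0.0095
3 rz 0.0000 x 0.0007 y -0.0003 z 0.0095
level rx,ry approx [-0.0019  0.0007 -0.    ]
```

```bash
python3 -m crank '[[[0,0,0],[0,0,0.009],0],[[0,0,0],[0,0,0.009],0],[[0,0,0],[0,0,0.009],0],[[0,0,0],[0,0,0.006],0],[[0,0,0],[0,0,0],0],[[0,0,0],[0,0,0],0],[[0,0,0],[0,0,0],0],[[0,0,0],[0,0,0],0]]'; python3 plan.py 0.637 0.0875 0.12 87.1 4
```

```text
t: 10.45
position: [0.6379, 0.0849, 0.1212]
orientation: [[0.05, 0.999, -0.002], [0.999, -0.05, -0.001], [-0.001, -0.002, -1.0]]
ft_force: [0.2, 0.8, -0.4]
grip_width: 0.0335
t 10.45 pos [0.6379 0.0849 0.1212] yaw 87.12 tilt [-0.0021 -0.0006] need d [-0.0009  0.0026 -0.0012] dyaw -0.02 F [ 0.2  0.8 -0.4] w 0.0335
0 rz 0.0001 x 0.0006 y -0.0003 z 0.0003
1 rz 0.0001 x 0.0006 y -0.0003 z 0.0003
2 rz 0.0001 x 0.0006 y -0.0003 z 0.0003
3 rz 0.0001 x 0.0006 y -0.0003 z 0.0003
level rx,ry approx [-0.0021  0.0007  0.    ]
```

```bash
python3 -m crank '[[[0,0,0],[0,0,0],75],[[0,0,0],[0,0,0],75],[[0,0,0],[0,0,0],75],[[0,0,0],[0,0,-0.015],75],[[0,0,0],[0,0,-0.03],75],[[0,0,0],[0,0,-0.035],75],[[0,0,0],[0,0,-0.035],75],[[0,0,0],[0,-0.01,-0.01],75]]'; python3 plan.py 0.445 0.245 0.25 87.1 10
```

```text
t: 11.12
position: [0.6269, 0.0843, 0.2483]
orientation: [[0.051, 0.999, -0.009], [0.999, -0.051, -0.003], [-0.004, -0.009, -1.0]]
ft_force: [1.1, -0.4, 1.1]
grip_width: 0.0644
t 11.12 pos [0.6269 0.0843 0.2483] yaw 87.06 tilt [-0.0091 -0.0032] need d [-0.1819  0.1607  0.0017] dyaw 0.04 F [ 1.1 -0.4  1.1] w 0.0644
0 rz -0.0001 x 0.0151 y -0.0190 z -0.0002
1 rz -0.0001 x 0.0151 y -0.0190 z -0.0002
2 rz -0.0001 x 0.0151 y -0.0190 z -0.0002
3 rz -0.0001 x 0.0151 y -0.0190 z -0.0002
4 rz -0.0001 x 0.0151 y -0.0190 z -0.0002
5 rz -0.0001 x 0.0151 y -0.0190 z -0.0002
6 rz -0.0001 x 0.0151 y -0.0190 z -0.0002
7 rz -0.0001 x 0.0151 y -0.0190 z -0.0002
8 rz -0.0001 x 0.0151 y -0.0190 z -0.0002
9 rz -0.0001 x 0.0151 y -0.0190 z -0.0002
level rx,ry approx [-0.009   0.0037 -0.    ]
```

```bash
python3 -m crank '[[[-0.003,0.002,0],[0.022,-0.03,0],75],[[-0.003,0.002,0],[0.025,-0.033,0],75],[[-0.002,0,0],[0.025,-0.033,0],75],[[0,0,0],[0.025,-0.033,0],75],[[0,0,0],[0.025,-0.033,0],75],[[0,0,0],[0.02,-0.02,0],75],[[0,0,0],[0,0,0],75],[[0,0,0],[0,0,0],75]]'
python3 - <<'E'
from h import *
import pickle
f,c=grab("wrist","wrist5"); pickle.dump(c,open("c5.pkl","wb"))
E
python3 plan.py 0.433 0.287 0.25 87.1 2
```

```text
t: 11.78
position: [0.4485, 0.2381, 0.2547]
orientation: [[0.056, 0.998, 0.014], [0.998, -0.056, 0.004], [0.004, 0.014, -1.0]]
ft_force: [0.0, -0.9, -0.7]
grip_width: 0.0641
t 11.83 pos [0.4485 0.2384 0.2546] yaw 86.79 tilt [0.0135 0.0041] need d [-0.0155  0.0486 -0.0046] dyaw 0.31 F [-0.4  0.9  0.4] w 0.064
0 rz -0.0027 x 0.0238 y -0.0091 z 0.0023
1 rz -0.0027 x 0.0239 y -0.0090 z 0.0023
level rx,ry approx [ 0.0133 -0.0049 -0.    ]
```

View pics/wrist5.png

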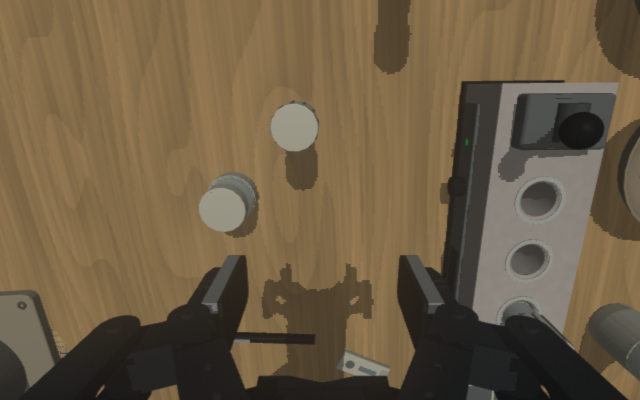

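Run:
```python
from det import *
import pickle
c=pickle.load(open("c5.pkl","rb")); f=cv2.imread("pics/wrist5.png")
print(circ(f,c,(294,127),.12,.0175)); print(proj("wrist",(.618,.278,.153),c),proj("wrist",(.676,.2755,.153),c))
g,_=grab("scene","scene5");cv2.imwrite("pics/s5c.png",cv2.resize(g[215:335,325:500],None,fx=4,fy=4,interpolation=cv2.INTER_CUBIC))
```

```text
(array([432.7, 286.2]), array([33.9, 34.3]), array([  21,   21,   48,   48, 1779], dtype=int32))
[581.18172661 128.84759783] [671.37423644 127.45208656]
```

View pics/s5c.png

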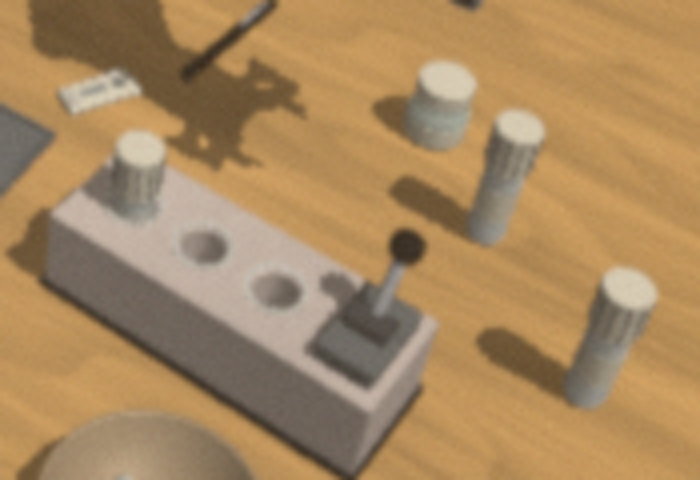

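Switch is off (ball where the off pose projects) and tube A is home in socket1. Tube B is at (0.4327, 0.2862).

```bash
python3 -m crank '[[[0.005,-0.002,0],[0.015,-0.006,0.01],75],[[0.005,-0.002,0],[0.015,-0.006,0.01],75],[[0.004,-0.002,0],[0.012,-0.005,0.02],75],[[0.003,0,0],[0.005,-0.003,0.02],75],[[0,0,0],[0,0,0.01],75],[[0,0,0],[0,0,0],75],[[0,0,0],[0,0,0],75],[[0,0,0],[0,0,0],75]]'; python3 plan.py 0.4327 0.2862 0.101 87.1 4
```

```text
t: 12.55
position: [0.4375, 0.288, 0.1773]
orientation: [[0.07, 0.998, -0.002], [0.998, -0.07, -0.003], [-0.004, -0.002, -1.0]]
ft_force: [-0.6, 0.4, -0.4]
grip_width: 0.0641
t 12.55 pos [0.4375 0.288  0.1773] yaw 86.0 tilt [-0.0018 -0.0035] need d [-0.0048 -0.0018 -0.0763] dyaw 1.1 F [-0.6  0.4 -0.4] w 0.0641
0 rz -0.0048 x -0.0005 y -0.0012 z 0.0191
1 rz -0.0048 x -0.0005 y -0.0012 z 0.0191
2 rz -0.0048 x -0.0005 y -0.0012 z 0.0191
3 rz -0.0048 x -0.0005 y -0.0012 z 0.0191
level rx,ry approx [-0.0016  0.0036 -0.    ]
```

```bash
python3 -m crank '[[[0.002,0.002,-0.008],[-0.001,-0.003,0.015],75],[[0.003,0.001,-0.008],[-0.001,-0.002,0.018],75],[[0.002,0,-0.004],[0,-0.002,0.018],75],[[0.002,0,0],[0,-0.001,0.015],75],[[0,0,0],[0,0,0.005],75],[[0,0,0],[0,0,0],75],[[0,0,0],[0,0,0],75],[[0,0,0],[0,0,0],75]]'; python3 plan.py 0.4327 0.2862 0.101 87.1 4
```

```text
t: 13.22
position: [0.4361, 0.2879, 0.1094]
orientation: [[0.055, 0.998, 0.001], [0.998, -0.055, 0.007], [0.007, 0.001, -1.0]]
ft_force: [-0.2, -0.4, 0.3]
grip_width: 0.064
t 13.22 pos [0.4361 0.2879 0.1094] yaw 86.86 tilt [0.0012 0.0069] need d [-0.0034 -0.0017 -0.0084] dyaw 0.24 F [-0.2 -0.4  0.3] w 0.064
0 rz -0.0011 x -0.0005 y -0.0008 z 0.0021
1 rz -0.0011 x -0.0005 y -0.0008 z 0.0021
2 rz -0.0011 x -0.0005 y -0.0008 z 0.0021
3 rz -0.0011 x -0.0005 y -0.0008 z 0.0021
level rx,ry approx [ 0.0008 -0.007  -0.    ]
```

```bash
python3 -m crank '[[[0.001,-0.004,0],[-0.001,-0.003,0.006],75],[[0.001,-0.003,0],[-0.001,-0.002,0.003],75],[[0,0,0],[0,0,0],75],[[0,0,0],[0,0,0],0],[[0,0,0],[0,0,0],0],[[0,0,0],[0,0,0],0],[[0,0,0],[0,0,0],0],[[0,0,0],[0,0,0],0]]'; python3 plan.py 0.5 0.147 0.205 87.1 6
```

```text
t: 13.88
position: [0.4324, 0.2875, 0.1028]
orientation: [[0.055, 0.998, 0.004], [0.999, -0.055, 0.003], [0.003, 0.003, -1.0]]
ft_force: [0.0, 0.5, -0.7]
grip_width: 0.0336
t 13.88 pos [0.4324 0.2875 0.1028] yaw 86.87 tilt [0.0036 0.003 ] need d [ 0.0676 -0.1405  0.1022] dyaw 0.23 F [ 0.   0.5 -0.7] w 0.0336
0 rz -0.0007 x -0.0228 y 0.0125 z -0.0170
1 rz -0.0007 x -0.0228 y 0.0125 z -0.0170
2 rz -0.0007 x -0.0228 y 0.0125 z -0.0170
3 rz -0.0007 x -0.0228 y 0.0125 z -0.0170
4 rz -0.0007 x -0.0228 y 0.0125 z -0.0170
5 rz -0.0007 x -0.0228 y 0.0125 z -0.0170
level rx,ry approx [ 0.0034 -0.0032 -0.    ]
```

```bash
python3 -m crank '[[[0,0,0],[0,0,-0.015],0],[[0.001,0,0],[0,0,-0.025],0],[[0.001,0,0],[-0.01,0.005,-0.03],0],[[0.001,0,0],[-0.025,0.015,-0.025],0],[[0,0,0],[-0.03,0.02,-0.005],0],[[0,0,0],[-0.03,0.02,0],0],[[0,0,0],[-0.025,0.025,0],0],[[0,0,0],[-0.015,0.03,0],0]]'; python3 plan.py 0.6398 0.147 0.205 87.1 6
```

```text
t: 14.55
position: [0.536, 0.1485, 0.2054]
orientation: [[0.037, 0.999, -0.008], [0.999, -0.037, 0.003], [0.003, -0.008, -1.0]]
ft_force: [0.3, 1.2, -0.9]
grip_width: 0.0337
t 14.55 pos [0.536  0.1485 0.2054] yaw 87.86 tilt [-0.0081  0.0032] need d [ 0.1038 -0.0015 -0.0004] dyaw -0.76 F [ 0.3  1.2 -0.9] w 0.0337
0 rz 0.0022 x 0.0004 y 0.0173 z 0.0001
1 rz 0.0022 x 0.0004 y 0.0173 z 0.0001
2 rz 0.0022 x 0.0005 y 0.0173 z 0.0001
3 rz 0.0022 x 0.0005 y 0.0173 z 0.0001
4 rz 0.0022 x 0.0005 y 0.0173 z 0.0001
5 rz 0.0022 x 0.0006 y 0.0173 z 0.0001
level rx,ry approx [-0.0082 -0.0029 -0.    ]
```

```bash
python3 -m crank '[[[-0.003,-0.002,0.003],[0.004,0.022,0],0],[[-0.003,-0.001,0.003],[0.003,0.024,0],0],[[-0.002,0,0.003],[0.001,0.024,0],0],[[0,0,0.003],[0.001,0.020,0],0],[[0,0,0.001],[0,0.008,0],0],[[0,0,0],[0,0,0],0],[[0,0,0],[0,0,0],0],[[0,0,0],[0,0,0],0]]'; python3 plan.py 0.6398 0.147 0.205 87.1 2
```

```text
t: 15.22
position: [0.6432, 0.1409, 0.2036]
orientation: [[0.066, 0.998, 0.002], [0.998, -0.066, -0.006], [-0.006, 0.002, -1.0]]
ft_force: [-0.8, 0.0, -1.1]
grip_width: 0.0336
t 15.22 pos [0.6432 0.1409 0.2036] yaw 86.22 tilt [ 0.0018 -0.0059] need d [-0.0034  0.0061  0.0014] dyaw 0.88 F [-0.8  0.  -1.1] w 0.0336
0 rz -0.0077 x 0.0029 y -0.0019 z -0.0007
1 rz -0.0077 x 0.0029 y -0.0019 z -0.0007
level rx,ry approx [ 0.0022  0.0058 -0.    ]
```

```bash
python3 -m crank '[[[0.001,0.003,-0.007],[0.003,-0.002,0],0],[[0.001,0.003,-0.006],[0.003,-0.002,0],0],[[0,0,0],[0,0,0],0],[[0,0,0],[0,0,0.008],0],[[0,0,0],[0,0,0.005],0],[[0,0,0],[0,0,0],0],[[0,0,0],[0,0,0],0],[[0,0,0],[0,0,0],0]]'; python3 plan.py 0.6398 0.147 0.122 87.1 2
```

```text
t: 15.88
position: [0.6346, 0.1498, 0.1891]
orientation: [[0.049, 0.999, -0.004], [0.999, -0.049, 0.002], [0.002, -0.005, -1.0]]
ft_force: [-0.1, -0.1, -0.9]
grip_width: 0.0338
t 15.88 pos [0.6346 0.1498 0.1891] yaw 87.21 tilt [-0.0045  0.002 ] need d [ 0.0052 -0.0028 -0.0671] dyaw -0.11 F [-0.1 -0.1 -0.9] w 0.0338
0 rz 0.0010 x -0.0013 y 0.0026 z 0.0336
1 rz 0.0010 x -0.0013 y 0.0026 z 0.0336
level rx,ry approx [-0.0046 -0.0018  0.    ]
```

```bash
python3 -m crank '[[[-0.002,-0.001,0],[-0.002,0.003,0],0],[[-0.002,-0.001,0],[-0.001,0.002,0],0],[[0,0,0],[0,0,0.006],0],[[0,0,0],[0,0,0.008],0],[[0,0,0],[0,0,0.008],0],[[0,0,0],[0,0,0],0],[[0,0,0],[0,0,0],0],[[0,0,0],[0,0,0],0]]'; python3 plan.py 0.6398 0.147 0.122 87.1 4
```

```text
t: 16.55
position: [0.64, 0.1465, 0.1642]
orientation: [[0.049, 0.999, -0.001], [0.999, -0.049, 0.0], [0.0, -0.001, -1.0]]
ft_force: [0.4, -1.1, -0.3]
grip_width: 0.0338
t 16.55 pos [0.64   0.1465 0.1642] yaw 87.19 tilt [-0.0007  0.0002] need d [-0.0002  0.0005 -0.0422] dyaw -0.09 F [ 0.4 -1.1 -0.3] w 0.0338
0 rz 0.0004 x 0.0001 y -0.0001 z 0.0105
1 rz 0.0004 x 0.0001 y -0.0001 z 0.0105
2 rz 0.0004 x 0.0001 y -0.0001 z 0.0105
3 rz 0.0004 x 0.0001 y -0.0001 z 0.0105
level rx,ry approx [-0.0007 -0.0002  0.    ]
```

```bash
python3 -m crank '[[[0,0,0],[0,0,0.009],0],[[0,0,0],[0,0,0.011],0],[[0,0,0],[0,0,0.011],0],[[0,0,0],[0,0,0.008],0],[[0,0,0],[0,0,0],0],[[0,0,0],[0,0,0],0],[[0,0,0],[0,0,0],0],[[0,0,0],[0,0,0],75]]'; python3 plan.py 0.6398 0.147 0.122 87.1 1
```

```text
t: 17.22
position: [0.6404, 0.1464, 0.1209]
orientation: [[0.049, 0.999, -0.0], [0.999, -0.049, -0.0], [-0.0, -0.0, -1.0]]
ft_force: [-0.1, 0.4, -0.0]
grip_width: 0.0445
t 17.22 pos [0.6404 0.1464 0.1209] yaw 87.19 tilt [-0.0003 -0.    ] need d [-0.0006  0.0006  0.0011] dyaw -0.09 F [-0.1  0.4 -0. ] w 0.0445
0 rz 0.0017 x 0.0006 y -0.0006 z -0.0011
level rx,ry approx [-0.0003  0.      0.    ]
```

```bash
python3 -m crank '[[[0,0,0],[0,0,0],75],[[0,0,0],[0,0,-0.015],75],[[0,0,0],[0,0,-0.035],75],[[0,0,0],[0,0,-0.035],75],[[0,0,0],[0,-0.01,-0.035],75],[[0,0,0],[0.01,-0.02,-0.01],75],[[0,0,0],[0.03,-0.025,0],75],[[0,0,0],[0.03,-0.025,0],75]]'; python3 plan.py 0.54 0.36 0.25 87.1 6
```

```text
t: 17.88
position: [0.57, 0.2096, 0.2587]
orientation: [[0.067, 0.998, 0.01], [0.998, -0.067, -0.007], [-0.006, 0.01, -1.0]]
ft_force: [0.0, 1.5, -1.0]
grip_width: 0.0638
t 17.88 pos [0.57   0.2096 0.2587] yaw 86.13 tilt [ 0.01   -0.0071] need d [-0.03    0.1504 -0.0087] dyaw 0.97 F [ 0.   1.5 -1. ] w 0.0638
0 rz -0.0028 x 0.0247 y -0.0067 z 0.0014
1 rz -0.0028 x 0.0247 y -0.0066 z 0.0014
2 rz -0.0028 x 0.0247 y -0.0065 z 0.0014
3 rz -0.0028 x 0.0247 y -0.0065 z 0.0014
4 rz -0.0028 x 0.0248 y -0.0064 z 0.0014
5 rz -0.0028 x 0.0248 y -0.0063 z 0.0014
level rx,ry approx [0.0105 0.0064 0.    ]
```

```bash
python3 -m crank '[[[0.003,0.003,-0.003],[0.028,-0.004,0.001],75],[[0.003,0.003,-0.003],[0.03,-0.004,0.001],75],[[0.003,0.001,-0.003],[0.03,-0.004,0.001],75],[[0,0,-0.003],[0.03,-0.004,0.001],75],[[0,0,-0.003],[0.02,-0.003,0],75],[[0,0,-0.001],[0.005,0,0],75],[[0,0,0],[0,0,0],75],[[0,0,0],[0,0,0],75]]'
python3 - <<'E'
from h import *
import pickle
f,c=grab("wrist","wrist6"); pickle.dump(c,open("c6.pkl","wb")); print(env.read_state()["position"],proj("wrist",(.5304,.4047,.12),c))
E
```

```text
t: 18.55
position: [0.553, 0.3672, 0.26]
orientation: [[0.041, 0.999, 0.005], [0.999, -0.041, 0.009], [0.009, 0.004, -1.0]]
ft_force: [0.8, -0.6, -0.5]
grip_width: 0.0642
[0.55322893 0.36651347 0.25996864] [288.75992485 142.03160163]
```

View pics/wrist6.png

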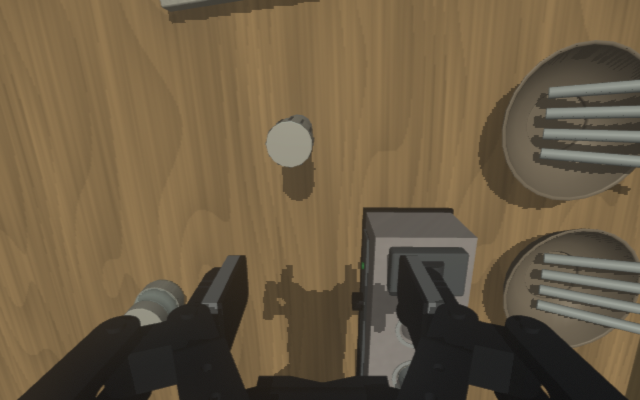

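```bash
python3 - <<'E'
from det import *
import pickle
c=pickle.load(open("c6.pkl","rb")); f=cv2.imread("pics/wrist6.png")
print(circ(f,c,(289,144),.12,.0175))
E
python3 plan.py 0.531 0.404 0.16 87.1 5
```

```text
(array([530.2, 403.2]), array([33.8, 34.2]), array([  22,   22,   46,   46, 1638], dtype=int32))
t 18.6 pos [0.5532 0.3665 0.26  ] yaw 87.57 tilt [0.0048 0.009 ] need d [-0.0222  0.0375 -0.1   ] dyaw -0.47 F [ 0.1  0.4 -0.2] w 0.064
0 rz 0.0016 x 0.0073 y -0.0048 z 0.0200
1 rz 0.0016 x 0.0073 y -0.0048 z 0.0200
2 rz 0.0016 x 0.0073 y -0.0048 z 0.0200
3 rz 0.0016 x 0.0073 y -0.0048 z 0.0200
4 rz 0.0016 x 0.0073 y -0.0048 z 0.0200
level rx,ry approx [ 0.0044 -0.0092  0.    ]
```

```bash
python3 -m crank '[[[0.003,-0.004,0.002],[0.012,-0.009,0.01],75],[[0.003,-0.003,0.002],[0.013,-0.009,0.015],75],[[0.003,-0.002,0.002],[0.010,-0.006,0.02],75],[[0.001,0,0.001],[0.003,-0.002,0.02],75],[[0,0,0],[0,0,0.01],75],[[0,0,0],[0,0,0],75],[[0,0,0],[0,0,0],75],[[0,0,0],[0,0,0],75]]'; python3 plan.py 0.5302 0.4032 0.101 87.1 4
```

```text
t: 19.27
position: [0.5265, 0.4028, 0.1778]
orientation: [[0.061, 0.998, -0.009], [0.998, -0.061, -0.005], [-0.005, -0.009, -1.0]]
ft_force: [-0.2, 0.4, -0.8]
grip_width: 0.0641
t 19.27 pos [0.5265 0.4028 0.1778] yaw 86.51 tilt [-0.0092 -0.0047] need d [ 0.0037  0.0004 -0.0768] dyaw 0.59 F [-0.2  0.4 -0.8] w 0.0641
0 rz -0.0026 x 0.0001 y 0.0009 z 0.0192
1 rz -0.0026 x 0.0001 y 0.0009 z 0.0192
2 rz -0.0026 x 0.0001 y 0.0009 z 0.0192
3 rz -0.0026 x 0.0001 y 0.0009 z 0.0192
level rx,ry approx [-0.0089  0.0053  0.    ]
```

```bash
python3 -m crank '[[[-0.003,0.002,-0.004],[0,0.002,0.015],75],[[-0.003,0.002,-0.003],[0,0.001,0.018],75],[[-0.002,0.001,0],[0,0.001,0.018],75],[[0,0,0],[0,0,0.016],75],[[0,0,0],[0,0,0.006],75],[[0,0,0],[0,0,0],75],[[0,0,0],[0,0,0],75],[[0,0,0],[0,0,0],75]]'; python3 plan.py 0.5302 0.4032 0.101 87.1 1
```

```text
t: 19.93
position: [0.5387, 0.4026, 0.1119]
orientation: [[0.059, 0.998, 0.014], [0.998, -0.059, 0.008], [0.009, 0.014, -1.0]]
ft_force: [0.6, 0.4, 0.4]
grip_width: 0.064
t 19.93 pos [0.5387 0.4026 0.1119] yaw 86.6 tilt [0.0143 0.0082] need d [-0.0085  0.0006 -0.0109] dyaw 0.5 F [0.6 0.4 0.4] w 0.064
0 rz -0.0087 x 0.0001 y -0.0085 z 0.0109
level rx,ry approx [ 0.0138 -0.009   0.    ]
```

```bash
python3 -m crank '[[[0.007,-0.005,-0.004],[0,-0.004,0.004],75],[[0.006,-0.004,-0.003],[0,-0.003,0.004],75],[[0.002,0,0],[0,-0.002,0.002],75],[[0,0,0],[0,0,0],75],[[0,0,0],[0,0,0],75],[[0,0,0],[0,0,0],75],[[0,0,0],[0,0,0],75],[[0,0,0],[0,0,0],75]]'; python3 plan.py 0.5302 0.4032 0.101 87.1 1
```

```text
t: 20.6
position: [0.5304, 0.4049, 0.1049]
orientation: [[0.051, 0.999, 0.002], [0.999, -0.051, 0.003], [0.003, 0.002, -1.0]]
ft_force: [-0.4, -0.7, -0.3]
grip_width: 0.064
t 20.6 pos [0.5304 0.4049 0.1049] yaw 87.08 tilt [0.002  0.0032] need d [-0.0002 -0.0017 -0.0039] dyaw 0.02 F [-0.4 -0.7 -0.3] w 0.064
0 rz -0.0004 x -0.0017 y -0.0002 z 0.0039
level rx,ry approx [ 0.0018 -0.0033  0.    ]
```

Centred. I'll close and lift, then route by (0.50, 0.207) to keep clear of the switch.

```bash
python3 -m crank '[[[0.001,-0.002,0],[-0.001,0,0.002],0],[[0,0,0],[0,0,0],0],[[0,0,0],[0,0,0],0],[[0,0,0],[0,0,0],0],[[0,0,0],[0,0,-0.012],0],[[0,0,0],[0,-0.005,-0.025],0],[[0,0,0],[-0.005,-0.008,-0.03],0],[[0,0,0],[-0.015,-0.008,-0.025],0]]'; python3 plan.py 0.50 0.215 0.205 87.1 6
```

```text
t: 21.27
position: [0.5057, 0.3847, 0.1927]
orientation: [[0.05, 0.999, -0.007], [0.999, -0.05, -0.005], [-0.005, -0.007, -1.0]]
ft_force: [0.0, 1.1, 0.2]
grip_width: 0.0338
t 21.27 pos [0.5057 0.3847 0.1927] yaw 87.15 tilt [-0.0075 -0.0049] need d [-0.0057 -0.1697  0.0123] dyaw -0.05 F [0.  1.1 0.2] w 0.0338
0 rz 0.0002 x -0.0283 y 0.0005 z -0.0021
1 rz 0.0002 x -0.0283 y 0.0005 z -0.0021
2 rz 0.0002 x -0.0283 y 0.0005 z -0.0021
3 rz 0.0002 x -0.0283 y 0.0005 z -0.0021
4 rz 0.0002 x -0.0283 y 0.0005 z -0.0021
5 rz 0.0002 x -0.0283 y 0.0005 z -0.0021
level rx,ry approx [-0.0072  0.0053 -0.    ]
```

```bash
python3 -m crank '[[[-0.002,0.002,0],[-0.027,0.003,-0.006],0],[[-0.002,0.002,0],[-0.03,0.001,-0.004],0],[[-0.002,0.001,0],[-0.03,0.001,-0.002],0],[[0,0,0],[-0.03,0,0],0],[[0,0,0],[-0.028,0.002,0],0],[[0,0,0],[-0.015,0.015,0],0],[[0,0,0],[0,0.025,0],0],[[0,0,0],[0.002,0.025,0],0]]'; python3 plan.py 0.6428 0.207 0.205 87.1 4
```

```text
t: 21.93
position: [0.5674, 0.2174, 0.2193]
orientation: [[0.046, 0.999, 0.006], [0.999, -0.046, 0.01], [0.01, 0.006, -1.0]]
ft_force: [0.3, 1.6, -0.8]
grip_width: 0.0337
t 21.93 pos [0.5674 0.2174 0.2193] yaw 87.39 tilt [0.006  0.0101] need d [ 0.0754 -0.0104 -0.0143] dyaw -0.29 F [ 0.3  1.6 -0.8] w 0.0337
0 rz 0.0013 x -0.0017 y 0.0190 z 0.0036
1 rz 0.0013 x -0.0017 y 0.0190 z 0.0036
2 rz 0.0013 x -0.0017 y 0.0190 z 0.0036
3 rz 0.0013 x -0.0017 y 0.0190 z 0.0036
level rx,ry approx [ 0.0055 -0.0104 -0.    ]
```

```bash
python3 -m crank '[[[0.002,-0.004,0.001],[-0.003,0.018,0.004],0],[[0.002,-0.003,0.001],[-0.002,0.020,0.004],0],[[0.001,-0.002,0.001],[-0.001,0.018,0.004],0],[[0,0,0],[0,0.006,0],0],[[0,0,0],[0,0,0],0],[[0,0,0],[0,0,0],0],[[0,0,0],[0,0,0],0],[[0,0,0],[0,0,0],0]]'; python3 plan.py 0.6428 0.207 0.205 87.1 1
```

```text
t: 22.6
position: [0.6349, 0.2047, 0.2128]
orientation: [[0.054, 0.999, 0.006], [0.999, -0.054, 0.001], [0.002, 0.006, -1.0]]
ft_force: [-0.2, -1.2, -1.0]
grip_width: 0.0338
t 22.6 pos [0.6349 0.2047 0.2128] yaw 86.91 tilt [0.0062 0.0014] need d [ 0.0079  0.0023 -0.0078] dyaw 0.19 F [-0.2 -1.2 -1. ] w 0.0338
0 rz -0.0034 x 0.0027 y 0.0078 z 0.0078
level rx,ry approx [ 0.0062 -0.0017 -0.    ]
```

```bash
python3 -m crank '[[[0.003,-0.001,-0.002],[0.001,0.004,0.003],0],[[0.003,0,-0.001],[0.001,0.004,0.005],0],[[0,0,0],[0,0,0.008],0],[[0,0,0],[0,0,0.004],0],[[0,0,0],[0,0,0],0],[[0,0,0],[0,0,0],0],[[0,0,0],[0,0,0],0],[[0,0,0],[0,0,0],0]]'; python3 plan.py 0.6428 0.207 0.122 87.1 1
```

```text
t: 23.27
position: [0.6408, 0.2085, 0.1907]
orientation: [[0.048, 0.999, -0.003], [0.999, -0.048, 0.002], [0.001, -0.004, -1.0]]
ft_force: [0.0, 0.4, 0.1]
grip_width: 0.0336
t 23.27 pos [0.6408 0.2085 0.1907] yaw 87.27 tilt [-0.0035  0.0015] need d [ 0.002  -0.0015 -0.0687] dyaw -0.17 F [0.  0.4 0.1] w 0.0336
0 rz 0.0030 x -0.0014 y 0.0021 z 0.0687
level rx,ry approx [-0.0036 -0.0014  0.    ]
```

```bash
python3 -m crank '[[[-0.002,-0.001,0],[-0.001,0.002,0.002],0],[[-0.001,0,0],[-0.001,0,0.006],0],[[0,0,0],[0,0,0.008],0],[[0,0,0],[0,0,0.008],0],[[0,0,0],[0,0,0.004],0],[[0,0,0],[0,0,0],0],[[0,0,0],[0,0,0],0],[[0,0,0],[0,0,0],0]]'; python3 plan.py 0.6428 0.207 0.122 87.1 1
```

```text
t: 23.93
position: [0.6431, 0.206, 0.1594]
orientation: [[0.048, 0.999, 0.0], [0.999, -0.048, 0.0], [0.0, 0.0, -1.0]]
ft_force: [0.4, 0.9, -0.6]
grip_width: 0.0338
t 23.93 pos [0.6431 0.206  0.1594] yaw 87.24 tilt [0.0003 0.0003] need d [-0.0003  0.001  -0.0374] dyaw -0.14 F [ 0.4  0.9 -0.6] w 0.0338
0 rz 0.0025 x 0.0010 y -0.0003 z 0.0374
level rx,ry approx [ 0.0003 -0.0004  0.    ]
```

```bash
python3 -m crank '[[[0,0,0],[0,0,0.009],0],[[0,0,0],[0,0,0.010],0],[[0,0,0],[0,0,0.010],0],[[0,0,0],[0,0,0.007],0],[[0,0,0],[0,0,0],0],[[0,0,0],[0,0,0],0],[[0,0,0],[0,0,0],0],[[0,0,0],[0,0,0],75]]'; python3 plan.py 0.6428 0.207 0.122 87.1 1
```

```text
t: 24.6
position: [0.6438, 0.2065, 0.121]
orientation: [[0.048, 0.999, 0.002], [0.999, -0.048, 0.002], [0.002, 0.002, -1.0]]
ft_force: [0.6, -0.2, 0.7]
grip_width: 0.0443
t 24.6 pos [0.6438 0.2065 0.121 ] yaw 87.26 tilt [0.0018 0.0016] need d [-0.001   0.0005  0.001 ] dyaw -0.16 F [ 0.6 -0.2  0.7] w 0.0443
0 rz 0.0028 x 0.0005 y -0.0010 z -0.0010
level rx,ry approx [ 0.0017 -0.0017  0.    ]
```

```bash
python3 -m crank '[[[0,0,0],[0,0,0],75],[[0,0,0],[0,0,-0.015],75],[[0,0,0],[0,0,-0.035],75],[[0,0,0],[0,0,-0.035],75],[[0,0,0],[0,-0.01,-0.035],30],[[0,0,0],[0,-0.02,-0.01],0],[[0,0,0],[0.005,-0.025,0],0],[[0,0,0],[0.01,-0.025,0],0]]'; python3 plan.py 0.555 0.277 0.25 87.1 4;python3 - <<'E'
from det import *
g,_=grab("scene","scene7");cv2.imwrite("pics/s7c.png",cv2.resize(g[205:335,325:500],None,fx=4,fy=4,interpolation=cv2.INTER_CUBIC))
f,c=grab("wrist","wrist7")
import pickle; pickle.dump(c,open("c7.pkl","wb"))
E
```

```text
t: 25.27
position: [0.5673, 0.2202, 0.2522]
orientation: [[0.056, 0.998, 0.004], [0.998, -0.056, -0.004], [-0.003, 0.004, -1.0]]
ft_force: [0.1, -0.7, 0.0]
grip_width: 0.0159
t 25.27 pos [0.5673 0.2202 0.2522] yaw 86.78 tilt [ 0.0036 -0.0037] need d [-0.0123  0.0568 -0.0022] dyaw 0.32 F [ 0.1 -0.7  0. ] w 0.0159
0 rz -0.0014 x 0.0140 y -0.0039 z 0.0006
1 rz -0.0014 x 0.0140 y -0.0038 z 0.0006
2 rz -0.0014 x 0.0140 y -0.0038 z 0.0006
3 rz -0.0014 x 0.0140 y -0.0038 z 0.0006
level rx,ry approx [0.0038 0.0035 0.    ]
```

View pics/s7c.png

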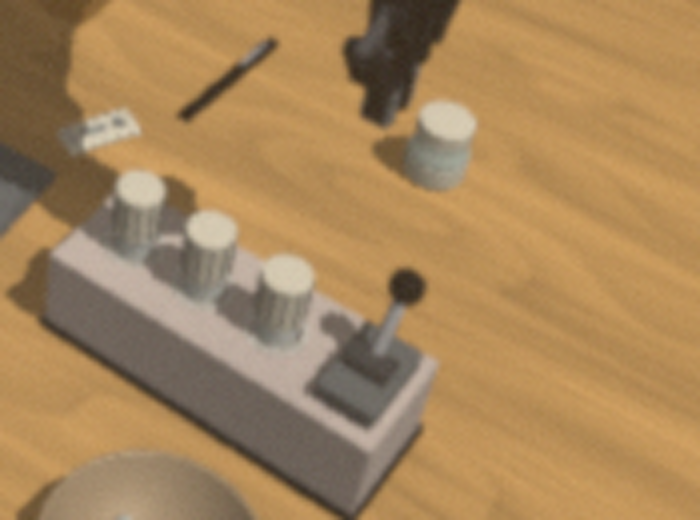

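View pics/wrist7.png

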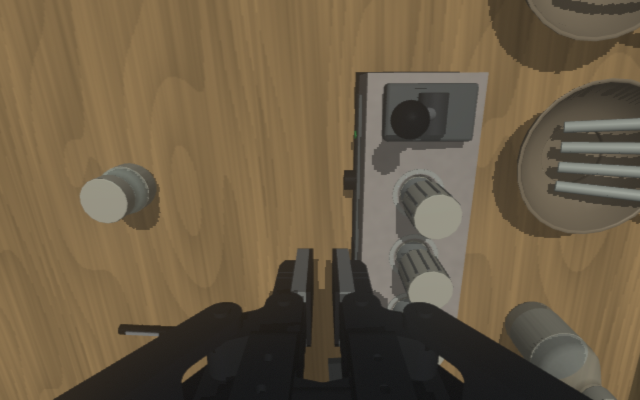

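```bash
python3 - <<'E'
from det import *
import pickle
c=pickle.load(open("c7.pkl","rb")); f=cv2.imread("pics/wrist7.png")
for p in [(437,217),(430,290)]: print(circ(f,c,p,.138,.0175,R=34))
print(ray("wrist",(410,119),.153,c))
for X in [(.637,.0875),(.6398,.147),(.6428,.2068)]: print("scene crop px",(proj("scene",(*X,.138))-[325,205])*4)
E
python3 plan.py 0.56 0.277 0.154 87.1 4
```

```text
(array([648.1, 205.1]), array([42.2, 61.7]), array([  11,    0,   57,   68, 3000], dtype=int32))
(array([645.1, 143. ]), array([42.7, 73.8]), array([  12,    0,   56,   62, 2117], dtype=int32))
[0.6182848  0.27730695 0.153     ]
scene crop px [138.60406005 184.58577745]
scene crop px [210.02011328 225.79521379]
scene crop px [285.36709108 269.51898656]
t 25.37 pos [0.5633 0.2244 0.2514] yaw 87.17 tilt [-0.0023 -0.0013] need d [-0.0033  0.0526 -0.0974] dyaw -0.07 F [ 0.8 -0.2 -0.3] w 0.0012
0 rz 0.0003 x 0.0131 y -0.0015 z 0.0244
1 rz 0.0003 x 0.0131 y -0.0015 z 0.0244
2 rz 0.0003 x 0.0131 y -0.0015 z 0.0244
3 rz 0.0003 x 0.0131 y -0.0015 z 0.0244
level rx,ry approx [-0.0022  0.0014  0.    ]
```

All three caps sit within about 1 px of the home prediction, and the ball is at (0.618, 0.277), which is off. Next I'll switch on.

```bash
python3 -m crank '[[[-0.001,0,0],[0.013,-0.003,0.02],0],[[0,0,0],[0.015,-0.003,0.025],0],[[0,0,0],[0.015,-0.002,0.025],0],[[0,0,0],[0.008,0,0.022],0],[[0,0,0],[0,0,0],0],[[0,0,0],[0,0,0],0],[[0,0,0],[0,0,0],0],[[0,0,0],[0,0,0],0]]'; python3 plan.py 0.56 0.277 0.154 87.1 1
```

```text
t: 26.03
position: [0.5632, 0.2753, 0.1584]
orientation: [[0.051, 0.999, 0.008], [0.999, -0.051, -0.001], [-0.001, 0.008, -1.0]]
ft_force: [-0.4, -0.2, 0.3]
grip_width: -0.0001
t 26.03 pos [0.5632 0.2753 0.1584] yaw 87.07 tilt [ 0.008  -0.0014] need d [-0.0032  0.0017 -0.0044] dyaw 0.03 F [-0.4 -0.2  0.3] w -0.0001
0 rz -0.0005 x 0.0015 y -0.0032 z 0.0044
level rx,ry approx [0.008 0.001 0.   ]
```

```bash
python3 -m crank '[[[0.003,0,0],[0.001,0.014,0.003],0],[[0.003,0,0],[0.001,0.015,0.002],0],[[0,0,0],[0,0.015,0],0],[[0,0,0],[0,0.015,0],0],[[0,0,0],[0,0.014,0],0],[[0,0,0],[0,0.008,0],0],[[0,0,0],[0,0,0],0],[[0,0,0],[0,0,0],0]]'; python3 plan.py 0.645 0.277 0.154 87.1 1
python3 - <<'E'
from h import *
f,c=grab("wrist","wrist8")
E
```

```text
t: 26.7
position: [0.6539, 0.2662, 0.1667]
orientation: [[0.059, 0.998, 0.016], [0.998, -0.059, 0.002], [0.003, 0.016, -1.0]]
ft_force: [-0.6, -0.4, -0.1]
grip_width: -0.0001
t 26.7 pos [0.6539 0.2662 0.1667] yaw 86.61 tilt [0.0162 0.0018] need d [-0.0089  0.0108 -0.0127] dyaw 0.49 F [-0.6 -0.4 -0.1] w -0.0001
0 rz -0.0086 x 0.0103 y -0.0095 z 0.0127
level rx,ry approx [ 0.0161 -0.0028  0.    ]
```

View pics/wrist8.png

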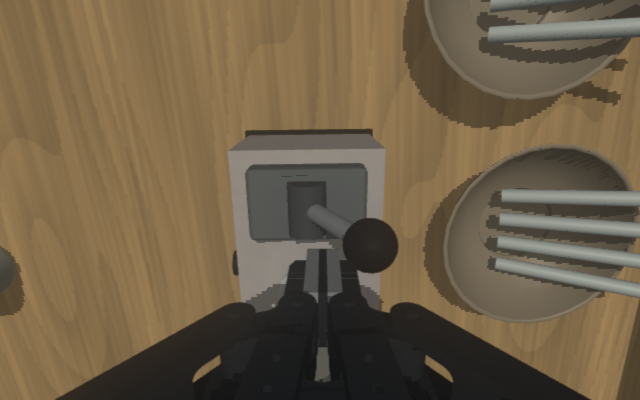

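The ball is now at (370,246), right of the pedestal, so the mixer is on. Next, the cassettes.

```bash
python3 - <<'E'
from h import *
print(env.read_state()["joint_positions"])
E
python3 -m crank '[[[0.004,-0.001,0],[0.003,-0.003,-0.02],0],[[0.004,-0.001,0],[0.002,-0.005,-0.03],0],[[0.004,0,0],[0,-0.01,-0.03],0],[[0.003,0,0],[-0.01,-0.02,-0.01],0],[[0,0,0.05],[-0.025,-0.025,0],50],[[0,0,0.08],[-0.025,-0.025,0],50],[[0,0,0.1],[-0.03,-0.025,0],50],[[0,0,0.1],[-0.03,-0.025,0],50]]'; python3 plan.py 0.42 -0.0 0.26 -20 10;  python3 - <<'E'
from h import *
print(env.read_state()["joint_positions"])
E
```

```text
[-34.48515467  46.20739712  18.66182909  82.40252968 -16.44144503
  53.14074316 -14.92065906]
t: 27.42
position: [0.4928, 0.173, 0.2622]
orientation: [[0.384, 0.923, 0.007], [0.923, -0.384, 0.007], [0.01, 0.004, -1.0]]
ft_force: [0.6, -0.1, 1.0]
grip_width: 0.0423
t 27.42 pos [0.4928 0.173  0.2622] yaw 67.39 tilt [0.0072 0.0074] need d [-0.0728 -0.173  -0.0022] dyaw -87.39 F [ 0.6 -0.1  1. ] w 0.0423
0 rz 0.1525 x -0.0188 y -0.0001 z 0.0002
1 rz 0.1525 x -0.0186 y 0.0028 z 0.0002
2 rz 0.1525 x -0.0179 y 0.0056 z 0.0002
3 rz 0.1525 x -0.0169 y 0.0082 z 0.0002
4 rz 0.1525 x -0.0154 y 0.0107 z 0.0002
5 rz 0.1525 x -0.0136 y 0.0129 z 0.0002
6 rz 0.1525 x -0.0115 y 0.0148 z 0.0002
7 rz 0.1525 x -0.0091 y 0.0164 z 0.0002
8 rz 0.1525 x -0.0065 y 0.0176 z 0.0002
9 rz 0.1525 x -0.0038 y 0.0184 z 0.0002
level rx,ry approx [ 0.0038 -0.0096 -0.    ]
[-40.96845149  26.09686721  27.11279634 107.00170992 -15.55962641
  49.97124376 -28.83639333]
```

```bash
python3 -m crank '[[[0.001,-0.002,0.12],[-0.019,0,0],50],[[0.001,-0.002,0.12],[-0.019,0.002,0],50],[[0,-0.001,0.12],[-0.018,0.005,0],50],[[0,0,0.12],[-0.017,0.007,0],50],[[0,0,0.12],[-0.016,0.009,0],50],[[0,0,0.12],[-0.015,0.011,0],50],[[0,0,0.12],[-0.013,0.013,0],50],[[0,0,0.12],[-0.011,0.015,0],50]]'; python3 plan.py 0.43 -0.02 0.26 -15 5
```

```text
t: 28.08
position: [0.4199, 0.0288, 0.2648]
orientation: [[0.985, 0.175, -0.002], [0.175, -0.984, 0.017], [0.001, -0.017, -1.0]]
ft_force: [0.7, 0.2, -0.4]
grip_width: 0.0425
t 28.08 pos [0.4199 0.0288 0.2648] yaw 10.09 tilt [-0.0024  0.0173] need d [ 0.0101 -0.0488 -0.0048] dyaw -25.09 F [ 0.7  0.2 -0.4] w 0.0425
0 rz 0.0876 x 0.0003 y 0.0100 z 0.0010
1 rz 0.0876 x 0.0011 y 0.0099 z 0.0010
2 rz 0.0876 x 0.0020 y 0.0098 z 0.0010
3 rz 0.0876 x 0.0029 y 0.0095 z 0.0010
4 rz 0.0876 x 0.0037 y 0.0093 z 0.0010
level rx,ry approx [-0.0175 -0.0006  0.    ]
```

```bash
python3 -m crank '[[[-0.005,0,0.08],[0.004,0.008,0],50],[[-0.005,0,0.09],[0.004,0.008,0],50],[[-0.005,0,0.09],[0.004,0.008,0],50],[[-0.003,0,0.07],[0.003,0.006,0],50],[[0,0,0.03],[0,0,0],50],[[0,0,0],[0,0,0],50],[[0,0,0],[0,0,0],50],[[0,0,0],[0,0,0],50]]'; python3 plan.py 0.43 -0.02 0.26 -15 1;  python3 - <<'E'
from h import *
import pickle
f,c=grab("wrist","wrist9"); pickle.dump(c,open("c9.pkl","wb"))
grab("top","top9")
E
```

```text
t: 28.75
position: [0.4292, -0.0039, 0.2673]
orientation: [[0.977, -0.211, -0.001], [-0.211, -0.977, 0.009], [-0.003, -0.009, -1.0]]
ft_force: [-0.8, 0.1, 0.2]
grip_width: 0.0428
t 28.75 pos [ 0.4292 -0.0039  0.2673] yaw -12.18 tilt [-0.0009  0.009 ] need d [ 0.0008 -0.0161 -0.0073] dyaw -2.82 F [-0.8  0.1  0.2] w 0.0428
0 rz 0.0492 x 0.0042 y 0.0155 z 0.0073
level rx,ry approx [-0.0086  0.0028  0.    ]
```

View pics/wrist9.png

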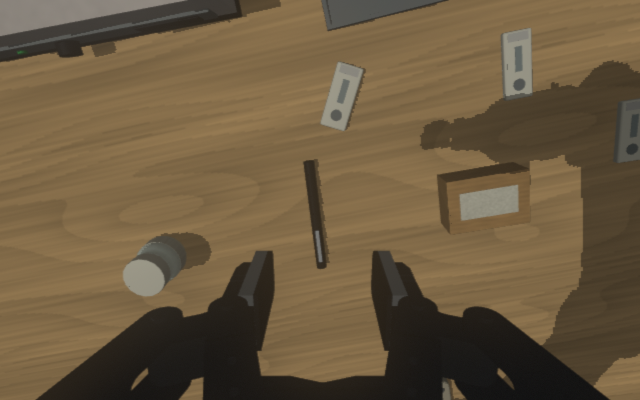

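View pics/top9.png

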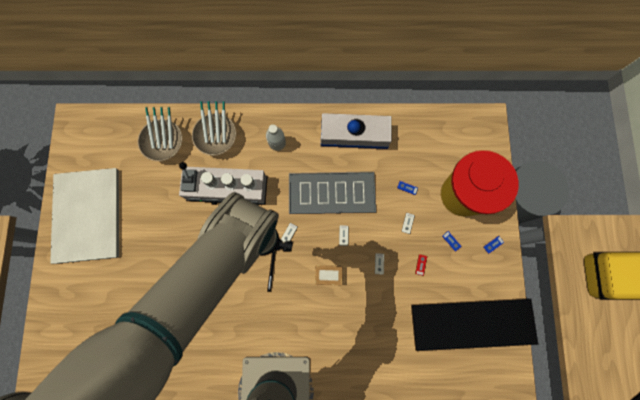

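Wrist view: cassettes at (342,96), (518,63) and, partly, (630,130). The pen is at (315,213), with its end near (310,162). Next I'll measure them.

```bash
cat > cas.py <<'E'
from h import *
def cas(f,cal,uv,z=0.008,R=55,n="wrist"):
    u,v=map(int,uv); x0,y0=max(u-R,0),max(v-R,0); c=f[y0:v+R,x0:u+R]
    s=cv2.cvtColor(c,cv2.COLOR_BGR2HSV)[...,1]; t,_=cv2.threshold(s,0,1,cv2.THRESH_OTSU); m=(s<t).astype(np.uint8)
    k,l,st,ce=cv2.connectedComponentsWithStats(m)
    i=min([j for j in range(1,k) if st[j,4]>30],key=lambda j:np.hypot(*(ce[j]+[x0,y0]-uv)))
    cs,_=cv2.findContours((l==i).astype(np.uint8),cv2.RETR_EXTERNAL,cv2.CHAIN_APPROX_NONE)
    h=max(cs,key=cv2.contourArea)[:,0,:]+[x0,y0]
    W=(np.array([ray(n,p,z,cal)[:2] for p in h])*1000).astype(np.float32)
    r=cv2.minAreaRect(W); b=cv2.boxPoints(r); e=max((b[1]-b[0],b[2]-b[1]),key=np.linalg.norm)
    return "ctr",np.round(r[0],1),"size",np.round(r[1],1),"yaw",round((np.degrees(np.arctan2(e[1],e[0]))+90)%180-90,1)
E
python3 - <<'E'
from cas import *
import pickle
c=pickle.load(open("c9.pkl","rb")); f=cv2.imread("pics/wrist9.png")
print(cas(f,c,(342,96))); print(cas(f,c,(518,63)))
print("pen",ray("wrist",(309,161),.01,c),ray("wrist",(321,267),.01,c))
t=cv2.imread("pics/top9.png"); ct=env.calibration("top")
for p in [(289,233),(343,235),(408,223),(380,264)]: print(cas(t,ct,p,R=18,n="top"))
g=cv2.cvtColor(t,cv2.COLOR_BGR2GRAY)[170:216,286:380]
th=((g>100)&(g<256)).astype(np.uint8)
for p in [(305,193),(322.5,193),(340,193),(358,193)]: print(cas(t,ct,p,z=.006,R=14,n="top"))
print(cv2.cvtColor(t,cv2.COLOR_BGR2HSV)[193,295:375,2])
cv2.imwrite("pics/c9.png",cv2.resize(t[165:220,280:385],None,fx=7,fy=7,interpolation=cv2.INTER_CUBIC))
E
python3 plan.py 0.49 -0.033 0.15 -28 1
```

```text
('ctr', array([488.9, -35.6]), 'size', array([28. , 65.6]), 'yaw', np.float32(-28.7))
('ctr', array([ 481.6, -214.2]), 'size', array([29.6, 65.4]), 'yaw', np.float32(-1.2))
pen [0.43031354 0.0118132  0.01      ] [0.30162176 0.0265246  0.01      ]
('ctr', array([478. , -19.6]), 'size', array([85.2, 89.1]), 'yaw', np.float32(-0.1))
('ctr', array([ 482.4, -215.6]), 'size', array([29.7, 66.3]), 'yaw', np.float32(-0.7))
('ctr', array([ 522.4, -428.7]), 'size', array([29.5, 66.9]), 'yaw', np.float32(-16.6))
('ctr', array([ 389.5, -329.3]), 'size', array([26.1, 67.5]), 'yaw', np.float32(-2.0))
('ctr', array([625. , -88.1]), 'size', array([62.2, 20.3]), 'yaw', np.float32(0.4))
('ctr', array([ 626.7, -143.7]), 'size', array([91.6, 93.4]), 'yaw', np.float32(-0.1))
('ctr', array([ 626.6, -204.6]), 'size', array([91.6, 93.8]), 'yaw', np.float32(-0.3))
('ctr', array([ 626.6, -265.3]), 'size', array([91.7, 94.6]), 'yaw', np.float32(-0.8))
[104 102 100 100 123 167 131 102 101 103 100 102 102 105 132 149 122  99
 101 103  98 106 130 151 119  98 102 100 104 102  98 112 149 155 117 100
  98 100  97 109 151 155 117  98  98  99  98  99  98 117 166 143 106  98
  96  95  96 113 156 138 105  98  98  97 100  96  96 117 166 130  97  98
  98  99  98  98  97  96  89  90]
t 28.85 pos [ 0.4293 -0.0039  0.2672] yaw -12.19 tilt [-0.0009  0.0088] need d [ 0.0607 -0.0291 -0.1172] dyaw -15.81 F [0.6 0.2 0.7] w 0.0426
0 rz 0.2760 x 0.0655 y 0.0156 z 0.1172
level rx,ry approx [-0.0084  0.0027 -0.    ]
```

View pics/c9.png

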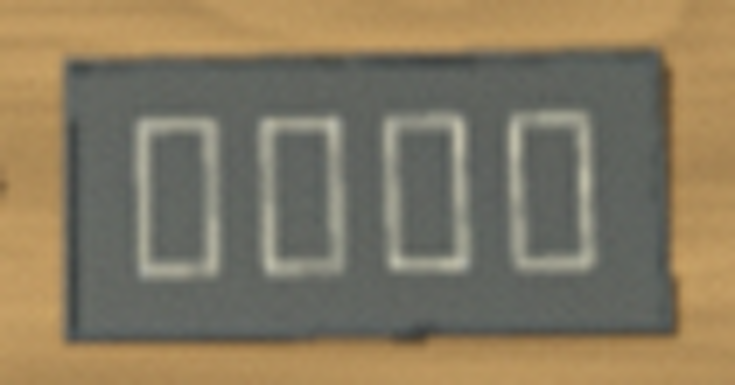

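```bash
python3 -m crank '[[[-0.003,0.001,0.06],[0.013,0.004,0.01],50],[[-0.003,0.001,0.07],[0.015,0.002,0.015],50],[[-0.003,0.001,0.07],[0.015,0.002,0.02],50],[[0,0,0.06],[0.013,0,0.02],50],[[0,0,0.02],[0.006,0,0.02],50],[[0,0,0],[0,0,0.01],50],[[0,0,0],[0,0,0],50],[[0,0,0],[0,0,0],50]]'; python3 plan.py 0.489 -0.0356 0.10 -28.7 1;  python3 - <<'E'
from h import *
import pickle
f,c=grab("wrist","wrist10"); pickle.dump(c,open("c10.pkl","wb"))
E
```

```text
t: 29.52
position: [0.4886, -0.0289, 0.1687]
orientation: [[0.88, -0.476, 0.002], [-0.476, -0.88, 0.005], [-0.001, -0.005, -1.0]]
ft_force: [1.6, -0.1, 0.5]
grip_width: 0.0423
t 29.52 pos [ 0.4886 -0.0289  0.1687] yaw -28.41 tilt [0.0016 0.0046] need d [ 0.0004 -0.0067 -0.0687] dyaw -0.29 F [ 1.6 -0.1  0.5] w 0.0423
0 rz 0.0051 x 0.0035 y 0.0057 z 0.0687
level rx,ry approx [-0.0048  0.0007 -0.    ]
```

View pics/wrist10.png

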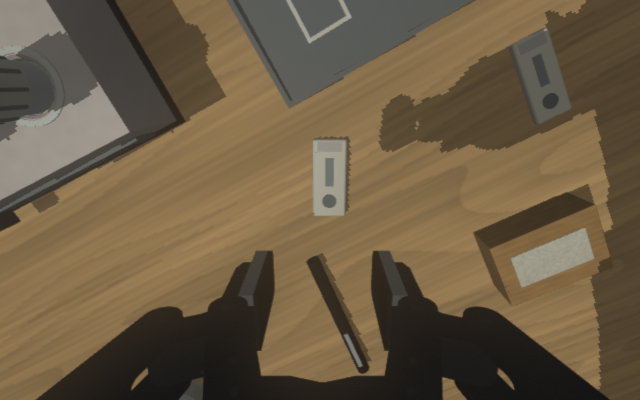

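```bash
python3 - <<'E'
from cas import *
import pickle
c=pickle.load(open("c10.pkl","rb")); f=cv2.imread("pics/wrist10.png")
print(cas(f,c,(330,177)));  print(cas(f,c,(541,77),R=60)); print(proj("wrist",(.489,-.0356,.008),c))
E
python3 plan.py 0.489 -0.0356 0.02 -28.7 6
```

```text
('ctr', array([489.7, -36.1]), 'size', array([27.6, 65.7]), 'yaw', np.float32(-28.2))
('ctr', array([ 482.4, -214.1]), 'size', array([29.7, 65.7]), 'yaw', np.float32(-1.2))
[329.06987124 178.8049962 ]
t 29.57 pos [ 0.4886 -0.0288  0.169 ] yaw -28.4 tilt [0.0019 0.0048] need d [ 0.0004 -0.0068 -0.149 ] dyaw -0.3 F [-0.2  0.5 -0. ] w 0.0425
0 rz 0.0009 x 0.0006 y 0.0010 z 0.0248
1 rz 0.0009 x 0.0006 y 0.0010 z 0.0248
2 rz 0.0009 x 0.0006 y 0.0010 z 0.0248
3 rz 0.0009 x 0.0006 y 0.0010 z 0.0248
4 rz 0.0009 x 0.0006 y 0.0010 z 0.0248
5 rz 0.0009 x 0.0006 y 0.0010 z 0.0248
level rx,ry approx [-0.0051  0.0006 -0.    ]
```

```bash
python3 -m crank '[[[-0.003,0,0],[0.003,0.003,0.02],50],[[-0.002,0,0],[0.001,0.002,0.025],50],[[-0.001,0,0],[0.001,0.001,0.028],50],[[0,0,0],[0,0,0.025],50],[[0,0,0],[0,0,0.015],50],[[0,0,0],[0,0,0.005],50],[[0,0,0],[0,0,0],50],[[0,0,0],[0,0,0],50]]'; python3 plan.py 0.4895 -0.036 0.016 -28.4 1
```

```text
t: 30.23
position: [0.4968, -0.0335, 0.0571]
orientation: [[0.884, -0.467, 0.018], [-0.467, -0.884, 0.003], [0.015, -0.011, -1.0]]
ft_force: [0.3, 0.5, 0.7]
grip_width: 0.0427
t 30.23 pos [ 0.4968 -0.0335  0.0571] yaw -27.86 tilt [0.0178 0.0025] need d [-0.0073 -0.0025 -0.0411] dyaw -0.54 F [0.3 0.5 0.7] w 0.0427
0 rz 0.0095 x -0.0053 y 0.0056 z 0.0411
level rx,ry approx [-0.0106 -0.0146 -0.    ]
```

```bash
python3 -m crank '[[[-0.005,-0.008,0.004],[-0.004,0.003,0.006],50],[[-0.004,-0.006,0.004],[-0.003,0.003,0.008],50],[[-0.003,-0.004,0],[-0.002,0.001,0.008],50],[[0,-0.002,0],[0,0,0.006],50],[[0,0,0],[0,0,0],50],[[0,0,0],[0,0,0],50],[[0,0,0],[0,0,0],50],[[0,0,0],[0,0,0],50]]'; python3 plan.py 0.4895 -0.036 0.016 -28.4 1
```

```text
t: 30.9
position: [0.4872, -0.0354, 0.03]
orientation: [[0.881, -0.473, -0.001], [-0.473, -0.881, 0.001], [-0.001, -0.0, -1.0]]
ft_force: [-0.7, 1.0, -0.3]
grip_width: 0.0427
t 30.9 pos [ 0.4872 -0.0354  0.03  ] yaw -28.25 tilt [-0.001   0.0009] need d [ 0.0023 -0.0006 -0.014 ] dyaw -0.15 F [-0.7  1.  -0.3] w 0.0427
0 rz 0.0026 x 0.0023 y -0.0006 z 0.0140
level rx,ry approx [-0.0003  0.0013 -0.    ]
```

Aligned. I'll descend the rest of the way and close.

```bash
python3 -m crank '[[[0,0.001,0.002],[0.001,0,0.005],50],[[0,0,0],[0.001,0,0.005],50],[[0,0,0],[0,0,0.004],50],[[0,0,0],[0,0,0],50],[[0,0,0],[0,0,0],50],[[0,0,0],[0,0,0],0],[[0,0,0],[0,0,0],0],[[0,0,0],[0,0,0],0]]'; python3 plan.py 0.4895 -0.036 0.016 -28.4 1;python3 - <<'E'
from h import *
grab("wrist","wrist11")
E
```

```text
t: 31.57
position: [0.4897, -0.0366, 0.0152]
orientation: [[0.88, -0.476, 0.001], [-0.476, -0.88, 0.001], [0.001, -0.001, -1.0]]
ft_force: [0.1, 0.7, 0.0]
grip_width: 0.0262
t 31.57 pos [ 0.4897 -0.0366  0.0152] yaw -28.4 tilt [0.0012 0.0007] need d [-0.0002  0.0006  0.0008] dyaw -0.0 F [0.1 0.7 0. ] w 0.0262
0 rz 0.0000 x -0.0005 y -0.0005 z -0.0008
level rx,ry approx [-0.0011 -0.0007 -0.    ]
```

View pics/wrist11.png

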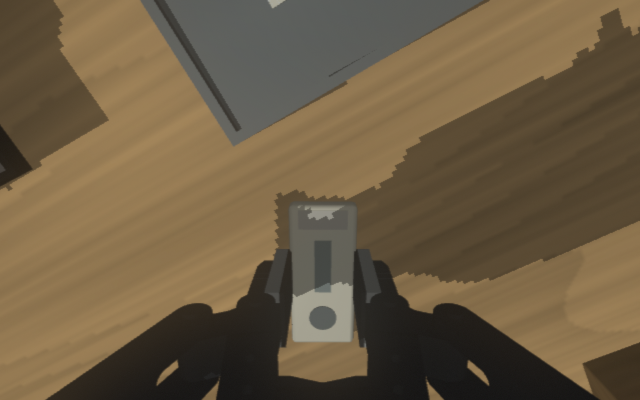

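The cassette is held at 26 mm. I'll lift and turn towards the tray, stopping short to look at the outline.

```bash
python3 -m crank '[[[0,0,0],[0,0,-0.012],0],[[0,0,0],[0,0,-0.025],0],[[0,0,0],[0,0,-0.025],0],[[0,0,-0.05],[0.005,0,-0.025],0],[[0,0,-0.08],[0.012,0.005,-0.015],0],[[0,0,-0.09],[0.012,0.005,-0.005],0],[[0,0,-0.09],[0.012,0.008,0],0],[[0,0,-0.08],[0.010,0.008,0],0]]'; python3 plan.py 0.56 -0.088 0.12 0 3
```

```text
t: 32.28
position: [0.5278, -0.0764, 0.1264]
orientation: [[0.996, -0.086, -0.006], [-0.086, -0.996, 0.001], [-0.006, -0.001, -1.0]]
ft_force: [0.1, 0.4, 0.6]
grip_width: 0.026
t 32.28 pos [ 0.5278 -0.0764  0.1264] yaw -4.94 tilt [-0.0058  0.0015] need d [ 0.0322 -0.0116 -0.0064] dyaw 4.94 F [0.1 0.4 0.6] w 0.026
0 rz -0.0287 x 0.0110 y 0.0029 z 0.0021
1 rz -0.0287 x 0.0109 y 0.0033 z 0.0021
2 rz -0.0287 x 0.0108 y 0.0036 z 0.0021
level rx,ry approx [-0.001   0.0059  0.    ]
```

```bash
python3 -m crank '[[[0,0.002,-0.02],[0.006,0.002,0],0],[[0,0.002,-0.01],[0.006,0.002,0],0],[[0,0.001,0],[0.004,0.002,0],0],[[0,0,0],[0,0,0],0],[[0,0,0],[0,0,0],0],[[0,0,0],[0,0,0],0],[[0,0,0],[0,0,0],0],[[0,0,0],[0,0,0],0]]'
python3 - <<'E'
from h import *
import pickle
f,c=grab("wrist","wrist12"); pickle.dump(c,open("c12.pkl","wb"))
E
python3 plan.py 0.56 -0.088 0.12 0 3
```

```text
t: 32.95
position: [0.5437, -0.0834, 0.1255]
orientation: [[0.998, -0.059, -0.002], [-0.059, -0.998, 0.002], [-0.002, -0.002, -1.0]]
ft_force: [0.5, 0.2, -0.2]
grip_width: 0.0261
t 33.0 pos [ 0.5437 -0.0833  0.1255] yaw -3.38 tilt [-0.0023  0.002 ] need d [ 0.0163 -0.0047 -0.0055] dyaw 3.38 F [-0.7 -0.8 -0. ] w 0.0256
0 rz -0.0197 x 0.0055 y 0.0012 z 0.0018
1 rz -0.0197 x 0.0055 y 0.0014 z 0.0018
2 rz -0.0197 x 0.0055 y 0.0015 z 0.0018
level rx,ry approx [-0.0019  0.0024 -0.    ]
```

View pics/wrist12.png

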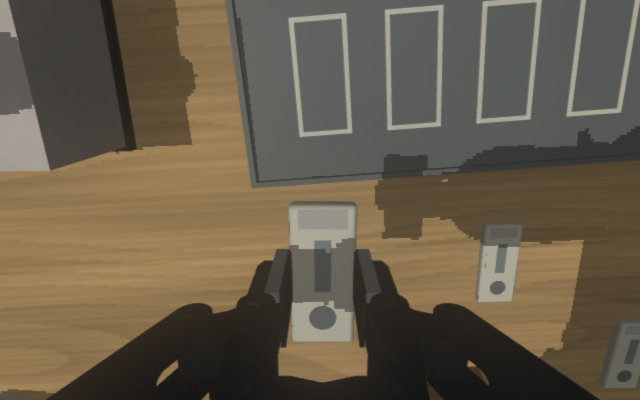

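All four outlines are visible: 1 at (321,75), 2 at (414,67), 3 at (509,60) and 4 at about (601,50).

```bash
cat > outl.py <<'E'
from h import *
def outl(f,c,roi=None):
    h=cv2.cvtColor(f,cv2.COLOR_BGR2HSV); m=((h[...,2]>125)&(h[...,1]<70)).astype(np.uint8)
    cs,hi=cv2.findContours(m,cv2.RETR_CCOMP,cv2.CHAIN_APPROX_NONE)
    for k,q in enumerate(cs):
        a=cv2.contourArea(q)
        if hi[0][k][3]<0 or a<1500: continue
        W=(np.array([ray("wrist",p,.006,c)[:2] for p in q[:,0,:]])*1000).astype(np.float32)
        r=cv2.minAreaRect(W); b=cv2.boxPoints(r); e=max((b[1]-b[0],b[2]-b[1]),key=np.linalg.norm)
        print("px",q[:,0,:].mean(0).round(),"ctr",np.round(r[0],1),"size",np.round(r[1],1),"yaw",round((np.degrees(np.arctan2(e[1],e[0]))+90)%180-90,1))
E
python3 - <<'E'
from outl import *
import pickle
outl(cv2.imread("pics/wrist12.png"),pickle.load(open("c12.pkl","rb")))
E
python3 plan.py 0.62 -0.088 0.12 0 3
```

```text
px [321.  75.] ctr [625.1 -88.6] size [69.1 31. ] yaw 0.9
px [414.  67.] ctr [ 626.  -148.6] size [69.1 31. ] yaw 1.0
px [507.  60.] ctr [ 626.9 -208.7] size [69.1 31.1] yaw 0.8
t 33.0 pos [ 0.5437 -0.0833  0.1255] yaw -3.38 tilt [-0.0023  0.002 ] need d [ 0.0763 -0.0047 -0.0055] dyaw 3.38 F [-0.7 -0.8 -0. ] w 0.0256
0 rz -0.0197 x 0.0255 y 0.0001 z 0.0018
1 rz -0.0197 x 0.0255 y 0.0006 z 0.0018
2 rz -0.0197 x 0.0255 y 0.0011 z 0.0018
level rx,ry approx [-0.0019  0.0024 -0.    ]
```

```bash
python3 -m crank '[[[-0.001,0.001,-0.025],[0.020,0,0],0],[[0,0.001,-0.025],[0.022,0.001,0.005],0],[[0,0,-0.02],[0.018,0.002,0.01],0],[[0,0,-0.01],[0.008,0.001,0.015],0],[[0,0,0],[0,0,0.015],0],[[0,0,0],[0,0,0],0],[[0,0,0],[0,0,0],0],[[0,0,0],[0,0,0],0]]'; python3 plan.py 0.6251 -0.0886 0.04 0.9 2
```

```text
t: 33.67
position: [0.6126, -0.0874, 0.0791]
orientation: [[1.0, 0.025, -0.002], [0.025, -1.0, 0.003], [-0.002, -0.003, -1.0]]
ft_force: [-0.4, 0.1, -0.6]
grip_width: 0.0258
t 33.67 pos [ 0.6126 -0.0874  0.0791] yaw 1.42 tilt [-0.002   0.0027] need d [ 0.0125 -0.0012 -0.0391] dyaw -0.52 F [-0.4  0.1 -0.6] w 0.0258
0 rz 0.0046 x 0.0062 y 0.0007 z 0.0195
1 rz 0.0046 x 0.0062 y 0.0007 z 0.0195
level rx,ry approx [-0.0028  0.0019  0.    ]
```

```bash
python3 -m crank '[[[-0.001,0.001,0.004],[0.007,0.001,0.01],0],[[-0.001,0.001,0.004],[0.006,0.001,0.013],0],[[0,0,0],[0.001,0,0.012],0],[[0,0,0],[0,0,0.005],0],[[0,0,0],[0,0,0],0],[[0,0,0],[0,0,0],0],[[0,0,0],[0,0,0],0],[[0,0,0],[0,0,0],0]]'; python3 plan.py 0.6251 -0.0886 0.022 0.9 2
```

```text
t: 34.33
position: [0.6281, -0.0892, 0.0366]
orientation: [[1.0, 0.015, 0.002], [0.015, -1.0, 0.001], [0.002, -0.001, -1.0]]
ft_force: [0.3, -0.4, 0.0]
grip_width: 0.026
t 34.33 pos [ 0.6281 -0.0892  0.0366] yaw 0.88 tilt [0.0016 0.0006] need d [-0.003   0.0006 -0.0146] dyaw 0.02 F [ 0.3 -0.4  0. ] w 0.026
0 rz -0.0001 x -0.0015 y -0.0003 z 0.0073
1 rz -0.0001 x -0.0015 y -0.0003 z 0.0073
level rx,ry approx [-0.0006 -0.0017  0.    ]
```

```bash
python3 -m crank '[[[0,-0.001,0],[-0.002,0,0.005],0],[[0,0,0],[-0.001,0,0.005],0],[[0,0,0],[0,0,0.004],0],[[0,0,0],[0,0,0],0],[[0,0,0],[0,0,0],0],[[0,0,0],[0,0,0],0],[[0,0,0],[0,0,0],45],[[0,0,0],[0,0,0],45]]'; python3 plan.py 0.6251 -0.0886 0.022 0.9 2
```

```text
t: 35.0
position: [0.6253, -0.0894, 0.0224]
orientation: [[1.0, 0.015, 0.002], [0.015, -1.0, 0.0], [0.002, -0.0, -1.0]]
ft_force: [-0.9, -0.4, 0.1]
grip_width: 0.0389
t 35.0 pos [ 0.6253 -0.0894  0.0224] yaw 0.87 tilt [0.0023 0.0003] need d [-0.0002  0.0008 -0.0004] dyaw 0.03 F [-0.9 -0.4  0.1] w 0.0389
0 rz -0.0003 x -0.0001 y -0.0004 z 0.0002
1 rz -0.0003 x -0.0001 y -0.0004 z 0.0002
level rx,ry approx [-0.0003 -0.0023 -0.    ]
```

```bash
python3 -m crank '[[[0,0,0],[0,0,-0.012],45],[[0,0,0],[0,0,-0.03],45],[[0,0,0],[-0.005,0,-0.035],50],[[0,0,0],[-0.015,0.015,-0.035],50],[[0,0,0],[-0.03,0.025,-0.02],50],[[0,0,0],[-0.03,0.025,-0.005],50],[[0,0,0],[-0.03,0.025,0],50],[[0,0,0],[-0.02,0.015,0],50]]'; python3 plan.py 0.45 -0.212 0.16 -1.2 2
```

```text
t: 35.67
position: [0.4999, -0.1954, 0.1705]
orientation: [[0.999, 0.03, 0.012], [0.03, -1.0, -0.0], [0.012, 0.001, -1.0]]
ft_force: [-0.3, -0.7, 0.1]
grip_width: 0.0428
t 35.67 pos [ 0.4999 -0.1954  0.1705] yaw 1.7 tilt [ 0.0124 -0.0001] need d [-0.0499 -0.0166 -0.0105] dyaw -2.9 F [-0.3 -0.7  0.1] w 0.0428
0 rz 0.0253 x -0.0252 y 0.0076 z 0.0052
1 rz 0.0253 x -0.0250 y 0.0082 z 0.0052
level rx,ry approx [ 0.0005 -0.0124 -0.    ]
```

```bash
python3 -m crank '[[[0,-0.005,0.02],[-0.015,0.005,0.004],50],[[0,-0.004,0.02],[-0.015,0.004,0.004],50],[[0,-0.003,0.01],[-0.008,0.003,0.002],50],[[0,0,0],[0,0,0],50],[[0,0,0],[0,0,0],50],[[0,0,0],[0,0,0],50],[[0,0,0],[0,0,0],50],[[0,0,0],[0,0,0],50]]'
python3 - <<'E'
from h import *
import pickle
f,c=grab("wrist","wrist13"); pickle.dump(c,open("c13.pkl","wb")); print(proj("wrist",(.482,-.2143,.008),c))
grab("top","top13")
E
```

```text
t: 36.33
position: [0.4594, -0.2141, 0.1674]
orientation: [[0.999, -0.031, 0.01], [-0.031, -0.999, -0.004], [0.01, 0.003, -1.0]]
ft_force: [-0.1, 0.7, 0.7]
grip_width: 0.0428
[319.63902906 157.80000193]
```

View pics/wrist13.png

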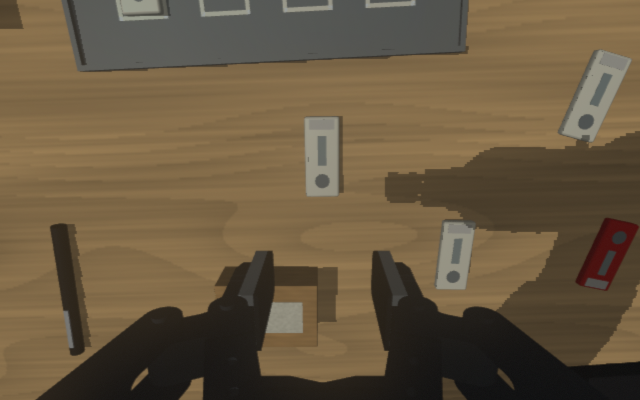

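View pics/top13.png

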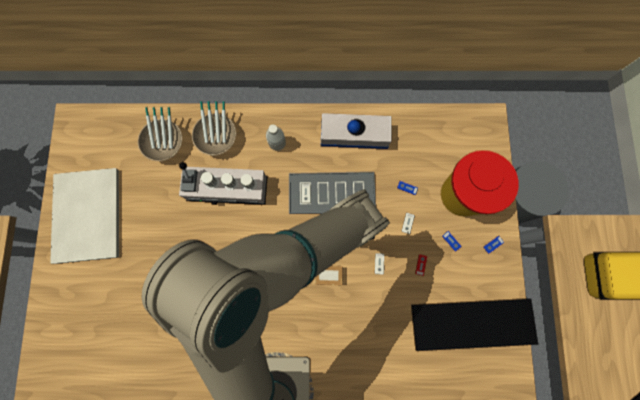

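Cassette 1 sits in outline 1 and the next cassette is at (322,157). The swab box is clear of the grasp.

```bash
python3 - <<'E'
from cas import *
import pickle
c=pickle.load(open("c13.pkl","rb")); f=cv2.imread("pics/wrist13.png")
print(cas(f,c,(322,157)));  print(cas(f,c,(598,97),R=60));print(cas(f,c,(456,256),R=45))
E
python3 plan.py 0.4825 -0.2143 0.03 -1.2 4
```

```text
('ctr', array([ 482.4, -215.6]), 'size', array([27.2, 65.6]), 'yaw', np.float32(-1.1))
('ctr', array([ 522.6, -427.8]), 'size', array([31.1, 65.6]), 'yaw', np.float32(-16.4))
('ctr', array([ 391. , -329.8]), 'size', array([29.2, 67.2]), 'yaw', np.float32(-3.0))
t 36.43 pos [ 0.4592 -0.2141  0.1673] yaw -1.81 tilt [ 0.0102 -0.0036] need d [ 0.0233 -0.0002 -0.1373] dyaw 0.61 F [ 0.3  0.1 -0.8] w 0.0425
0 rz -0.0027 x 0.0058 y -0.0001 z 0.0343
1 rz -0.0027 x 0.0058 y -0.0001 z 0.0343
2 rz -0.0027 x 0.0058 y -0.0001 z 0.0343
3 rz -0.0027 x 0.0058 y -0.0001 z 0.0343
level rx,ry approx [ 0.0033 -0.0103 -0.    ]
```

```bash
python3 -m crank '[[[0.002,-0.005,-0.005],[0.008,0,0.015],50],[[0.001,-0.004,-0.005],[0.008,0,0.025],50],[[0,-0.004,0],[0.004,0,0.03],50],[[0,-0.002,0],[0,0,0.025],50],[[0,-0.002,0],[0,0,0.015],50],[[0,0,0],[0,0,0],50],[[0,0,0],[0,0,0],50],[[0,0,0],[0,0,0],50]]';python3 plan.py 0.4825 -0.215 0.03 -1.2 4
```

```text
t: 37.1
position: [0.4852, -0.2135, 0.0534]
orientation: [[1.0, -0.015, -0.003], [-0.015, -1.0, -0.001], [-0.003, 0.001, -1.0]]
ft_force: [-0.6, 0.6, -0.7]
grip_width: 0.0427
t 37.1 pos [ 0.4852 -0.2135  0.0534] yaw -0.86 tilt [-0.0028 -0.0008] need d [-0.0027 -0.0015 -0.0234] dyaw -0.34 F [-0.6  0.6 -0.7] w 0.0427
0 rz 0.0015 x -0.0007 y 0.0004 z 0.0059
1 rz 0.0015 x -0.0007 y 0.0004 z 0.0059
2 rz 0.0015 x -0.0007 y 0.0004 z 0.0059
3 rz 0.0015 x -0.0007 y 0.0004 z 0.0059
level rx,ry approx [ 0.0009  0.0028 -0.    ]
```

```bash
python3 -m crank '[[[0,0.001,0.002],[-0.002,0.001,0.009],50],[[0,0,0.002],[-0.001,0,0.010],50],[[0,0,0],[0,0,0.010],50],[[0,0,0],[0,0,0.005],50],[[0,0,0],[0,0,0.001],50],[[0,0,0],[0,0,0],50],[[0,0,0],[0,0,0],50],[[0,0,0],[0,0,0],50]]';python3 plan.py 0.4825 -0.215 0.0152 -1.2 1
```

```text
t: 37.77
position: [0.4839, -0.2158, 0.0184]
orientation: [[1.0, -0.019, 0.004], [-0.019, -1.0, -0.003], [0.004, 0.003, -1.0]]
ft_force: [-0.5, 0.6, -0.2]
grip_width: 0.0426
t 37.77 pos [ 0.4839 -0.2158  0.0184] yaw -1.11 tilt [ 0.004  -0.0034] need d [-0.0014  0.0008 -0.0032] dyaw -0.09 F [-0.5  0.6 -0.2] w 0.0426
0 rz 0.0015 x -0.0014 y -0.0007 z 0.0032
level rx,ry approx [ 0.0033 -0.004   0.    ]
```

```bash
python3 -m crank '[[[0.002,-0.003,0],[-0.001,-0.001,0.003],50],[[0,0,0],[0,0,0],0],[[0,0,0],[0,0,0],0],[[0,0,0],[0,0,0],0],[[0,0,0],[0,0,0],0],[[0,0,0],[0,0,-0.012],0],[[0,0,0],[0.005,0,-0.025],0],[[0,0,0],[0.01,-0.005,-0.025],0]]';python3 plan.py 0.59 -0.1486 0.12 0.9 6
```

```text
t: 38.43
position: [0.4935, -0.21, 0.076]
orientation: [[1.0, -0.023, -0.008], [-0.023, -1.0, 0.002], [-0.008, -0.002, -1.0]]
ft_force: [-0.2, -0.3, -1.4]
grip_width: 0.0259
t 38.43 pos [ 0.4935 -0.21    0.076 ] yaw -1.34 tilt [-0.0079  0.0018] need d [0.0965 0.0614 0.044 ] dyaw 2.24 F [-0.2 -0.3 -1.4] w 0.0259
0 rz -0.0065 x 0.0158 y -0.0106 z -0.0073
1 rz -0.0065 x 0.0159 y -0.0105 z -0.0073
2 rz -0.0065 x 0.0160 y -0.0104 z -0.0073
3 rz -0.0065 x 0.0160 y -0.0103 z -0.0073
4 rz -0.0065 x 0.0161 y -0.0102 z -0.0073
5 rz -0.0065 x 0.0162 y -0.0101 z -0.0073
level rx,ry approx [-0.0016  0.0079  0.    ]
```

```bash
python3 -m crank '[[[0,0.003,-0.006],[0.020,-0.011,-0.01],0],[[0,0.002,-0.006],[0.023,-0.013,-0.006],0],[[0,0.002,-0.006],[0.023,-0.013,0],0],[[0,0,-0.006],[0.023,-0.012,0],0],[[0,0,-0.006],[0.02,-0.008,0],0],[[0,0,0],[0.012,-0.002,0],0],[[0,0,0],[0,0,0],0],[[0,0,0],[0,0,0],0]]';python3 plan.py 0.626 -0.1486 0.05 0.9 3
```

```text
t: 39.1
position: [0.6239, -0.1483, 0.0985]
orientation: [[1.0, 0.01, 0.008], [0.01, -1.0, -0.001], [0.008, 0.001, -1.0]]
ft_force: [-0.9, 0.9, -0.6]
grip_width: 0.0256
t 39.1 pos [ 0.6239 -0.1483  0.0985] yaw 0.56 tilt [ 0.0076 -0.0009] need d [ 0.0021 -0.0003 -0.0485] dyaw 0.34 F [-0.9  0.9 -0.6] w 0.0256
0 rz -0.0020 x 0.0007 y 0.0001 z 0.0162
1 rz -0.0020 x 0.0007 y 0.0001 z 0.0162
2 rz -0.0020 x 0.0007 y 0.0001 z 0.0162
level rx,ry approx [ 0.001  -0.0076 -0.    ]
```

```bash
python3 -m crank '[[[0,-0.004,-0.003],[0.001,0,0.012],0],[[0,-0.003,-0.002],[0,0,0.018],0],[[0,-0.002,0],[0,0,0.018],0],[[0,-0.001,0],[0,0,0.012],0],[[0,0,0],[0,0,0],0],[[0,0,0],[0,0,0],0],[[0,0,0],[0,0,0],0],[[0,0,0],[0,0,0],0]]';python3 plan.py 0.626 -0.1486 0.022 0.9 2
```

```text
t: 39.77
position: [0.6172, -0.1528, 0.0337]
orientation: [[1.0, 0.007, -0.011], [0.007, -1.0, -0.001], [-0.011, 0.001, -1.0]]
ft_force: [-0.1, -0.5, 0.6]
grip_width: 0.0257
t 39.77 pos [ 0.6172 -0.1528  0.0337] yaw 0.38 tilt [-0.0105 -0.0013] need d [ 0.0088  0.0042 -0.0117] dyaw 0.52 F [-0.1 -0.5  0.6] w 0.0257
0 rz -0.0046 x 0.0044 y -0.0021 z 0.0059
1 rz -0.0046 x 0.0044 y -0.0021 z 0.0059
level rx,ry approx [0.0013 0.0105 0.    ]
```

```bash
python3 -m crank '[[[0.001,0.006,-0.004],[0.005,-0.002,0],0],[[0,0.004,-0.003],[0.004,-0.002,0],0],[[0,0,0],[0,0,0],0],[[0,0,0],[0,0,0.003],0],[[0,0,0],[0,0,0],0],[[0,0,0],[0,0,0],0],[[0,0,0],[0,0,0],0],[[0,0,0],[0,0,0],0]]';python3 plan.py 0.626 -0.1486 0.022 0.9 2
```

```text
t: 40.43
position: [0.6295, -0.1486, 0.0336]
orientation: [[1.0, 0.015, 0.006], [0.015, -1.0, -0.001], [0.006, 0.001, -1.0]]
ft_force: [0.2, 0.3, -0.9]
grip_width: 0.0258
t 40.43 pos [ 0.6295 -0.1486  0.0336] yaw 0.87 tilt [ 0.0062 -0.0012] need d [-0.0035 -0.     -0.0116] dyaw 0.03 F [ 0.2  0.3 -0.9] w 0.0258
0 rz -0.0002 x -0.0017 y -0.0000 z 0.0058
1 rz -0.0002 x -0.0017 y -0.0000 z 0.0058
level rx,ry approx [ 0.0013 -0.0062  0.    ]
```

```bash
python3 -m crank '[[[0.001,-0.003,0],[-0.002,0,0.004],0],[[0,-0.001,0],[-0.001,0,0.004],0],[[0,0,0],[0,0,0.003],0],[[0,0,0],[0,0,0],0],[[0,0,0],[0,0,0],0],[[0,0,0],[0,0,0],0],[[0,0,0],[0,0,0],0],[[0,0,0],[0,0,0],0]]';python3 plan.py 0.626 -0.1486 0.022 0.9 2
```

```text
t: 41.1
position: [0.6265, -0.1489, 0.0222]
orientation: [[1.0, 0.015, 0.003], [0.015, -1.0, -0.0], [0.003, 0.0, -1.0]]
ft_force: [-0.4, -0.5, 2.1]
grip_width: 0.0257
t 41.1 pos [ 0.6265 -0.1489  0.0222] yaw 0.86 tilt [ 0.0028 -0.    ] need d [-0.0005  0.0003 -0.0002] dyaw 0.04 F [-0.4 -0.5  2.1] w 0.0257
0 rz -0.0003 x -0.0003 y -0.0001 z 0.0001
1 rz -0.0003 x -0.0003 y -0.0001 z 0.0001
level rx,ry approx [ 0.0001 -0.0028  0.    ]
```

```bash
python3 -m crank '[[[0,0,0],[0,0,0],45],[[0,0,0],[0,0,0],45],[[0,0,0],[0,0,-0.012],45],[[0,0,0],[0,0,-0.03],45],[[0,0,0],[0,0,-0.035],50],[[0,0,0.02],[-0.01,0.015,-0.035],50],[[0,0,0.04],[-0.015,0.03,-0.02],50],[[0,0,0.05],[-0.015,0.035,-0.005],50]]';python3 plan.py 0.49 -0.415 0.16 -16.4 7
```

```text
t: 41.77
position: [0.5867, -0.2189, 0.1626]
orientation: [[0.997, -0.082, -0.003], [-0.082, -0.997, 0.008], [-0.003, -0.008, -1.0]]
ft_force: [0.1, -0.2, 0.2]
grip_width: 0.0426
t 41.77 pos [ 0.5867 -0.2189  0.1626] yaw -4.72 tilt [-0.0028  0.0078] need d [-0.0967 -0.1961 -0.0026] dyaw -11.68 F [ 0.1 -0.2  0.2] w 0.0426
0 rz 0.0291 x -0.0115 y 0.0291 z 0.0004
1 rz 0.0291 x -0.0106 y 0.0294 z 0.0004
2 rz 0.0291 x -0.0097 y 0.0297 z 0.0004
3 rz 0.0291 x -0.0089 y 0.0299 z 0.0004
4 rz 0.0291 x -0.0080 y 0.0302 z 0.0004
5 rz 0.0291 x -0.0071 y 0.0304 z 0.0004
6 rz 0.0291 x -0.0062 y 0.0306 z 0.0004
level rx,ry approx [-0.0075  0.0035 -0.    ]
```

```bash
python3 -m crank '[[[-0.002,0.001,0.035],[-0.015,0.033,0],50],[[-0.002,0.001,0.035],[-0.014,0.034,0],50],[[-0.002,0.001,0.035],[-0.013,0.034,0],50],[[-0.001,0,0.035],[-0.012,0.034,0],50],[[0,0,0.035],[-0.010,0.03,0],50],[[0,0,0.02],[-0.005,0.015,0],50],[[0,0,0],[0,0,0],50],[[0,0,0],[0,0,0],50]]'
python3 - <<'E'
from h import *
import pickle
f,c=grab("wrist","wrist14"); pickle.dump(c,open("c14.pkl","wb")); print(proj("wrist",(.5225,-.428,.008),c))
E
python3 plan.py 0.5225 -0.428 0.1 -16.4 7
```

```text
t: 42.43
position: [0.4801, -0.4035, 0.1752]
orientation: [[0.955, -0.296, 0.01], [-0.296, -0.955, -0.013], [0.013, 0.01, -1.0]]
ft_force: [0.7, -0.9, -0.3]
grip_width: 0.0426
[332.39114885 126.32277067]
t 42.48 pos [ 0.4802 -0.4034  0.1753] yaw -17.19 tilt [ 0.0097 -0.0139] need d [ 0.0423 -0.0246 -0.0753] dyaw 0.79 F [0.2 0.7 0.8] w 0.0428
0 rz -0.0020 x 0.0068 y 0.0016 z 0.0108
1 rz -0.0020 x 0.0068 y 0.0016 z 0.0108
2 rz -0.0020 x 0.0068 y 0.0016 z 0.0108
3 rz -0.0020 x 0.0068 y 0.0016 z 0.0108
4 rz -0.0020 x 0.0068 y 0.0016 z 0.0108
5 rz -0.0020 x 0.0068 y 0.0016 z 0.0108
6 rz -0.0020 x 0.0068 y 0.0017 z 0.0108
level rx,ry approx [ 0.0104 -0.0133 -0.    ]
```

View pics/wrist14.png

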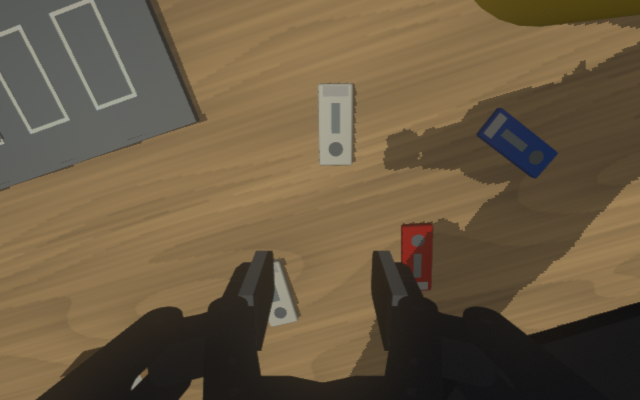

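The white cassette is at (336,124). The blue decoy is at (517,143) and the red one at (417,256), both clear of the grasp.

```bash
python3 - <<'E'
from cas import *
from outl import outl
import pickle
c=pickle.load(open("c14.pkl","rb")); f=cv2.imread("pics/wrist14.png")
print(cas(f,c,(336,124))); outl(f,c)
E
python3 -m crank '[[[0.003,-0.004,-0.002],[0.010,0.003,0.01],50],[[0.003,-0.004,-0.002],[0.013,0.003,0.02],50],[[0.002,-0.004,-0.002],[0.013,0.002,0.025],50],[[0.002,-0.002,-0.002],[0.008,0.001,0.025],50],[[0,0,0],[0.003,0,0.02],50],[[0,0,0],[0,0,0.01],50],[[0,0,0],[0,0,0],50],[[0,0,0],[0,0,0],50]]';python3 plan.py 0.5225 -0.429 0.03 -16.4 1
```

```text
('ctr', array([ 522.8, -430.3]), 'size', array([27.6, 65.3]), 'yaw', np.float32(-15.9))
px [93. 54.] ctr [ 628.4 -268.3] size [69.2 31.5] yaw 0.9
t: 43.15
position: [0.5382, -0.4109, 0.0632]
orientation: [[0.964, -0.265, 0.007], [-0.265, -0.964, 0.009], [0.005, -0.011, -1.0]]
ft_force: [0.7, -0.2, 0.6]
grip_width: 0.0422
t 43.15 pos [ 0.5382 -0.4109  0.0632] yaw -15.36 tilt [0.0074 0.0094] need d [-0.0157 -0.0181 -0.0332] dyaw -1.04 F [ 0.7 -0.2  0.6] w 0.0422
0 rz 0.0181 x -0.0103 y 0.0216 z 0.0332
level rx,ry approx [-0.0111 -0.0047 -0.    ]
```

```bash
python3 -m crank '[[[-0.005,-0.003,0.007],[-0.005,0.008,0.003],50],[[-0.004,-0.002,0.005],[-0.004,0.008,0.004],50],[[-0.002,0,0.004],[-0.002,0.006,0.004],50],[[0,0,0],[0,0,0.003],50],[[0,0,0],[0,0,0],50],[[0,0,0],[0,0,0],50],[[0,0,0],[0,0,0],50],[[0,0,0],[0,0,0],50]]';python3 plan.py 0.5227 -0.430 0.03 -16 1
```

```text
t: 43.82
position: [0.5207, -0.4328, 0.0538]
orientation: [[0.959, -0.283, 0.004], [-0.283, -0.959, -0.006], [0.005, 0.004, -1.0]]
ft_force: [0.5, 0.1, 0.4]
grip_width: 0.0427
t 43.82 pos [ 0.5207 -0.4328  0.0538] yaw -16.42 tilt [ 0.0038 -0.0056] need d [ 0.002   0.0028 -0.0238] dyaw 0.42 F [0.5 0.1 0.4] w 0.0427
0 rz -0.0073 x 0.0011 y -0.0032 z 0.0238
level rx,ry approx [ 0.0043 -0.0053 -0.    ]
```

```bash
python3 -m crank '[[[0.002,-0.003,-0.003],[0.001,-0.002,0.007],50],[[0.002,-0.002,-0.003],[0,-0.001,0.010],50],[[0,0,0],[0,0,0.010],50],[[0,0,0],[0,0,0.004],50],[[0,0,0],[0,0,0],50],[[0,0,0],[0,0,0],50],[[0,0,0],[0,0,0],50],[[0,0,0],[0,0,0],50]]';python3 plan.py 0.5227 -0.430 0.0152 -16 1
```

```text
t: 44.48
position: [0.5232, -0.4285, 0.018]
orientation: [[0.961, -0.275, -0.001], [-0.275, -0.961, 0.002], [-0.002, -0.002, -1.0]]
ft_force: [-1.3, 0.1, 0.1]
grip_width: 0.0428
t 44.48 pos [ 0.5232 -0.4285  0.018 ] yaw -15.95 tilt [-0.0012  0.0022] need d [-0.0005 -0.0015 -0.0028] dyaw -0.05 F [-1.3  0.1  0.1] w 0.0428
0 rz 0.0009 x -0.0000 y 0.0016 z 0.0028
level rx,ry approx [-0.0018  0.0017  0.    ]
```

```bash
python3 -m crank '[[[-0.001,0.001,0],[0,0.001,0.003],50],[[0,0,0],[0,0,0],0],[[0,0,0],[0,0,0],0],[[0,0,0],[0,0,0],0],[[0,0,0],[0,0,0],0],[[0,0,0],[0,0,-0.012],0],[[0,0,-0.02],[0,-0.01,-0.025],0],[[0,0,-0.03],[0.01,-0.015,-0.025],0]]';python3 plan.py 0.62 -0.269 0.10 0.9 7
```

```text
t: 45.15
position: [0.5327, -0.4097, 0.0759]
orientation: [[0.973, -0.233, -0.01], [-0.233, -0.973, 0.003], [-0.01, -0.001, -1.0]]
ft_force: [0.9, -0.3, 0.3]
grip_width: 0.0257
t 45.15 pos [ 0.5327 -0.4097  0.0759] yaw -13.45 tilt [-0.0098  0.003 ] need d [0.0873 0.1407 0.0241] dyaw 14.35 F [ 0.9 -0.3  0.3] w 0.0257
0 rz -0.0358 x 0.0074 y -0.0225 z -0.0034
1 rz -0.0358 x 0.0082 y -0.0222 z -0.0034
2 rz -0.0358 x 0.0090 y -0.0219 z -0.0034
3 rz -0.0358 x 0.0098 y -0.0215 z -0.0034
4 rz -0.0358 x 0.0106 y -0.0212 z -0.0034
5 rz -0.0358 x 0.0113 y -0.0208 z -0.0034
6 rz -0.0358 x 0.0121 y -0.0204 z -0.0034
level rx,ry approx [-0.0006  0.0102  0.    ]
```

```bash
python3 -m crank '[[[0,0.003,-0.04],[0.009,-0.024,-0.008],0],[[0,0.003,-0.04],[0.010,-0.024,-0.006],0],[[0,0.002,-0.04],[0.011,-0.024,-0.003],0],[[0,0.001,-0.04],[0.013,-0.024,0],0],[[0,0,-0.04],[0.014,-0.022,0],0],[[0,0,-0.02],[0.014,-0.012,0],0],[[0,0,0],[0.004,0,0],0],[[0,0,0],[0,0,0],0]]';python3 plan.py 0.6278 -0.2687 0.05 0.9 3
```

```text
t: 45.82
position: [0.6352, -0.2865, 0.1089]
orientation: [[1.0, -0.002, 0.015], [-0.002, -1.0, -0.008], [0.015, 0.008, -1.0]]
ft_force: [-1.0, 0.0, 0.4]
grip_width: 0.0256
t 45.82 pos [ 0.6352 -0.2865  0.1089] yaw -0.13 tilt [ 0.0153 -0.0077] need d [-0.0074  0.0178 -0.0589] dyaw 1.03 F [-1.   0.   0.4] w 0.0256
0 rz -0.0060 x -0.0025 y -0.0059 z 0.0196
1 rz -0.0060 x -0.0024 y -0.0059 z 0.0196
2 rz -0.0060 x -0.0024 y -0.0060 z 0.0196
level rx,ry approx [ 0.0077 -0.0153  0.    ]
```

```bash
python3 -m crank '[[[0.004,-0.007,-0.006],[-0.003,-0.006,0.010],0],[[0.003,-0.005,-0.006],[-0.002,-0.006,0.018],0],[[0,-0.003,-0.004],[-0.001,-0.004,0.018],0],[[0,0,0],[0,0,0.010],0],[[0,0,0],[0,0,0],0],[[0,0,0],[0,0,0],0],[[0,0,0],[0,0,0],0],[[0,0,0],[0,0,0],0]]';python3 plan.py 0.6278 -0.2687 0.022 0.9 3
```

```text
t: 46.48
position: [0.6209, -0.2808, 0.0514]
orientation: [[1.0, -0.0, -0.006], [-0.0, -1.0, -0.007], [-0.006, 0.007, -1.0]]
ft_force: [-0.3, -0.0, -0.4]
grip_width: 0.0254
t 46.48 pos [ 0.6209 -0.2808  0.0514] yaw -0.02 tilt [-0.0058 -0.0067] need d [ 0.0069  0.0121 -0.0294] dyaw 0.92 F [-0.3 -0.  -0.4] w 0.0254
0 rz -0.0054 x 0.0023 y -0.0040 z 0.0098
1 rz -0.0054 x 0.0023 y -0.0040 z 0.0098
2 rz -0.0054 x 0.0023 y -0.0040 z 0.0098
level rx,ry approx [0.0067 0.0058 0.    ]
```

```bash
python3 -m crank '[[[0.004,0.004,-0.008],[0.003,-0.006,0.004],0],[[0.003,0.002,-0.008],[0.002,-0.005,0.006],0],[[0.001,0,0],[0,-0.003,0.006],0],[[0,0,0],[0,0,0],0],[[0,0,0],[0,0,0],0],[[0,0,0],[0,0,0],0],[[0,0,0],[0,0,0],0],[[0,0,0],[0,0,0],0]]';python3 plan.py 0.6278 -0.2687 0.022 0.9 3
```

```text
t: 47.15
position: [0.6279, -0.2661, 0.036]
orientation: [[1.0, 0.018, 0.005], [0.018, -1.0, 0.001], [0.005, -0.001, -1.0]]
ft_force: [-0.4, -0.7, -1.3]
grip_width: 0.0259
t 47.15 pos [ 0.6279 -0.2661  0.036 ] yaw 1.01 tilt [0.0046 0.0006] need d [-0.0001 -0.0026 -0.014 ] dyaw -0.11 F [-0.4 -0.7 -1.3] w 0.0259
0 rz 0.0006 x -0.0000 y 0.0009 z 0.0047
1 rz 0.0006 x -0.0000 y 0.0009 z 0.0047
2 rz 0.0006 x -0.0000 y 0.0009 z 0.0047
level rx,ry approx [-0.0005 -0.0046 -0.    ]
```

```bash
python3 -m crank '[[[0,-0.003,0],[0,0.001,0.005],0],[[0,-0.001,0],[0,0.001,0.005],0],[[0,0,0],[0,0,0.003],0],[[0,0,0],[0,0,0],0],[[0,0,0],[0,0,0],0],[[0,0,0],[0,0,0],0],[[0,0,0],[0,0,0],0],[[0,0,0],[0,0,0],0]]';python3 plan.py 0.6278 -0.2687 0.022 0.9 3
```

```text
t: 47.82
position: [0.628, -0.2692, 0.022]
orientation: [[1.0, 0.017, 0.001], [0.017, -1.0, -0.0], [0.001, 0.0, -1.0]]
ft_force: [-1.2, 0.3, -0.2]
grip_width: 0.0256
t 47.82 pos [ 0.628  -0.2692  0.022 ] yaw 0.97 tilt [ 0.0007 -0.0002] need d [-0.0002  0.0005 -0.    ] dyaw -0.07 F [-1.2  0.3 -0.2] w 0.0256
0 rz 0.0004 x -0.0001 y -0.0002 z 0.0000
1 rz 0.0004 x -0.0001 y -0.0002 z 0.0000
2 rz 0.0004 x -0.0001 y -0.0002 z 0.0000
level rx,ry approx [ 0.0002 -0.0007  0.    ]
```

```bash
python3 -m crank '[[[0,0,0],[0,0,0],45],[[0,0,0],[0,0,0],45],[[0,0,0],[0,0,-0.012],45],[[0,0,0],[0,0,-0.03],45],[[0,0,0],[-0.005,0,-0.035],50],[[0,0,0],[-0.02,0.005,-0.035],50],[[0,0,0.01],[-0.03,0.008,-0.02],50],[[0,0,0.01],[-0.035,0.008,-0.005],50]]';python3 plan.py 0.375 -0.325 0.17 -2.5 6
```

```text
t: 48.48
position: [0.5428, -0.2878, 0.1646]
orientation: [[1.0, 0.008, 0.003], [0.008, -1.0, 0.001], [0.003, -0.001, -1.0]]
ft_force: [0.3, -1.3, 1.1]
grip_width: 0.0426
t 48.48 pos [ 0.5428 -0.2878  0.1646] yaw 0.45 tilt [0.0034 0.0011] need d [-0.1678 -0.0372  0.0054] dyaw -2.95 F [ 0.3 -1.3  1.1] w 0.0426
0 rz 0.0086 x -0.0280 y 0.0060 z -0.0009
1 rz 0.0086 x -0.0280 y 0.0062 z -0.0009
2 rz 0.0086 x -0.0279 y 0.0065 z -0.0009
3 rz 0.0086 x -0.0279 y 0.0067 z -0.0009
4 rz 0.0086 x -0.0278 y 0.0069 z -0.0009
5 rz 0.0086 x -0.0277 y 0.0072 z -0.0009
level rx,ry approx [-0.0011 -0.0034 -0.    ]
```

```bash
python3 -m crank '[[[0,-0.001,0.01],[-0.03,0.007,-0.001],50],[[0,-0.001,0.01],[-0.03,0.007,-0.001],50],[[0,-0.001,0.01],[-0.03,0.007,0],50],[[0,0,0.01],[-0.028,0.006,0],50],[[0,0,0.01],[-0.02,0.004,0],50],[[0,0,0],[-0.005,0,0],50],[[0,0,0],[0,0,0],50],[[0,0,0],[0,0,0],50]]';  python3 - <<'E'
from h import *
import pickle
f,c=grab("wrist","wrist15"); pickle.dump(c,open("c15.pkl","wb")); print(proj("wrist",(.391,-.3295,.008),c))
grab("top","top15")
E
python3 plan.py 0.391 -0.3295 0.03 -2.5 6
```

```text
t: 49.15
position: [0.3886, -0.3227, 0.1786]
orientation: [[0.998, -0.055, 0.015], [-0.055, -0.998, -0.006], [0.015, 0.006, -1.0]]
ft_force: [0.9, 0.9, 0.1]
grip_width: 0.043
[327.615682   179.16374916]
t 49.25 pos [ 0.3895 -0.3225  0.1782] yaw -3.07 tilt [ 0.0145 -0.0065] need d [ 0.0015 -0.007  -0.1482] dyaw 0.57 F [ 0.3  0.3 -0. ] w 0.043
0 rz -0.0016 x 0.0003 y 0.0012 z 0.0247
1 rz -0.0016 x 0.0003 y 0.0012 z 0.0247
2 rz -0.0016 x 0.0003 y 0.0012 z 0.0247
3 rz -0.0016 x 0.0003 y 0.0012 z 0.0247
4 rz -0.0016 x 0.0003 y 0.0012 z 0.0247
5 rz -0.0016 x 0.0003 y 0.0012 z 0.0247
level rx,ry approx [ 0.0057 -0.0148  0.    ]
```

View pics/wrist15.png

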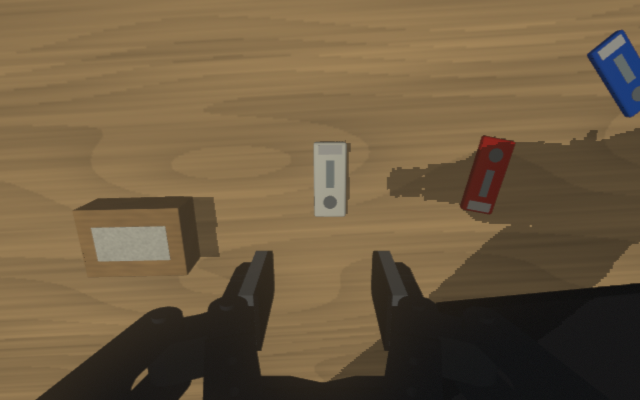

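View pics/top15.png

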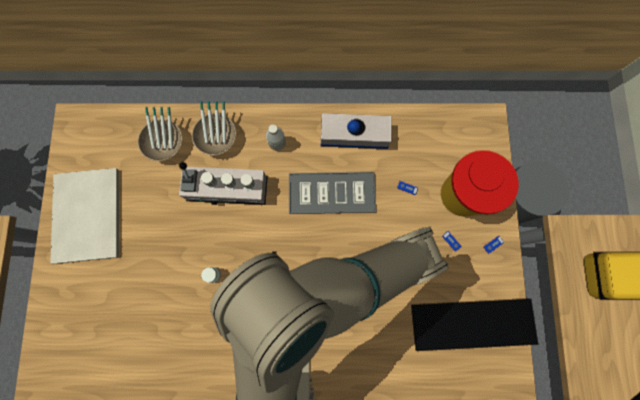

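The last cassette is at (330,178). The top view shows outlines 1, 2 and 4 filled.

```bash
python3 - <<'E'
from cas import *
import pickle
c=pickle.load(open("c15.pkl","rb")); f=cv2.imread("pics/wrist15.png")
print(cas(f,c,(330,178)))
E
python3 -m crank '[[[0.003,-0.006,0],[-0.001,0.003,0.015],50],[[0.002,-0.005,0],[-0.001,0.003,0.022],50],[[0.002,-0.004,0],[-0.001,0.002,0.025],50],[[0.002,-0.003,0],[-0.001,0.001,0.025],50],[[0,-0.002,0],[0,0,0.018],50],[[0,0,0],[0,0,0.008],50],[[0,0,0],[0,0,0],50],[[0,0,0],[0,0,0],50]]';python3 plan.py 0.391 -0.3295 0.03 -2.5 1
```

```text
('ctr', array([ 390.1, -331. ]), 'size', array([28. , 65.2]), 'yaw', np.float32(-3.3))
t: 49.92
position: [0.4003, -0.33, 0.0595]
orientation: [[0.999, -0.035, 0.003], [-0.035, -0.999, 0.001], [0.003, -0.002, -1.0]]
ft_force: [-0.2, 0.2, 0.3]
grip_width: 0.0427
t 49.92 pos [ 0.4003 -0.33    0.0595] yaw -1.98 tilt [0.0034 0.0015] need d [-0.0093  0.0005 -0.0295] dyaw -0.52 F [-0.2  0.2  0.3] w 0.0427
0 rz 0.0090 x -0.0094 y -0.0002 z 0.0295
level rx,ry approx [-0.0016 -0.0034 -0.    ]
```

```bash
python3 -m crank '[[[0,-0.002,0.009],[-0.004,0,0.005],50],[[0,-0.002,0.008],[-0.004,0,0.008],50],[[0,0,0.004],[-0.001,0,0.009],50],[[0,0,0],[0,0,0.006],50],[[0,0,0],[0,0,0],50],[[0,0,0],[0,0,0],50],[[0,0,0],[0,0,0],50],[[0,0,0],[0,0,0],50]]';python3 plan.py 0.3905 -0.3305 0.0152 -3 1
```

```text
t: 50.58
position: [0.3932, -0.3309, 0.032]
orientation: [[0.998, -0.056, 0.004], [-0.056, -0.998, -0.002], [0.004, 0.002, -1.0]]
ft_force: [0.3, -0.5, 0.1]
grip_width: 0.0429
t 50.58 pos [ 0.3932 -0.3309  0.032 ] yaw -3.23 tilt [ 0.0041 -0.0023] need d [-0.0027  0.0004 -0.0168] dyaw 0.23 F [ 0.3 -0.5  0.1] w 0.0429
0 rz -0.0040 x -0.0027 y -0.0003 z 0.0168
level rx,ry approx [ 0.002  -0.0043  0.    ]
```

```bash
python3 -m crank '[[[0.001,-0.002,0],[-0.002,0,0.005],50],[[0,-0.001,0],[-0.001,0,0.006],50],[[0,0,0],[0,0,0.004],50],[[0,0,0],[0,0,0.001],50],[[0,0,0],[0,0,0],50],[[0,0,0],[0,0,0],50],[[0,0,0],[0,0,0],50],[[0,0,0],[0,0,0],50]]';python3 plan.py 0.3905 -0.3305 0.0152 -3 1
```

```text
t: 51.25
position: [0.3902, -0.3311, 0.0146]
orientation: [[0.998, -0.056, 0.002], [-0.056, -0.998, -0.002], [0.002, 0.002, -1.0]]
ft_force: [-1.1, -0.4, -0.2]
grip_width: 0.0426
t 51.25 pos [ 0.3902 -0.3311  0.0146] yaw -3.23 tilt [ 0.0016 -0.0017] need d [0.0003 0.0006 0.0006] dyaw 0.23 F [-1.1 -0.4 -0.2] w 0.0426
0 rz -0.0040 x 0.0002 y -0.0006 z -0.0006
level rx,ry approx [ 0.0016 -0.0017  0.    ]
```

```bash
python3 -m crank '[[[0,0,0],[0,0,0],0],[[0,0,0],[0,0,0],0],[[0,0,0],[0,0,0],0],[[0,0,0],[0,0,0],0],[[0,0,0],[0,0,-0.012],0],[[0,0,0],[0,0,-0.025],0],[[0,0,0],[0.015,-0.01,-0.03],0],[[0,0,-0.01],[0.025,-0.015,-0.015],0]]';python3 plan.py 0.62 -0.2087 0.1 0.9 8
```

```text
t: 51.92
position: [0.4242, -0.3106, 0.097]
orientation: [[0.998, -0.059, -0.008], [-0.059, -0.998, 0.001], [-0.008, -0.001, -1.0]]
ft_force: [0.1, -0.2, -1.1]
grip_width: 0.0262
t 51.92 pos [ 0.4242 -0.3106  0.097 ] yaw -3.37 tilt [-0.008   0.0011] need d [0.1958 0.1019 0.003 ] dyaw 4.27 F [ 0.1 -0.2 -1.1] w 0.0262
0 rz -0.0093 x 0.0237 y -0.0142 z -0.0004
1 rz -0.0093 x 0.0238 y -0.0139 z -0.0004
2 rz -0.0093 x 0.0239 y -0.0137 z -0.0004
3 rz -0.0093 x 0.0241 y -0.0135 z -0.0004
4 rz -0.0093 x 0.0242 y -0.0133 z -0.0004
5 rz -0.0093 x 0.0243 y -0.0130 z -0.0004
6 rz -0.0093 x 0.0244 y -0.0128 z -0.0004
7 rz -0.0093 x 0.0246 y -0.0126 z -0.0004
level rx,ry approx [-0.0007  0.008  -0.    ]
```

```bash
python3 -m crank '[[[0,0.003,-0.01],[0.028,-0.015,-0.003],0],[[0,0.002,-0.01],[0.029,-0.015,-0.003],0],[[0,0.001,-0.01],[0.029,-0.015,0],0],[[0,0,-0.01],[0.029,-0.015,0],0],[[0,0,-0.01],[0.029,-0.013,0],0],[[0,0,-0.01],[0.024,-0.010,0],0],[[0,0,0],[0.008,-0.002,0],0],[[0,0,0],[0,0,0],0]]';python3 plan.py 0.6269 -0.2087 0.05 0.9 3
```

```text
t: 52.58
position: [0.6176, -0.2223, 0.1078]
orientation: [[1.0, 0.011, 0.008], [0.011, -1.0, -0.001], [0.008, 0.002, -1.0]]
ft_force: [0.0, -0.7, 0.0]
grip_width: 0.0257
t 52.58 pos [ 0.6176 -0.2223  0.1078] yaw 0.65 tilt [ 0.0076 -0.0015] need d [ 0.0093  0.0136 -0.0578] dyaw 0.25 F [ 0.  -0.7  0. ] w 0.0257
0 rz -0.0014 x 0.0031 y -0.0045 z 0.0193
1 rz -0.0014 x 0.0032 y -0.0045 z 0.0193
2 rz -0.0014 x 0.0032 y -0.0045 z 0.0193
level rx,ry approx [ 0.0015 -0.0076  0.    ]
```

```bash
python3 -m crank '[[[0.001,-0.003,-0.002],[0.004,-0.006,0.010],0],[[0.001,-0.003,-0.002],[0.004,-0.006,0.016],0],[[0,-0.002,0],[0.003,-0.004,0.016],0],[[0,0,0],[0,0,0.010],0],[[0,0,0],[0,0,0],0],[[0,0,0],[0,0,0],0],[[0,0,0],[0,0,0],0],[[0,0,0],[0,0,0],0]]';python3 plan.py 0.6269 -0.2087 0.022 0.9 1
```

```text
t: 53.25
position: [0.6203, -0.2088, 0.0473]
orientation: [[1.0, 0.006, -0.012], [0.006, -1.0, 0.001], [-0.012, -0.001, -1.0]]
ft_force: [1.2, 0.2, -0.7]
grip_width: 0.0259
t 53.25 pos [ 0.6203 -0.2088  0.0473] yaw 0.35 tilt [-0.0121  0.0014] need d [ 0.0066  0.0001 -0.0253] dyaw 0.55 F [ 1.2  0.2 -0.7] w 0.0259
0 rz -0.0096 x 0.0066 y -0.0001 z 0.0253
level rx,ry approx [-0.0015  0.0121 -0.    ]
```

```bash
python3 -m crank '[[[-0.001,0.006,-0.005],[0.003,0,0.003],0],[[0,0.004,-0.003],[0.002,0,0.005],0],[[0,0.001,0],[0,0,0.004],0],[[0,0,0],[0,0,0],0],[[0,0,0],[0,0,0],0],[[0,0,0],[0,0,0],0],[[0,0,0],[0,0,0],0],[[0,0,0],[0,0,0],0]]';python3 plan.py 0.6269 -0.2087 0.022 0.9 1
```

```text
t: 53.92
position: [0.6267, -0.2107, 0.0365]
orientation: [[1.0, 0.013, 0.004], [0.013, -1.0, -0.002], [0.004, 0.002, -1.0]]
ft_force: [-0.7, 0.2, -1.6]
grip_width: 0.0255
t 53.92 pos [ 0.6267 -0.2107  0.0365] yaw 0.76 tilt [ 0.004  -0.0015] need d [ 0.0002  0.002  -0.0145] dyaw 0.14 F [-0.7  0.2 -1.6] w 0.0255
0 rz -0.0024 x 0.0002 y -0.0020 z 0.0145
level rx,ry approx [ 0.0016 -0.004   0.    ]
```

```bash
python3 -m crank '[[[0.001,-0.002,-0.001],[0,-0.001,0.005],0],[[0,-0.001,0],[0,-0.001,0.005],0],[[0,0,0],[0,0,0.004],0],[[0,0,0],[0,0,0],0],[[0,0,0],[0,0,0],0],[[0,0,0],[0,0,0],0],[[0,0,0],[0,0,0],0],[[0,0,0],[0,0,0],0]]';python3 plan.py 0.6269 -0.2087 0.022 0.9 1
```

```text
t: 54.58
position: [0.627, -0.2083, 0.0213]
orientation: [[1.0, 0.015, 0.001], [0.015, -1.0, -0.0], [0.001, 0.001, -1.0]]
ft_force: [0.3, -0.1, -0.2]
grip_width: 0.0259
t 54.58 pos [ 0.627  -0.2083  0.0213] yaw 0.85 tilt [ 0.001  -0.0005] need d [-0.0001 -0.0004  0.0007] dyaw 0.05 F [ 0.3 -0.1 -0.2] w 0.0259
0 rz -0.0009 x -0.0001 y 0.0004 z -0.0007
level rx,ry approx [ 0.0005 -0.001  -0.    ]
```

Release, lift and back off so all views are clear.

```bash
python3 -m crank '[[[0,0,0],[0,0,0],45],[[0,0,0],[0,0,0],45],[[0,0,0],[0,0,-0.012],45],[[0,0,0],[0,0,-0.03],45],[[0,0,0],[-0.005,0,-0.035],45],[[0,0,0],[-0.02,0.005,-0.035],45],[[0,0,0],[-0.03,0,-0.03],45],[[0,0,0],[-0.03,0,-0.02],45]]'; python3 -m crank '[[[0,0,0],[-0.02,-0.005,-0.01],45],[[0,0,0],[-0.02,-0.005,-0.01],45],[[0,0,0],[-0.02,-0.005,-0.01],45],[[0,0,0],[-0.01,0,0],45],[[0,0,0],[0,0,0],45],[[0,0,0],[0,0,0],45],[[0,0,0],[0,0,0],45],[[0,0,0],[0,0,0],45]]';  python3 - <<'E'
from h import *
import pickle
f,c=grab("wrist","wrist16"); pickle.dump(c,open("c16.pkl","wb"))
t,_=grab("top","top16"); s,_=grab("scene","scene16"); print(env.read_state()["t"])
cv2.imwrite("pics/s16c.png",cv2.resize(s[160:335,230:500],None,fx=2.9,fy=2.9,interpolation=cv2.INTER_CUBIC))
E
```

```text
t: 55.25
position: [0.543, -0.2127, 0.1869]
orientation: [[1.0, 0.021, -0.002], [0.021, -1.0, 0.001], [-0.002, -0.001, -1.0]]
ft_force: [-0.3, -0.2, 0.8]
grip_width: 0.0383
t: 55.92
position: [0.4665, -0.2025, 0.231]
orientation: [[1.0, 0.012, 0.014], [0.012, -1.0, 0.0], [0.014, 0.0, -1.0]]
ft_force: [0.0, -0.5, -0.1]
grip_width: 0.0384
56.0667
```

View pics/wrist16.png

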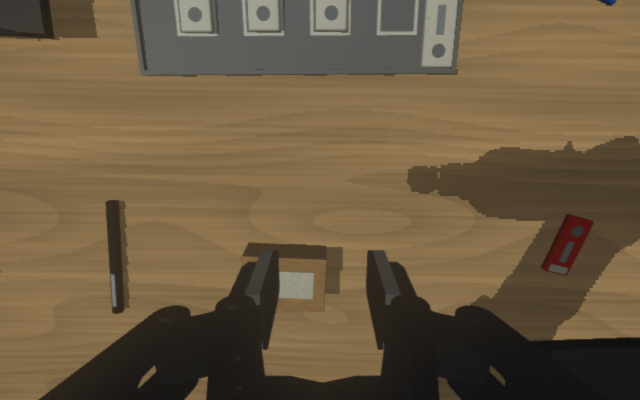

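View pics/s16c.png

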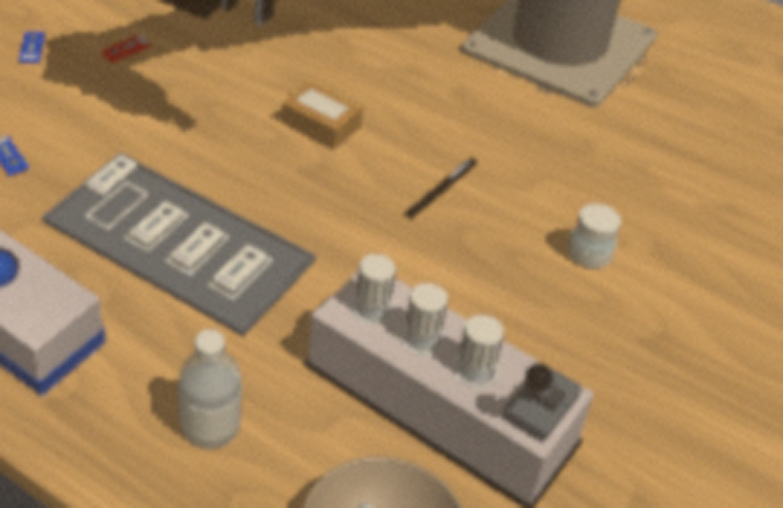

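View pics/top16.png

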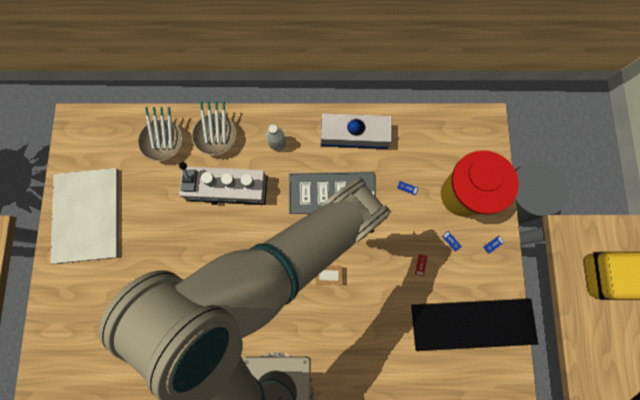

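The place-4 cassette has been knocked aside: it now lies against the tray's -y edge at (438,35) in the wrist view, and outline 4 is empty. Nothing of the robot was near it. Next I'll take a close look.

```bash
python3 -m crank '[[[0,-0.005,0],[0.015,0.015,0.005],45],[[0,-0.004,0],[0.018,0.018,0.01],45],[[0,-0.003,0],[0.018,0.018,0.01],45],[[0,-0.002,0],[0.018,0.018,0.01],45],[[0,0,0],[0.015,0.018,0.005],45],[[0,0,0],[0.005,0.01,0],45],[[0,0,0],[0,0,0],45],[[0,0,0],[0,0,0],45]]';  python3 - <<'E'
from outl import *
from cas import cas
import pickle
f,c=grab("wrist","wrist17"); pickle.dump(c,open("c17.pkl","wb"))
print(env.read_state()["position"]); outl(f,c)
E
```

```text
t: 56.73
position: [0.5617, -0.2994, 0.1822]
orientation: [[1.0, 0.018, -0.009], [0.018, -1.0, 0.005], [-0.009, -0.005, -1.0]]
ft_force: [-0.1, -0.3, 0.1]
grip_width: 0.0385
[ 0.56139409 -0.29926659  0.18232575]
px [285.  94.] ctr [ 627.7 -268.5] size [68.9 31.7] yaw 0.9
```

View pics/wrist17.png

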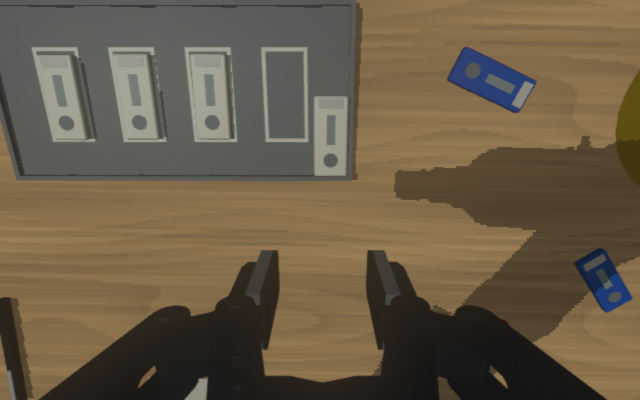

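Run:
```python
from h import *
import pickle
c=pickle.load(open("c17.pkl","rb")); f=cv2.imread("pics/wrist17.png")
cv2.imwrite("pics/c17.png",cv2.resize(f[80:195,285:375],None,fx=5,fy=5,interpolation=cv2.INTER_CUBIC))
h=cv2.cvtColor(f,cv2.COLOR_BGR2HSV); m=((h[...,2]>128)&(h[...,1]<45)).astype(np.uint8)
k,l,st,ce=cv2.connectedComponentsWithStats(m)
for i in range(1,k):
    if 700<st[i,4]<6000 and st[i,1]<200:
        q=np.argwhere(l==i)[:,::-1]; hull=cv2.convexHull(q.astype(np.int32))[:,0,:]
        W=(np.array([ray("wrist",p,.014,c)[:2] for p in hull])*1000).astype(np.float32); r=cv2.minAreaRect(W)
        print(st[i],ce[i].round(),"ctr",np.round(r[0],1),np.round(r[1],1),round(r[2],1))
```

```text
[  32   47   63   95 2818] [59. 93.] ctr [625.7 -93.7] [71.8 34.9] 0.8
[ 108   47   58   95 2985] [133.  92.] ctr [ 626.6 -152.1] [71.8 35.1] 0.7
[ 184   47   53   95 3142] [208.  93.] ctr [ 627.6 -210.7] [71.6 35.2] 0.9
[261  47  47  95 957] [285.  91.] ctr [ 628.6 -269.3] [71.6 35.1] 0.8
[ 314   96   34   80 2188] [330. 134.] ctr [ 596.8 -305.5] [64.6 26.2] 0.5
```

View pics/c17.png

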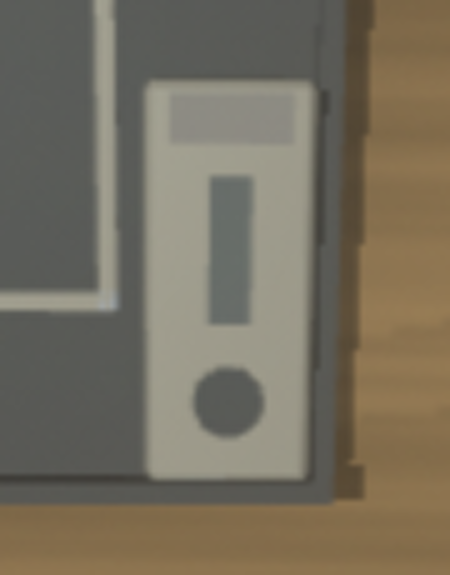

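It is flat on the floor in the tray corner at (0.597, -0.3055), with no room for a finger beside the lip. I'll grip the top 2–3 mm, keeping the tips just above the 10 mm lip.

```bash
python3 plan.py 0.60 -0.3055 0.06 0.9 4; python3 -m crank '[[[0,0.003,0],[0.008,0.001,0.015],43],[[0,0.003,0],[0.010,0.002,0.022],43],[[0,0.003,0],[0.010,0.002,0.025],43],[[0,0,0],[0.008,0.001,0.025],43],[[0,0,0],[0.002,0,0.020],43],[[0,0,0],[0,0,0.008],43],[[0,0,0],[0,0,0],43],[[0,0,0],[0,0,0],43]]';python3 plan.py 0.60 -0.3055 0.035 0.9 1
```

```text
t 56.78 pos [ 0.5614 -0.2993  0.1823] yaw 1.01 tilt [-0.0093  0.0045] need d [ 0.0386 -0.0062 -0.1223] dyaw -0.11 F [-0.  -0.5 -0.7] w 0.0386
0 rz 0.0005 x 0.0096 y 0.0017 z 0.0306
1 rz 0.0005 x 0.0096 y 0.0017 z 0.0306
2 rz 0.0005 x 0.0096 y 0.0017 z 0.0306
3 rz 0.0005 x 0.0096 y 0.0017 z 0.0306
level rx,ry approx [-0.0046  0.0092  0.    ]
t: 57.45
position: [0.5995, -0.2966, 0.0668]
orientation: [[1.0, 0.021, 0.002], [0.021, -1.0, 0.009], [0.002, -0.009, -1.0]]
ft_force: [0.1, 0.3, 0.9]
grip_width: 0.0368
t 57.45 pos [ 0.5995 -0.2966  0.0668] yaw 1.2 tilt [0.002  0.0088] need d [ 0.0005 -0.0089 -0.0318] dyaw -0.3 F [0.1 0.3 0.9] w 0.0368
0 rz 0.0052 x 0.0003 y 0.0089 z 0.0318
level rx,ry approx [-0.0088 -0.0022 -0.    ]
```

```bash
python3 -m crank '[[[-0.004,-0.001,0.003],[0,0.004,0.004],43],[[-0.003,-0.001,0.002],[0,0.003,0.008],43],[[-0.001,0,0],[0,0.001,0.008],43],[[0,0,0],[0,0,0.004],43],[[0,0,0],[0,0,0],43],[[0,0,0],[0,0,0],43],[[0,0,0],[0,0,0],43],[[0,0,0],[0,0,0],43]]';python3 plan.py 0.60 -0.3055 0.0252 0.9 1
python3 - <<'E'
from h import *
grab("wrist","wrist18")
E
```

```text
t: 58.12
position: [0.6011, -0.307, 0.0461]
orientation: [[1.0, 0.015, 0.006], [0.015, -1.0, -0.004], [0.006, 0.004, -1.0]]
ft_force: [-0.9, -0.4, 0.6]
grip_width: 0.037
t 58.12 pos [ 0.6011 -0.307   0.0461] yaw 0.84 tilt [ 0.0061 -0.0037] need d [-0.0011  0.0015 -0.0209] dyaw 0.06 F [-0.9 -0.4  0.6] w 0.037
0 rz -0.0010 x -0.0011 y -0.0015 z 0.0209
level rx,ry approx [ 0.0038 -0.0061 -0.    ]
```

View pics/wrist18.png

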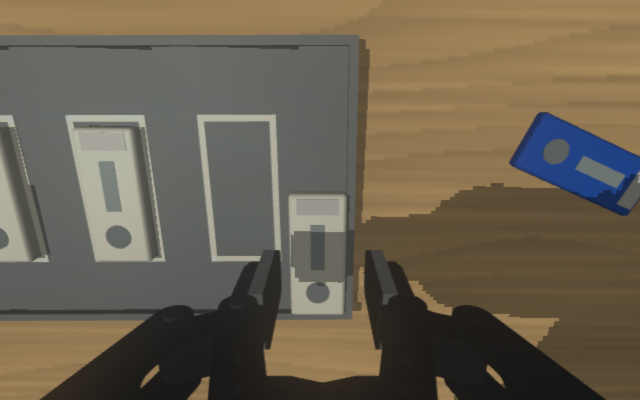

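```bash
python3 -m crank '[[[0.002,-0.003,0],[-0.001,-0.001,0.005],43],[[0.001,-0.002,0],[0,0,0.007],43],[[0,0,0],[0,0,0.005],43],[[0,0,0],[0,0,0],43],[[0,0,0],[0,0,0],43],[[0,0,0],[0,0,0],43],[[0,0,0],[0,0,0],43],[[0,0,0],[0,0,0],43]]';python3 plan.py 0.60 -0.3055 0.0252 0.9 1
```

```text
t: 58.83
position: [0.6001, -0.3057, 0.0271]
orientation: [[1.0, 0.015, 0.0], [0.015, -1.0, -0.0], [0.0, 0.0, -1.0]]
ft_force: [-0.3, -0.5, -0.2]
grip_width: 0.0367
t 58.83 pos [ 0.6001 -0.3057  0.0271] yaw 0.86 tilt [ 0.0005 -0.0003] need d [-0.0001  0.0002 -0.0019] dyaw 0.04 F [-0.3 -0.5 -0.2] w 0.0367
0 rz -0.0007 x -0.0001 y -0.0002 z 0.0019
level rx,ry approx [ 0.0003 -0.0005  0.    ]
```

```bash
python3 -m crank '[[[0,0,0],[0,0,0.002],43],[[0,0,0],[0,0,0],43],[[0,0,0],[0,0,0],43],[[0,0,0],[0,0,0],0],[[0,0,0],[0,0,0],0],[[0,0,0],[0,0,0],0],[[0,0,0],[0,0,0],0],[[0,0,0],[0,0,0],0]]';python3 plan.py 0.60 -0.3055 0.0252 0.9 1
```

```text
t: 59.5
position: [0.6005, -0.3048, 0.0261]
orientation: [[1.0, 0.015, 0.001], [0.015, -1.0, 0.001], [0.001, -0.001, -1.0]]
ft_force: [-0.8, -0.0, 0.5]
grip_width: 0.0244
t 59.5 pos [ 0.6005 -0.3048  0.0261] yaw 0.87 tilt [0.0014 0.0013] need d [-0.0005 -0.0007 -0.0009] dyaw 0.03 F [-0.8 -0.   0.5] w 0.0244
0 rz -0.0005 x -0.0005 y 0.0007 z 0.0009
level rx,ry approx [-0.0013 -0.0014  0.    ]
```

```bash
python3 -m crank '[[[0,0,0],[0,0,-0.003],0],[[0,0,0],[0,0,-0.004],0],[[0,0,0],[0,-0.002,-0.004],0],[[0,0,0],[0.003,-0.004,0],0],[[0,0,0],[0,0,0],0],[[0,0,0],[0,0,0],0],[[0,0,0],[0,0,0],0],[[0,0,0],[0,0,0],0]]';python3 plan.py 0.6308 -0.2687 0.036 0.9 4
python3 - <<'E'
from h import *
grab("wrist","wrist19")
E
```

```text
t: 60.17
position: [0.6042, -0.2979, 0.0383]
orientation: [[1.0, 0.016, 0.002], [0.016, -1.0, 0.001], [0.002, -0.001, -1.0]]
ft_force: [-0.5, -0.3, -0.7]
grip_width: 0.0247
t 60.17 pos [ 0.6042 -0.2979  0.0383] yaw 0.9 tilt [0.0019 0.0009] need d [ 0.0266  0.0292 -0.0023] dyaw -0.0 F [-0.5 -0.3 -0.7] w 0.0247
0 rz 0.0000 x 0.0068 y -0.0072 z 0.0006
1 rz 0.0000 x 0.0068 y -0.0072 z 0.0006
2 rz 0.0000 x 0.0068 y -0.0072 z 0.0006
3 rz 0.0000 x 0.0068 y -0.0072 z 0.0006
level rx,ry approx [-0.0009 -0.002   0.    ]
```

View pics/wrist19.png

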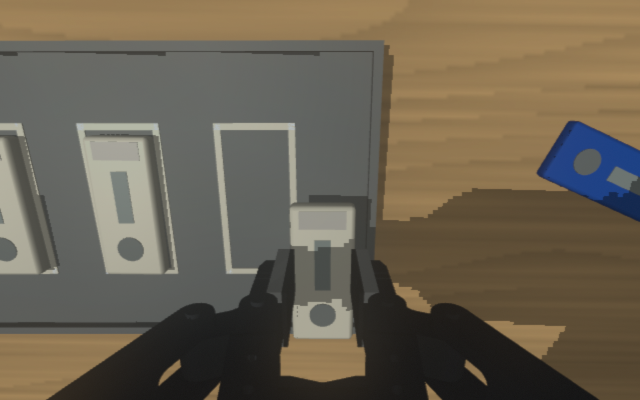

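The cassette came up with the gripper and looks level. I'll carry it to outline 4.

```bash
python3 -m crank '[[[0,-0.001,0],[0.006,-0.006,0],0],[[0,-0.001,0],[0.007,-0.008,0],0],[[0,0,0],[0.007,-0.008,0],0],[[0,0,0],[0.004,-0.005,0],0],[[0,0,0],[0.001,-0.001,0],0],[[0,0,0],[0,0,0],0],[[0,0,0],[0,0,0],0],[[0,0,0],[0,0,0],0]]';python3 plan.py 0.6308 -0.2687 0.027 0.9 1
```

```text
t: 60.88
position: [0.6324, -0.2641, 0.0374]
orientation: [[1.0, 0.019, -0.001], [0.019, -1.0, 0.002], [-0.001, -0.002, -1.0]]
ft_force: [-0.4, -0.5, -0.1]
grip_width: 0.0248
t 60.88 pos [ 0.6324 -0.2641  0.0374] yaw 1.06 tilt [-0.0007  0.0024] need d [-0.0016 -0.0046 -0.0104] dyaw -0.16 F [-0.4 -0.5 -0.1] w 0.0248
0 rz 0.0029 x -0.0016 y 0.0046 z 0.0104
level rx,ry approx [-0.0024  0.0006 -0.    ]
```

```bash
python3 -m crank '[[[-0.001,0,0.001],[-0.001,0.002,0.003],0],[[0,0,0],[-0.001,0.002,0.004],0],[[0,0,0],[0,0,0.002],0],[[0,0,0],[0,0,0],0],[[0,0,0],[0,0,0],0],[[0,0,0],[0,0,0],0],[[0,0,0],[0,0,0],0],[[0,0,0],[0,0,0],0]]';python3 plan.py 0.6308 -0.2687 0.0265 0.9 1
```

```text
t: 61.55
position: [0.6281, -0.2714, 0.0273]
orientation: [[1.0, 0.013, -0.002], [0.013, -1.0, 0.0], [-0.002, -0.0, -1.0]]
ft_force: [-0.4, -0.7, 0.0]
grip_width: 0.0245
t 61.55 pos [ 0.6281 -0.2714  0.0273] yaw 0.76 tilt [-0.0022  0.0002] need d [ 0.0027  0.0027 -0.0008] dyaw 0.14 F [-0.4 -0.7  0. ] w 0.0245
0 rz -0.0024 x 0.0027 y -0.0026 z 0.0008
level rx,ry approx [-0.0002  0.0022  0.    ]
```

```bash
python3 -m crank '[[[0,0.001,0],[0.001,-0.001,0],0],[[0,0.001,0],[0.001,-0.001,0],0],[[0,0,0],[0,0,0.001],0],[[0,0,0],[0,0,0],0],[[0,0,0],[0,0,0],0],[[0,0,0],[0,0,0],0],[[0,0,0],[0,0,0],45],[[0,0,0],[0,0,0],45]]';python3 plan.py 0.6308 -0.2687 0.0265 0.9 1; python3 -m crank '[[[0,0,0],[0,0,-0.01],45],[[0,0,0],[0,0,-0.03],45],[[0,0,0],[-0.005,0,-0.035],45],[[0,0,0],[-0.02,0,-0.035],45],[[0,0,0],[-0.025,-0.01,-0.02],45],[[0,0,0],[-0.025,-0.015,-0.01],45],[[0,0,0],[-0.015,-0.01,0],45],[[0,0,0],[0,0,0],45]]'
```

```text
t: 62.22
position: [0.631, -0.2687, 0.0266]
orientation: [[1.0, 0.014, 0.001], [0.014, -1.0, 0.0], [0.001, -0.0, -1.0]]
ft_force: [0.2, 0.6, 0.4]
grip_width: 0.0386
t 62.22 pos [ 0.631  -0.2687  0.0266] yaw 0.81 tilt [0.001  0.0001] need d [-0.0002 -0.     -0.0001] dyaw 0.09 F [0.2 0.6 0.4] w 0.0386
0 rz -0.0016 x -0.0002 y 0.0000 z 0.0001
level rx,ry approx [-0.0001 -0.001  -0.    ]
t: 62.88
position: [0.5368, -0.236, 0.1765]
orientation: [[1.0, 0.012, 0.004], [0.012, -1.0, -0.001], [0.004, 0.001, -1.0]]
ft_force: [-0.1, 0.0, 0.0]
grip_width: 0.0386
```

```bash
python3 -m crank '[[[0,0,0],[0,-0.01,-0.005],45],[[0,0,0],[0,-0.01,-0.005],45],[[0,0,0],[0,-0.01,-0.005],45],[[0,0,0],[0,0,0],45],[[0,0,0],[0,0,0],45],[[0,0,0],[0,0,0],45],[[0,0,0],[0,0,0],45],[[0,0,0],[0,0,0],45]]'
python3 - <<'E'
from h import *
import pickle
f,c=grab("wrist","wrist20"); s,_=grab("scene","scene20"); t,_=grab("top","top20")
cv2.imwrite("pics/s20c.png",cv2.resize(s[160:335,230:500],None,fx=2.9,fy=2.9,interpolation=cv2.INTER_CUBIC))
h=cv2.cvtColor(f,cv2.COLOR_BGR2HSV); m=((h[...,2]>128)&(h[...,1]<45)).astype(np.uint8)
K=np.ones((3,3),np.uint8); m=cv2.erode(m,np.ones((5,5),np.uint8))
k,l,st,ce=cv2.connectedComponentsWithStats(m)
for i in range(1,k):
    if 700<st[i,4]<6000 and st[i,1]<200:
        q=np.argwhere(l==i)[:,::-1]; hull=cv2.convexHull(q.astype(np.int32))[:,0,:]
        W=(np.array([ray("wrist",p,.014,c)[:2] for p in hull])*1000).astype(np.float32); r=cv2.minAreaRect(W)
        print(ce[i].round(),"ctr",np.round(r[0],1),np.round(r[1],1),round(r[2],1))
E
```

```text
t: 63.55
position: [0.5411, -0.2034, 0.1941]
orientation: [[1.0, 0.015, 0.008], [0.015, -1.0, -0.003], [0.008, 0.003, -1.0]]
ft_force: [0.2, -0.4, 0.8]
grip_width: 0.0384
[182.  73.] ctr [622.5 -90.6] [63.5 22.6] 0.5
[256.  72.] ctr [ 625.3 -150. ] [60.9 22.8] 0.7
[328.  71.] ctr [ 626.2 -209.3] [61.  22.7] 0.5
[403.  71.] ctr [ 627.  -269.2] [61.  23.1] 0.7
```

View pics/wrist20.png

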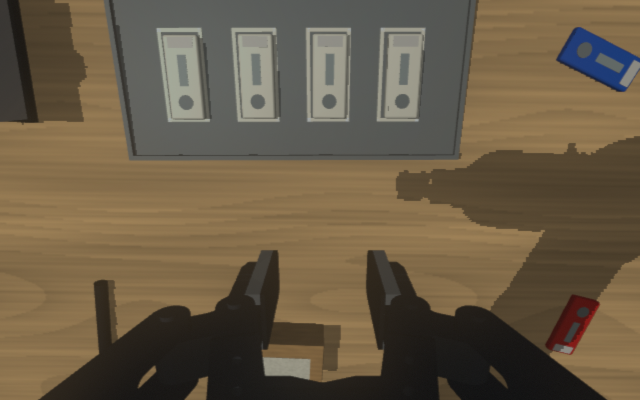

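View pics/s20c.png

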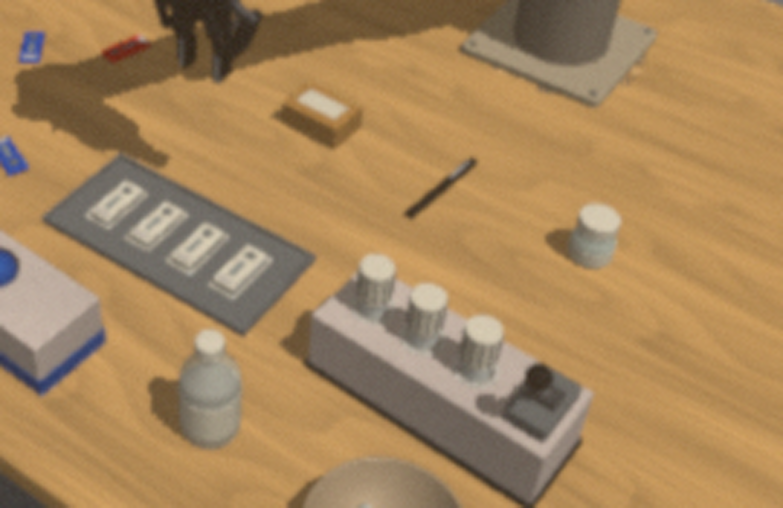

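All four cassettes lie in their outlines within about 3 mm, the three tubes are home, the switch is on, and the gripper is clear. Handing in.

Run:
```python
from h import *
print(proj("scene",(.676,.2755,.153)), "seen about",(230+540/2.9,160+378/2.9))
print(env.job_done())
```

```text
[415.04095691 289.26913898] seen about (416.2068965517242, 290.34482758620686)
the job is handed in; nothing more can be done
None
```

I handed the job in at about 63.7 s of the 210 s allowed, with everything the task asked for in place by my last checks. The system gave no verdict.

- **Mixer and tubes:** I switched the mixer off, slid the three tubes home into sockets 1–3, and only then switched it back on. I checked the tubes with the cameras before switching on: all three caps were within about 1 px of where a tube that is home should appear. In the final picture the switch ball was within about 1.5 px of its on position.
- **Cassettes:** All four lie face up in outlines 1–4, each within about 3 mm of the centre and 1° of the direction. The outline 1 reading was the poorest, because its detected shape touched the printed line.
- **One repair:** The cassette in outline 4 was knocked into the tray corner while the arm was elsewhere. I picked it up by its top edge, put it back, and the last picture shows it in place.
- **Everything else:** The red and blue look-alikes were left alone. The jar, pen, swab box and sanitizer looked unmoved in the final pictures, though I did not measure them. No check failed, and the forces read after each move stayed at about 2 N or less.

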